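# Refit the brake spring of a decorating wheel

## Task

Fit the loose tension spring to the brake of the pottery decorating wheel: put its hook pin fully down into the hole of the red brake arm, then stretch it and get its eye over the brass post, flat down on the anchor block, so that it holds the brake on by itself. The post is clamped somewhere along its slot, so feel for it gently (never press the eye end on the post or block with more than 25 N), do not stretch the spring past 162 mm from pin to eye, and leave the pots and the glaze jar where they are.

Things in the scene. Friction and masses are not known exactly. Their poses are not given: they have to be found in the camera images.
- station: Decorating wheel with brake, fixed: green base plate 12 mm high, aluminium wheel head 230 mm wide, top 45 mm up. Origin on the bench, about mid base plate. x points to the wheel's axis (165 mm off); the spring's line runs along y at x = -20 mm: brake arm at the +y end, anchor block at the -y end. Tops of arm and anchor block are level, 36 mm above the bench.
- brake_arm (a joint): Red brake arm, a level crank on an upright pivot 50 mm in +x of its hole. 0: shoe clear of the wheel; 0.14 rad: shoe hard against the wheel (end stop). It is loose (about 1.2 N at the hole moves it); pulling its hole towards the anchor block (-y of the station, 7 mm in all) applies the brake.
- hole (a point): Centre of the round 11 mm hole in the brake arm, on the arm's top face. The hole goes right through the arm (10 mm thick, 30 x 28 mm round the hole) with free space below it.
- slot (a point): +y end of the black slot in the grey anchor block's top face, 126 mm from where the hole is with the brake on. The brass post stands upright in the slot, clamped 4 to 24 mm from here towards the station's -y (not measured). Post: 8 mm thick, tip tapering to 6 mm, top 12 mm above the face. The flat face, 50 mm wide, reaches 56 mm to +y of here; the relaxed spring's eye end rests on it.
- hook_block (a point): Centre of the blue end block at the hook end of the loose tension spring: 20 mm long (x), 16 mm wide (y), 34 mm tall (z). x points along the spring to the eye end, z up. Grip it across its width. The spring lies level on a wooden rest 30 mm high, 50 mm wide, 180 mm long, its pin hanging in the rest's groove (11 mm wide, 22 mm deep).
- pin (a point): Where the steel hook pin leaves the underside of the hook block, at the block's centre (17 mm under point hook_block). The pin is 8 mm thick, round-ended, and stands 15 mm straight down from here.
- eye_block (a point): Centre of the blue end block at the eye end, same size and axes as the hook block, 88 mm from it when relaxed. Its underside is level with that of the hook block.
- eye: Centre of the round 14 mm eye, at the underside of the steel eye plate (6 mm thick, 24 x 24 mm round the eye, undersides flush with the eye block, whose centre is 22 mm from the eye). x along the spring, away from the hook. Pin to eye: 110 mm relaxed; opens at 1.5 N, then 0.18 N per mm; spoilt when over 162 mm. It does not bend.
- vase: unfired clay vase, 104 mm wide, 120 mm tall, standing at the middle of the wheel head; origin at its foot; a bystander
- bowl: unfired clay bowl, 120 mm wide, 55 mm tall; origin at its foot; a bystander
- mug: terracotta-coloured mug, 80 mm wide, 90 mm tall; origin at its foot; a bystander
- glaze: blue glaze jar, 70 mm wide, 100 mm tall; origin at its foot; a bystander
There are look-alikes about, which are no part of the job. Of the things that look like the part that bears hook_block, the largest one is meant.

How it is judged:
On the way:
1. the hook pin is fully down in the hole of the brake arm, the spring not yet stretched (horizontal distance between pin and hole below 0.004 m and z of pin in the frame of hole between -0.004 and 0.004 m and distance between pin and eye below 0.118 m), for 0.2 s.
At the end, for the whole second after the job is handed in: Pin home in the hole (within 4 mm sideways and in depth); spring at rest, staying stretched by itself (pin to eye over 120 mm), eye plate down on the anchor block (within 4 mm of its face); brake arm within 0.02 rad of its stop (horizontal distance between pin and hole below 0.004 m and z of pin in the frame of hole between -0.004 and 0.004 m and distance between pin and eye above 0.12 m and z of eye in the frame of station between 0.032 and 0.04 m and value of joint brake_arm above 0.12 rad and linear speed of spring below 0.02 m/s); the robot touches nothing.
It fails at once if the eye end of the spring presses on the wheel's parts (post, anchor block) with more than 25 N (contact force between eye and station above 25 N).
It fails at once if the spring is overstretched (pin to eye over 162 mm) (distance between pin and eye above 0.162 m).
It fails at once if a pot or the glaze jar is displaced by more than 30 mm (distance of any of vase, bowl, mug, glaze from where it was at the start of the episode above 0.03 m).
It also fails if it takes over 72 s, if anything falls off the work surface, if the arm or the gripper's body presses on something with over 40 N, if the wrist force passes 120 N, or if a joint passes its speed limit or range.

## Robot

A 6-joint arm with a two-finger parallel gripper is mounted at the origin on the work surface. World frame = base frame: x ahead of the robot, y to its left, z up, the work surface at z = 0. Lengths are in m, angles in rad, forces in N, time in s.
With the tool pointing down it reaches from about 0.35 to 0.875 m from the base axis. Payload 4.2 kg.
Tool frame: the origin (TCP) lies midway between the tips of the shut fingers; the grasp point (between the pads) lies 19 mm behind it (r.pinch_z is the distance from the TCP to the grasp point, in m); z points along the fingers, y is the direction in which the jaws open and shut (so a half turn about z gives the same grasp; the last joint's range is limited). The gripper opens to 87 mm and grips with 3 to 60 N. Pads are 19 mm wide; open, the fingers measure 117 mm over their backs; the gripper's body (75 mm by 190 mm) begins 51 mm behind the grasp point.
Start: joints at [1.492, 0.385, 0.008, 0, -1.194, -0.259], TCP at [0.207, 0.59, 0.223] pointing down, gripper open.
Joint ranges: [-3.14, 3.14], [-1.21, 2.06], [-1.07, 1.41], [-3.16, 2.05], [-2.99, -0.16], [-3.1, 3.1]. Speed limits (rad/s): [2.79, 2.79, 3.14, 3.14, 3.14, 3.14].

## Interface

Orientations are given as a unit quaternion [x, y, z, w].
In Python, from rig import r, read_camera, camera_model, workorder, finder gives the robot as it stands. The module is installed in compiled form; this text tells all that it offers.
- The arm moves only by the tool move_arm, never from a script. Its argument "plan" is a list of rows, each an object of numbers: "tx", "ty", "tz": the shift along the tool's x, y, z in mm; "yaw": the turn about the tool's z in rad; "jaw": the finger opening in mm, from 0 to 87. In form: [{"tx": .., "ty": .., "tz": .., "yaw": .., "jaw": ..}, ...]. A call has 1 to 12 rows; each row shifts and turns the commanded pose from where the row before left it, along the tool's axes as they then stand; what a row does not reach is not made up. A row lasts 1/10 s, in which the tool goes at most 50 mm and 8.59 degrees, less where a joint would pass 70% of its speed; a pose out of reach is approached as far as the arm can. A call with a gripper value outside its range is refused whole. The fingers move at their own pace and stop on an object; the grip force is fixed at half the most. Time passes only in rows, so rows that do not move let the fingers close. It gives the time, the measured TCP pose, the force and the opening at its end, in the units of the state.
- r.sense(): the state, without advancing time (a new reading comes with each control period).
- read_camera(name): name is "side" or "top" or "wrist"; returns the picture (420x560x3 uint8, red, green, blue); there is no depth.
- camera_model(name): a dict with "fovy" (degrees; the focal length in pixels is half the picture's height over the tangent of half this angle, whatever the lens; pixels are square), "cx", "cy" (the principal point, pixels), "world_from_camera" (4x4, takes a point from camera to world coordinates); the wrist camera has in their place "hand_eye" (4x4, takes a point from camera to tool coordinates, whose origin is the TCP and whose axes are the flange's). Camera axes: x right, y down, z forward; pixel columns grow to the right and rows downward; lengths in m; the calibration is good to about 2 mm. A picture is of the moment at which its call begins: read the wrist's pose just before it. camera_model takes no time and is no camera call.
- workorder.sign_off(): hands the job in, once; it reports no verdict.
Trained networks look in the newest picture that a camera, given by its name, has taken for a name from the list of things; names that differ only in an ending like _2 or _b are one class to them, and where a whole thing is asked for, a point or a joint stands for the part that bears it (a point fixed in the world has none). Each returns a list of dicts, best first, with "score" (0 to 1); they miss things now and then, are a little off and sometimes report something else, mostly with a low value. They report only what shows in the picture. A call takes as long as a camera call. They do not tell look-alikes from the thing itself.
- finder.find_in(camera, query): "extent" ([centre column, centre row, width, height] in pixels, round what is visible of it).
- finder.silhouettes(camera, query): "mask" (420x560 bool, what is visible of it) and "extent" ([centre column, centre row, width, height] in pixels, round what is visible of it).
- finder.landmark_of(camera, query): "pixel" ([column, row] in pixels: a listed point, or the origin of a listed thing).
The state is a dict: "t": time; "joint_pos": joint angles; "qvel": joint speeds; "tau": joint torques, N m; "eef_pos": TCP position; "orientation": TCP orientation; "ft_force": force on the tool from outside, world axes, zero at the start; "moment": the same for the moment, N m; "width": finger opening in m.
Only numpy, scipy, OpenCV 4.12 (cv2) and the standard library are available. Lean on these libraries where they do the work, as an engineer would, in place of code of your own. Each camera call takes 0.05 s, during which the arm holds its last target.

## Working session

There is one attempt and no reset: what is moved stays moved. The work goes in short steps, Python scripts to look and compute and a tool call to move; the robot and the scene stay as the last step left them, time stands still between calls to the robot, and variables do not carry over. Pictures are saved under pics/ and viewed, and the job is handed in when it is done.

Besides the shell and the picture viewer there is one more tool, called after ">>>" in YAML: its name, and indented under it one key for each argument. move_arm: Moves the arm, as the interface text tells. Its arguments: {"type":"object","properties":{"plan":{"type":"array"}},"required":["plan"]}

```bash
mkdir -p pics; cat > h.py <<'E'
import numpy as np, cv2
from rig import r, read_camera, camera_model, workorder, finder
from scipy.spatial.transform import Rotation as R
def save(n,img,s=1.0,crop=None):
    if crop: a,b,c,d=crop; img=img[b:d,a:c]
    img=cv2.resize(img,None,fx=s,fy=s,interpolation=cv2.INTER_CUBIC)
    cv2.imwrite('pics/'+n+'.png',img[:,:,::-1])
def cam(name,st=None):
    m=camera_model(name)
    f=210/np.tan(np.radians(m['fovy'])/2)
    if name=='wrist':
        st=st or r.sense()
        T=np.eye(4);T[:3,:3]=R.from_quat(st['orientation']).as_matrix();T[:3,3]=st['eef_pos']
        W=T@np.array(m['hand_eye'])
    else: W=np.array(m['world_from_camera'])
    return f,m['cx'],m['cy'],W
def ray(c,p):
    f,cx,cy,W=c
    d=W[:3,:3]@np.array([(p[0]-cx)/f,(p[1]-cy)/f,1]); return W[:3,3],d
def atz(c,p,z):
    o,d=ray(c,p); return o+d*(z-o[2])/d[2]
def proj(c,P):
    f,cx,cy,W=c
    q=W[:3,:3].T@(np.array(P)-W[:3,3]); return np.array([cx+f*q[0]/q[2],cy+f*q[1]/q[2]])
def tri(c1,p1,c2,p2):
    o1,d1=ray(c1,p1);o2,d2=ray(c2,p2)
    A=np.stack([d1,-d2],1);s=np.linalg.lstsq(A,o2-o1,rcond=None)[0]
    a=o1+s[0]*d1;b=o2+s[1]*d2
    return (a+b)/2,np.linalg.norm(a-b)
E
python3 - <<'E'
from h import *
for n in ['side','top','wrist']:
    im=read_camera(n); save(n+'0',im,1.4); m=camera_model(n); print(n,m)
    for q in ['hole','slot','hook_block','pin','eye_block','eye','station','vase','bowl','mug','glaze']:
        try: print(q,[(np.round(d['pixel']).tolist(),round(d['score'],2)) for d in finder.landmark_of(n,q)][:4])
        except Exception as e: print(q,e)
print(r.sense(), r.pinch_z)
E
```

```text
side {'fovy': 51.193125116560736, 'cx': 273.57123828847875, 'cy': 209.28235014279642, 'world_from_camera': array([[-0.99862906,  0.01519277, -0.05009168,  0.60564862],
       [ 0.04758884,  0.66207412, -0.74792591,  0.932946  ],
       [ 0.02180134, -0.74928436, -0.66188946,  0.84805957],
       [ 0.        ,  0.        ,  0.        ,  1.        ]])}
hole [([285.0, 206.0], 0.65)]
slot [([287.0, 175.0], 0.76), ([246.0, 145.0], 0.55)]
hook_block [([312.0, 318.0], 0.93), ([335.0, 364.0], 0.66), ([362.0, 317.0], 0.65)]
pin [([313.0, 322.0], 0.95), ([337.0, 367.0], 0.78), ([366.0, 316.0], 0.75)]
eye_block [([301.0, 286.0], 0.54), ([344.0, 302.0], 0.48), ([367.0, 363.0], 0.48)]
eye [([345.0, 298.0], 0.66), ([300.0, 282.0], 0.65), ([378.0, 370.0], 0.4)]
station [([278.0, 198.0], 0.66)]
vase [([225.0, 183.0], 0.89)]
bowl [([274.0, 137.0], 0.73)]
mug [([316.0, 146.0], 0.85)]
glaze [([247.0, 144.0], 0.98), ([317.0, 151.0], 0.25)]
top {'fovy': 51.73041543401698, 'cx': 283.76486040958605, 'cy': 216.54722164621705, 'world_from_camera': array([[-0.00851314, -0.99948319,  0.03099807,  0.47474674],

[... 1320 characters left out ...]
e []
bowl []
mug []
glaze []
{'t': 1.8, 'joint_pos': array([ 1.49159985e+00,  3.84703251e-01,  7.91813478e-03,  1.74519713e-05,
       -1.19395036e+00, -2.58638615e-01]), 'qvel': array([ 0.00027364, -0.00035392, -0.00068996,  0.00044249, -0.00031626,
        0.00072768]), 'tau': array([ 6.23768683e-04, -3.90455639e+01,  1.87612456e+01,  4.22429055e+00,
        1.54543767e-02, -2.21240344e-05]), 'eef_pos': array([0.20710691, 0.5896927 , 0.22255782]), 'orientation': array([ 9.85767861e-01, -1.68112236e-01,  5.35488586e-06, -3.10313604e-05]), 'ft_force': array([-0.15111425, -0.46206158,  0.35283128]), 'moment': array([-0.02372112,  0.0066775 , -0.05353111]), 'width': 0.08680034139865617} 0.0187
```

View pics/side0.png

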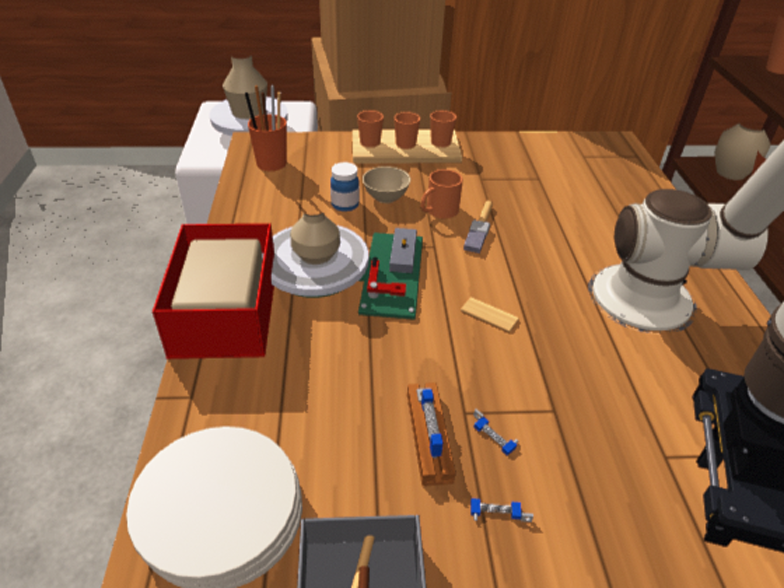

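View pics/top0.png

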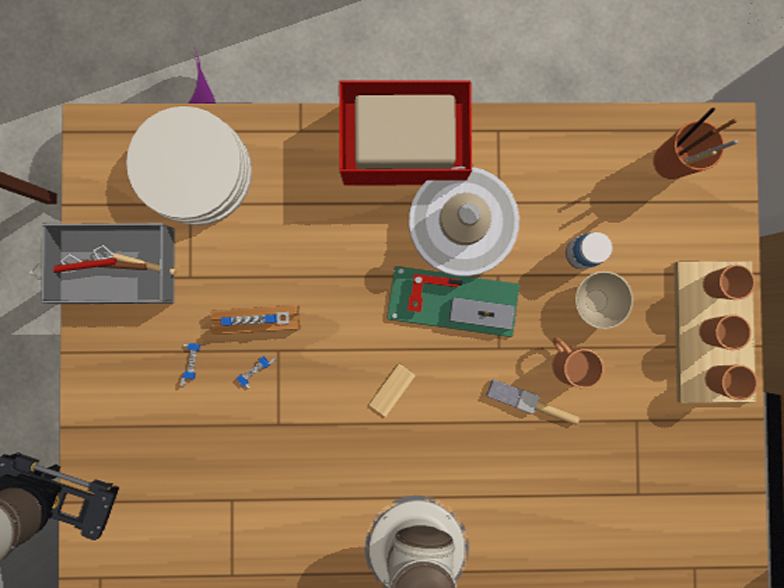

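View pics/wrist0.png

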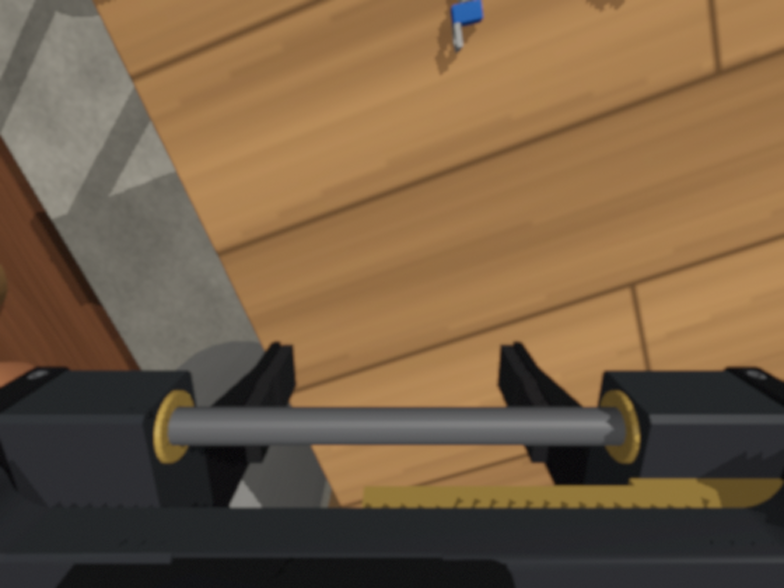

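```bash
python3 - <<'E'
from h import *
s=read_camera('side'); t=read_camera('top')
save('side1',s,5,(285,255,385,385))
save('top1',t,6,(115,205,225,290))
save('top2',t,6,(270,180,380,250))
save('side2',s,5,(245,155,325,235))
cs,ct=cam('side'),cam('top')
print(cs[0],ct[0])
print('hook',tri(cs,(312,318),ct,(161,233)), atz(cs,(312,318),.047))
print('hole',tri(cs,(285,206),ct,(297,218)),atz(cs,(285,206),.036),atz(ct,(297,218),.036))
print('slot',tri(cs,(287,175),ct,(339,226)),atz(cs,(287,175),.036),atz(ct,(339,226),.036))
print('eye',tri(cs,(300,282),ct,(200,228)),atz(cs,(300,282),.03),atz(ct,(200,228),.03))
E
```

```text
438.37130248506537 433.1471282011309
hook (array([0.47414486, 0.38621288, 0.04920565]), np.float64(0.010204129494982199)) [0.47886407 0.38404781 0.047     ]
hole (array([ 0.51002956, -0.00303385,  0.0314388 ]), np.float64(0.0013557864885676166)) [0.51122901 0.00208043 0.036     ] [ 0.50923212 -0.00271581  0.036     ]
slot (array([ 0.49102846, -0.1236109 ,  0.04969382]), np.float64(0.012452359800397075)) [ 0.49532418 -0.14271928  0.036     ] [ 0.48496028 -0.12484832  0.036     ]
eye (array([0.48839545, 0.27729612, 0.03701701]), np.float64(0.011858708164818195)) [0.49331334 0.27085094 0.03      ] [0.48257354 0.27938825 0.03      ]
```

```bash
ls pics
```

```text
side0.png
side1.png
side2.png
top0.png
top1.png
top2.png
wrist0.png
```

View pics/side1.png

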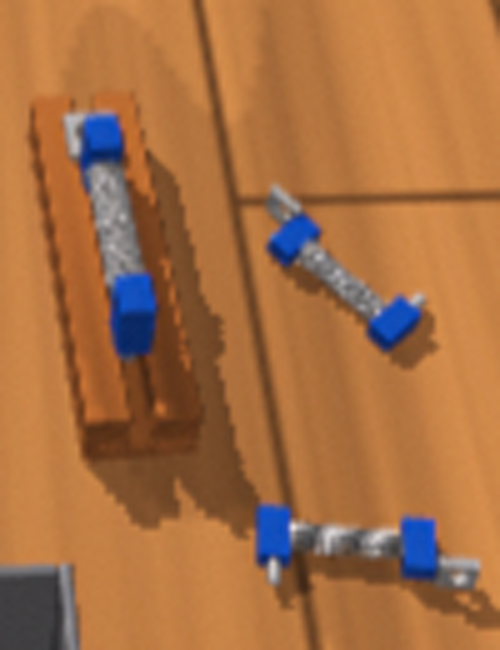

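View pics/top1.png

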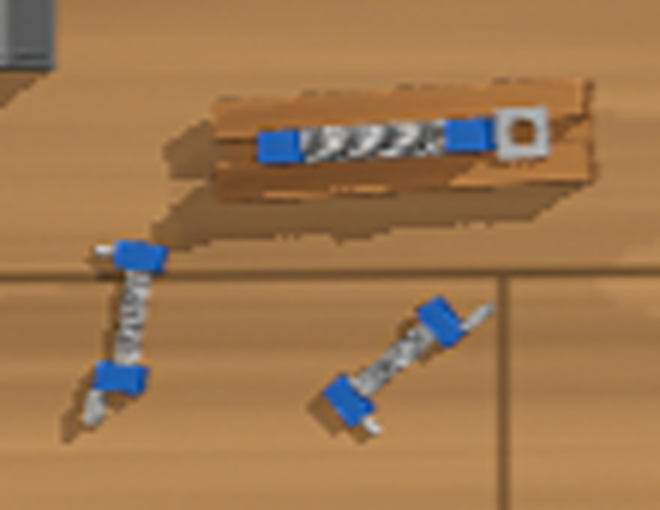

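View pics/top2.png

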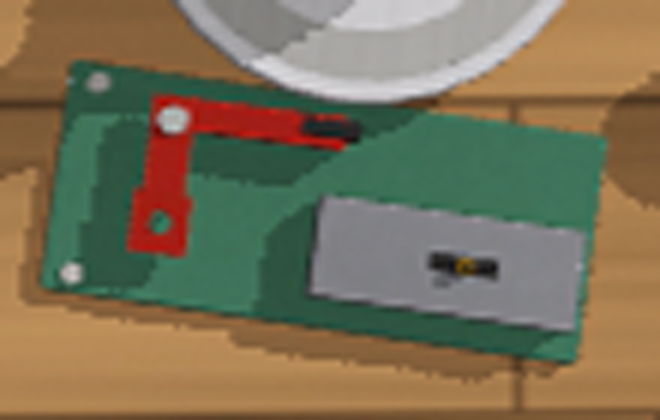

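View pics/side2.png

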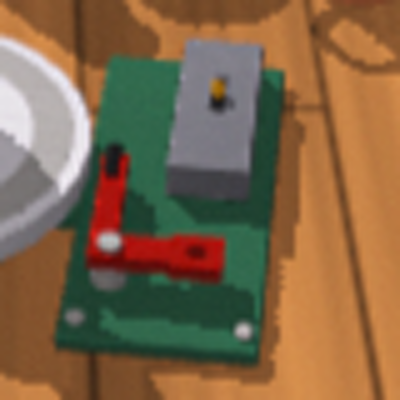

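```bash
python3 - <<'E'
from h import *
cs,ct=cam('side'),cam('top')
P=lambda a,b,z:print(a,np.round(atz(*b,z)*1e3,1))
P('hook t',(ct,(161.7,229.3)),.064)
P('hook s',(cs,(285+134/5,255+293/5)),.064)
P('eyeb t',(ct,(193.2,227.3)),.064)
P('eyeb s',(cs,(285+103/5,255+135/5)),.064)
P('eye t',(ct,(202.2,227.2)),.036)
P('hole t',(ct,(296.7,217)),.036)
P('hole s',(cs,(245+197/5,155+251/5)),.036)
P('slot t',(ct,(341.7,223.7)),.036)
P('post t',(ct,(347.7,224.3)),.048)
P('post s',(cs,(245+217/5,155+82/5)),.048)
P('anch t',(ct,(270+(315+586+575+320)/24,180+(196+231+330+296)/24)),.036)
E
```

```text
hook t [479.6 381.2  64. ]
hook s [480.7 384.6  64. ]
eyeb t [484.5 292.6  64. ]
eyeb s [485.2 298.8  64. ]
eye t [484.8 272.   36. ]
hole t [512.1  -1.9  36. ]
hole s [512.7  -1.4  36. ]
slot t [ 491.6 -132.8   36. ]
post t [ 489.6 -148.3   48. ]
post s [ 491.4 -145.    48. ]
anch t [ 491. -142.   36.]
```

```bash
cat >> h.py <<'E'
def plan(target,ang,n,st=None):
    """rows to reach TCP target (m) with tool x at world angle ang (deg)"""
    st=st or r.sense()
    M=R.from_quat(st['orientation']).as_matrix()
    a0=np.arctan2(M[1,0],M[0,0]); a1=np.radians(ang)
    d=(np.array(target)-st['eef_pos'])*1e3/n; dy=-(a1-a0)/n
    print('ang now',round(np.degrees(a0),2),'pos',np.round(st['eef_pos']*1e3,1))
    for i in range(n):
        a=a0-dy*i; c,s=np.cos(a),np.sin(a)
        print(f'{{"tx":{d[0]*c+d[1]*s:.1f},"ty":{d[0]*s-d[1]*c:.1f},"tz":{-d[2]:.1f},"yaw":{dy:.4f},"jaw":50}}')
def state():
    s=r.sense();M=R.from_quat(s['orientation']).as_matrix()
    print('t',s['t'],'pos',np.round(s['eef_pos']*1e3,1),'ang',round(np.degrees(np.arctan2(M[1,0],M[0,0])),2),'F',np.round(s['ft_force'],1),'w',round(s['width']*1e3,1)); return s
E
python3 -c "
from h import *
plan((.481,.383,.16),-86.8,10)"
```

```text
ang now -19.35 pos [207.1 589.7 222.6]
{"tx":32.7,"ty":10.4,"tz":6.3,"yaw":0.1177,"jaw":50}
{"tx":33.7,"ty":6.5,"tz":6.3,"yaw":0.1177,"jaw":50}
{"tx":34.2,"ty":2.5,"tz":6.3,"yaw":0.1177,"jaw":50}
{"tx":34.3,"ty":-1.5,"tz":6.3,"yaw":0.1177,"jaw":50}
{"tx":33.9,"ty":-5.5,"tz":6.3,"yaw":0.1177,"jaw":50}
{"tx":33.0,"ty":-9.5,"tz":6.3,"yaw":0.1177,"jaw":50}
{"tx":31.6,"ty":-13.3,"tz":6.3,"yaw":0.1177,"jaw":50}
{"tx":29.9,"ty":-16.9,"tz":6.3,"yaw":0.1177,"jaw":50}
{"tx":27.7,"ty":-20.3,"tz":6.3,"yaw":0.1177,"jaw":50}
{"tx":25.1,"ty":-23.4,"tz":6.3,"yaw":0.1177,"jaw":50}
```

>>> move_arm:
  plan:
    - {"tx": 32.7, "ty": 10.4, "tz": 6, "yaw": 0.118, "jaw": 50}
    - {"tx": 33.7, "ty": 6.5, "tz": 6, "yaw": 0.118, "jaw": 50}
    - {"tx": 34.2, "ty": 2.5, "tz": 6, "yaw": 0.118, "jaw": 50}
    - {"tx": 34.3, "ty": -1.5, "tz": 6, "yaw": 0.118, "jaw": 50}
    - {"tx": 33.9, "ty": -5.5, "tz": 6, "yaw": 0.118, "jaw": 50}
    - {"tx": 33, "ty": -9.5, "tz": 6, "yaw": 0.118, "jaw": 50}
    - {"tx": 31.6, "ty": -13.3, "tz": 6, "yaw": 0.118, "jaw": 50}
    - {"tx": 30, "ty": -17, "tz": 6, "yaw": 0.118, "jaw": 50}
    - {"tx": 27.7, "ty": -20.3, "tz": 6, "yaw": 0.118, "jaw": 50}
    - {"tx": 25, "ty": -23.4, "tz": 6, "yaw": 0.118, "jaw": 50}
    - {"tx": 0, "ty": 0, "tz": 0, "yaw": 0, "jaw": 50}

```text
t: 3.0
eef_pos: [0.483, 0.3798, 0.1613]
orientation: [0.723, -0.69, 0.0, 0.001]
ft_force: [-1.2, 0.1, -0.4]
width: 0.05
```

```bash
python3 - <<'E'
from h import *
s=state(); im=read_camera('wrist'); save('w1',im,1.4)
c=cam('wrist',s); print(np.round(c[3],3))
for q in ['hook_block','pin','eye_block','eye']:
    print(q,[(np.round(d['pixel'],1).tolist(),round(d['score'],2)) for d in finder.landmark_of('wrist',q)][:3])
E
```

```text
t 3.0 pos [483.  379.8 161.3] ang -87.31 F [-1.2  0.1 -0.4] w 50.0
[[-0.999 -0.043 -0.016  0.488]
 [-0.046  0.951  0.304  0.296]
 [ 0.002  0.305 -0.952  0.323]
 [ 0.     0.     0.     1.   ]]
hook_block [([400.9, 187.0], 0.96), ([288.3, 209.4], 0.82), ([324.5, 265.1], 0.76)]
pin [([325.7, 277.2], 0.82), ([411.4, 179.9], 0.76), ([286.1, 205.5], 0.59)]
eye_block [([374.9, 139.9], 0.96), ([283.6, 112.1], 0.61)]
eye [([376.6, 122.3], 0.97), ([281.6, 89.0], 0.7)]
```

View pics/w1.png

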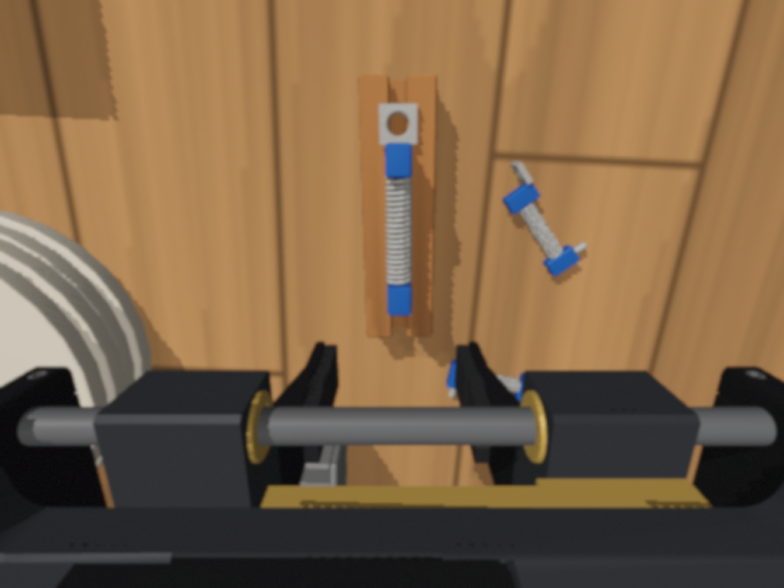

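```bash
python3 - <<'E'
from h import *
s=r.sense(); c=cam('wrist',s)
for n,p,z in [('hook',(400/1.4,298/1.4),.064),('eyeb',(399/1.4,161/1.4),.064),('eye',(397.5/1.4,123.5/1.4),.036)]:
    print(n,np.round(atz(c,p,z)*1e3,1))
im=cv2.imread('pics/w1.png'); cv2.imwrite('pics/w1c.png',cv2.resize(im[80:340,330:470],None,fx=2.2,fy=2.2))
E
```

```text
hook [478.  386.9  64. ]
eyeb [483.4 301.7  64. ]
eye [485.4 279.2  36. ]
```

View pics/w1c.png

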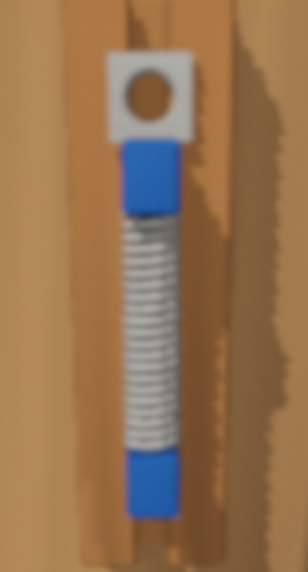

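```bash
python3 -c "
from h import *
plan((.4784,.386,.0375),-86.1,6)"
```

```text
ang now -86.86 pos [480.4 383.4 162.9]
{"tx":-0.5,"ty":0.3,"tz":20.9,"yaw":-0.0022,"jaw":50}
{"tx":-0.5,"ty":0.3,"tz":20.9,"yaw":-0.0022,"jaw":50}
{"tx":-0.5,"ty":0.3,"tz":20.9,"yaw":-0.0022,"jaw":50}
{"tx":-0.5,"ty":0.3,"tz":20.9,"yaw":-0.0022,"jaw":50}
{"tx":-0.5,"ty":0.3,"tz":20.9,"yaw":-0.0022,"jaw":50}
{"tx":-0.5,"ty":0.3,"tz":20.9,"yaw":-0.0022,"jaw":50}
```

```bash
python3 - <<'E'
from h import *
s=state(); im=read_camera('wrist'); save('w2',im,1.4); c=cam('wrist',s)
b=(im[...,2].astype(int)-im[...,0]>80)
n,l,st,ce=cv2.connectedComponentsWithStats(b.astype(np.uint8))
for i in range(1,n):
    if st[i,4]>60: print(st[i],np.round(ce[i],1),np.round(atz(c,ce[i],.064)*1e3,1))
g=im[40:110,260:310].astype(int).mean(2)
for q in ['eye','hook_block']:
    print(q,[(np.round(d['pixel'],1).tolist(),round(d['score'],2)) for d in finder.landmark_of('wrist',q)][:3])
E
```

```text
t 3.25 pos [480.4 383.4 162.9] ang -86.86 F [-1.3  0.5  0.2] w 49.9
[274  98  18  24 397] [282.1 109.1] [486.  297.2  64. ]
[359 129  24  20 276] [370.3 137.5] [410.4 316.   64. ]
[388 173  23  20 233] [399.1 183.1] [379.2 353.8  64. ]
[275 199  16  21 313] [282.4 209.1] [481.2 383.4  64. ]
[318 255   8  19 118] [321.7 264.2] [440.2 437.3  64. ]
[366 265   8  18  85] [370.4 274.5] [391.6 446.1  64. ]
eye [([371.5, 120.7], 0.9), ([279.0, 84.5], 0.78), ([382.2, 282.2], 0.66)]
hook_block [([323.7, 266.4], 0.76), ([398.8, 182.9], 0.59), ([282.2, 204.0], 0.56)]
```

View pics/w2.png

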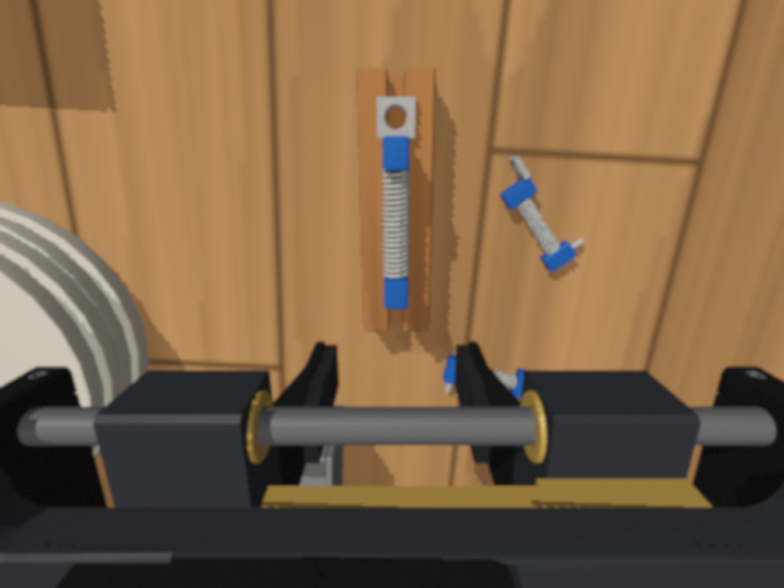

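>>> move_arm:
  plan:
    - {"tx": 0, "ty": -0.8, "tz": 30, "yaw": 0, "jaw": 45}
    - {"tx": 0, "ty": 0, "tz": 30, "yaw": 0, "jaw": 45}
    - {"tx": 0, "ty": 0, "tz": 30, "yaw": 0, "jaw": 45}
    - {"tx": 0, "ty": 0, "tz": 20, "yaw": 0, "jaw": 45}
    - {"tx": 0, "ty": 0, "tz": 15, "yaw": 0, "jaw": 45}
    - {"tx": 0, "ty": 0, "tz": 0, "yaw": 0, "jaw": 45}
    - {"tx": 0, "ty": 0, "tz": 0, "yaw": 0, "jaw": 45}
    - {"tx": 0, "ty": 0, "tz": 0, "yaw": 0, "jaw": 45}

```text
t: 4.2
eef_pos: [0.4821, 0.3836, 0.0389]
orientation: [0.726, -0.688, -0.0, -0.001]
ft_force: [0.6, -0.8, 0.0]
width: 0.0448
```

```bash
python3 - <<'E'
from h import *
s=state(); im=read_camera('wrist'); save('w3',im,1.4);save('s3',read_camera('side'),5,(270,240,370,350)); c=cam('wrist',s)
E
```

```text
t 4.2 pos [482.1 383.6  38.9] ang -86.92 F [ 0.6 -0.8  0. ] w 44.8
```

View pics/w3.png

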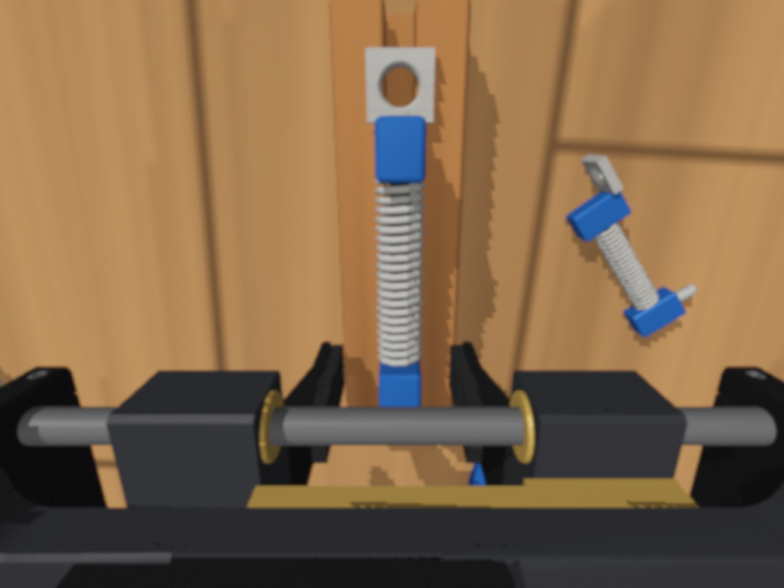

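View pics/s3.png

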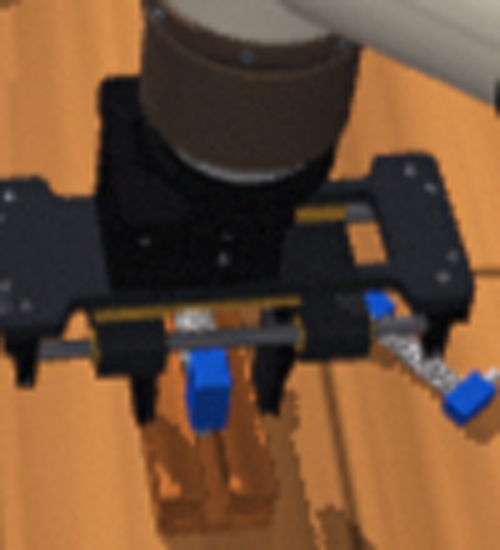

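```bash
python3 - <<'E'
from h import *
s=state(); c=cam('wrist',s)
for p,z in [((400/1.4,366/1.4),.064),((400/1.4,118/1.4),.064),((400/1.4,180/1.4),.064),((400/1.4,84/1.4),.036)]: print(np.round(atz(c,p,z)*1e3,1))
E
```

```text
t 4.3 pos [482.1 383.3  38.9] ang -86.94 F [-0.2 -0.3 -0.3] w 44.8
[481.7 370.9  64. ]
[486.3 288.1  64. ]
[485.3 306.   64. ]
[486.8 274.7  36. ]
```

>>> move_arm:
  plan:
    - {"jaw": 0}
    - {"jaw": 0}
    - {"jaw": 0}
    - {"jaw": 0}
    - {"jaw": 0}
    - {"jaw": 0}

```text
invalid input
```

>>> move_arm:
  plan:
    - {"tz": -10, "jaw": 0}
    - {"tz": -20, "jaw": 0}
    - {"tz": -20, "jaw": 0}
    - {"jaw": 0}
    - {"jaw": 0}
    - {"jaw": 0}

```text
invalid input
```

```bash
python3 - <<'E'
from h import *
s=state(); im=read_camera('wrist'); save('w4',im,1.4);save('s4',read_camera('side'),5,(270,240,370,350)); c=cam('wrist',s)
E
```

```text
t 4.3 pos [482.1 383.3  38.9] ang -86.94 F [-0.2 -0.3 -0.3] w 44.8
```

View pics/w4.png

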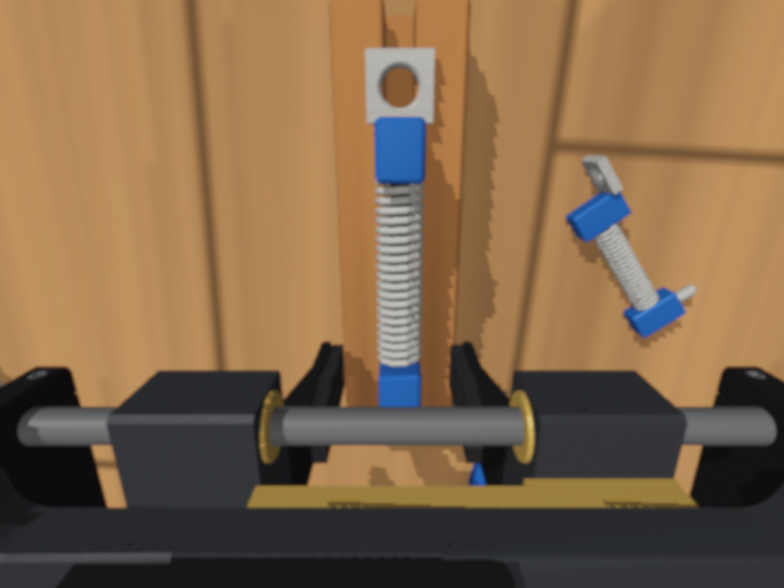

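View pics/s4.png

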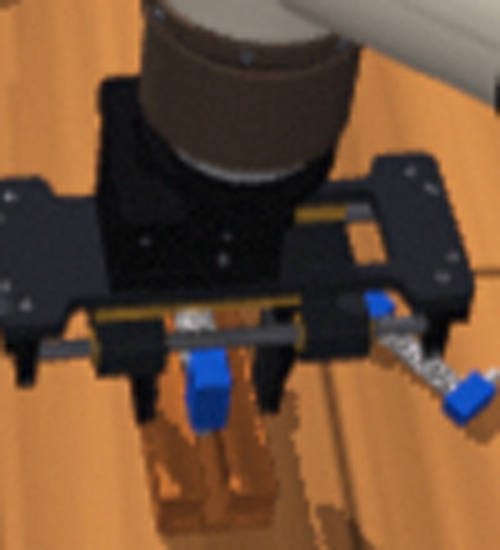

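All keys are needed in each row.

>>> move_arm:
  plan:
    - {"tx": 0, "ty": 0, "tz": 0, "yaw": 0, "jaw": 0}
    - {"tx": 0, "ty": 0, "tz": 0, "yaw": 0, "jaw": 0}
    - {"tx": 0, "ty": 0, "tz": 0, "yaw": 0, "jaw": 0}
    - {"tx": 0, "ty": 0, "tz": 0, "yaw": 0, "jaw": 0}
    - {"tx": 0, "ty": 0, "tz": 0, "yaw": 0, "jaw": 0}

```text
t: 4.9
eef_pos: [0.4816, 0.3826, 0.0375]
orientation: [0.726, -0.688, -0.0, 0.0]
ft_force: [-1.2, -0.6, 0.2]
width: 0.0156
```

>>> move_arm:
  plan:
    - {"tx": 0, "ty": 0, "tz": -10, "yaw": 0, "jaw": 0}
    - {"tx": 0, "ty": 0, "tz": -20, "yaw": 0, "jaw": 0}
    - {"tx": 0, "ty": 0, "tz": -20, "yaw": 0, "jaw": 0}
    - {"tx": 0, "ty": 0, "tz": 0, "yaw": 0, "jaw": 0}
    - {"tx": 0, "ty": 0, "tz": 0, "yaw": 0, "jaw": 0}
    - {"tx": 0, "ty": 0, "tz": 0, "yaw": 0, "jaw": 0}

```text
t: 5.5
eef_pos: [0.481, 0.3819, 0.0864]
orientation: [0.725, -0.688, -0.0, 0.001]
ft_force: [-0.2, -0.7, -0.5]
width: 0.0156
```

```bash
python3 - <<'E'
from h import *
s=state(); im=read_camera('wrist'); save('w5',im,1.4);save('s5',read_camera('side'),5,(270,240,370,350)); c=cam('wrist',s)
E
```

```text
t 5.5 pos [481.  381.9  86.4] ang -86.99 F [-0.2 -0.7 -0.5] w 15.6
```

View pics/w5.png

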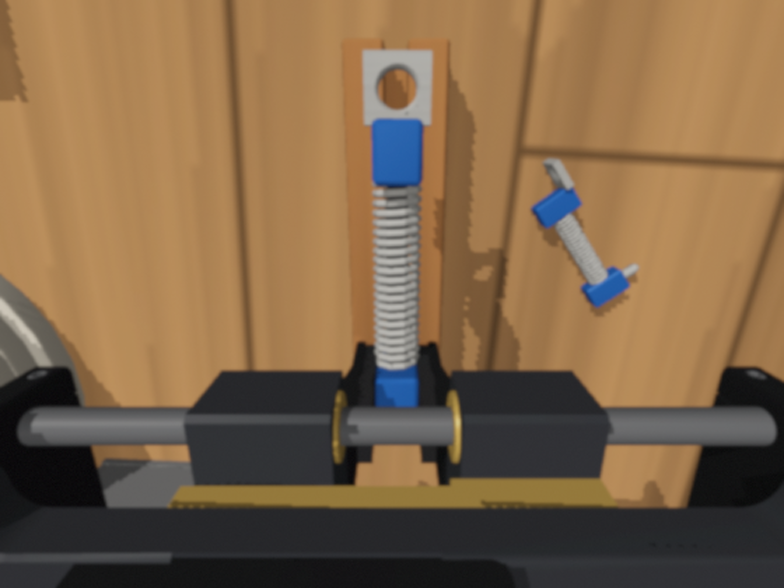

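View pics/s5.png

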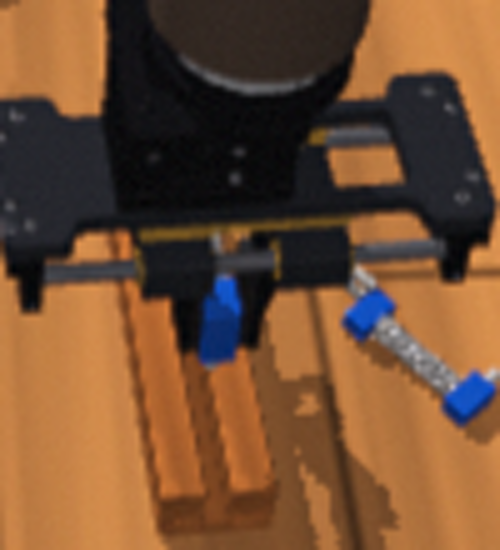

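```bash
python3 - <<'E'
from h import *
s=r.sense(); c=cam('wrist',s)
M=R.from_quat(s['orientation']).as_matrix()
for p,z in [((397.5/1.4,87/1.4),.085),((397.5/1.4,119.5/1.4),.113),((397.5/1.4,184/1.4),.113),((397/1.4,369/1.4),.113)]:
    P=atz(c,p,z); print(np.round(P*1e3,1), np.round(M.T@(P-s['eef_pos'])*1e3,1))
plan((.4726,.0746,.12),-98,11)
E
```

```text
[486.6 274.5  85. ] [107.6   0.2   1.5]
[486.1 287.4 113. ] [ 94.8   0.1 -26.6]
[485.1 306.  113. ] [ 76.2   0.1 -26.6]
[481.9 370.1 113. ] [ 12.   -0.1 -26.7]
ang now -86.97 pos [481.1 382.   86.3]
{"tx":27.9,"ty":2.3,"tz":-3.1,"yaw":0.0175,"jaw":50}
{"tx":27.9,"ty":1.8,"tz":-3.1,"yaw":0.0175,"jaw":50}
{"tx":27.9,"ty":1.3,"tz":-3.1,"yaw":0.0175,"jaw":50}
{"tx":27.9,"ty":0.8,"tz":-3.1,"yaw":0.0175,"jaw":50}
{"tx":28.0,"ty":0.3,"tz":-3.1,"yaw":0.0175,"jaw":50}
{"tx":28.0,"ty":-0.2,"tz":-3.1,"yaw":0.0175,"jaw":50}
{"tx":27.9,"ty":-0.7,"tz":-3.1,"yaw":0.0175,"jaw":50}
{"tx":27.9,"ty":-1.2,"tz":-3.1,"yaw":0.0175,"jaw":50}
{"tx":27.9,"ty":-1.7,"tz":-3.1,"yaw":0.0175,"jaw":50}
{"tx":27.9,"ty":-2.1,"tz":-3.1,"yaw":0.0175,"jaw":50}
{"tx":27.8,"ty":-2.6,"tz":-3.1,"yaw":0.0175,"jaw":50}
```

>>> move_arm:
  plan:
    - {"tx": 28, "ty": 2.3, "tz": -3, "yaw": 0.0175, "jaw": 0}
    - {"tx": 28, "ty": 1.8, "tz": -3, "yaw": 0.0175, "jaw": 0}
    - {"tx": 28, "ty": 1.3, "tz": -3, "yaw": 0.0175, "jaw": 0}
    - {"tx": 28, "ty": 0.8, "tz": -3, "yaw": 0.0175, "jaw": 0}
    - {"tx": 28, "ty": 0.3, "tz": -3, "yaw": 0.0175, "jaw": 0}
    - {"tx": 28, "ty": -0.2, "tz": -3, "yaw": 0.0175, "jaw": 0}
    - {"tx": 28, "ty": -0.7, "tz": -3, "yaw": 0.0175, "jaw": 0}
    - {"tx": 28, "ty": -1.2, "tz": -3, "yaw": 0.0175, "jaw": 0}
    - {"tx": 28, "ty": -1.7, "tz": -3, "yaw": 0.0175, "jaw": 0}
    - {"tx": 28, "ty": -2.1, "tz": -3, "yaw": 0.0175, "jaw": 0}
    - {"tx": 28, "ty": -2.6, "tz": -3, "yaw": 0.0175, "jaw": 0}
    - {"tx": 0, "ty": 0, "tz": 0, "yaw": 0, "jaw": 0}

```text
t: 6.8
eef_pos: [0.472, 0.0717, 0.1201]
orientation: [-0.655, 0.756, 0.0, -0.001]
ft_force: [0.1, 0.1, -1.1]
width: 0.0157
```

>>> move_arm:
  plan:
    - {"tx": 0, "ty": 0, "tz": 0, "yaw": 0, "jaw": 0}
    - {"tx": 0, "ty": 0, "tz": 0, "yaw": 0, "jaw": 0}
    - {"tx": 0, "ty": 0, "tz": 0, "yaw": 0, "jaw": 0}

```text
t: 7.1
eef_pos: [0.4731, 0.075, 0.1203]
orientation: [-0.657, 0.754, 0.0, -0.0]
ft_force: [0.2, -1.0, -1.5]
width: 0.0161
```

```bash
python3 - <<'E'
from h import *
s=state(); im=read_camera('wrist'); save('w6',im,1.4); c=cam('wrist',s)
np.save('w6.npy',im); np.save('w6c.npy',c[3])
for q in ['hole','slot','eye']:
    print(q,[(np.round(d['pixel'],1).tolist(),round(d['score'],2)) for d in finder.landmark_of('wrist',q)][:3])
state()
E
```

```text
t 7.1 pos [473.1  75.  120.3] ang -97.92 F [ 0.2 -1.  -1.5] w 16.1
hole [([219.7, 135.4], 0.92), ([281.0, 271.1], 0.16)]
slot []
eye [([281.6, 66.4], 0.87)]
t 7.3 pos [473.   74.8 120.4] ang -97.94 F [-0.5  0.1 -1.5] w 16.0
```

View pics/w6.png

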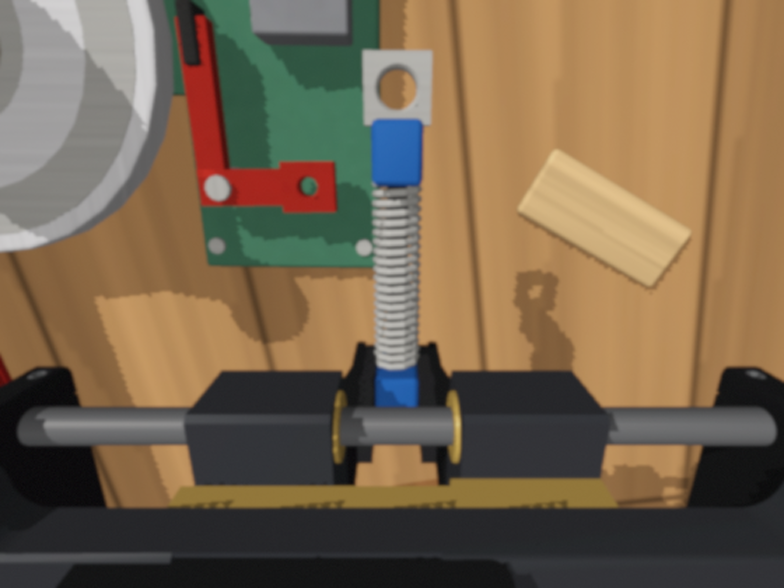

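```bash
python3 - <<'E'
from h import *
im=np.load('w6.npy'); f,cx,cy,_=cam('wrist'); c=(f,cx,cy,np.load('w6c.npy'))
save('w6c',im,10,(195,105,250,160))
print(np.round(atz(c,(309/1.4,186.5/1.4),.036)*1e3,1))
# arm edges direction: pivot
print('pivot',np.round(atz(c,(217.5/1.4,188/1.4),.036)*1e3,1))
E
```

```text
[512.8   0.7  36. ]
pivot [564.4  -5.7  36. ]
```

View pics/w6c.png

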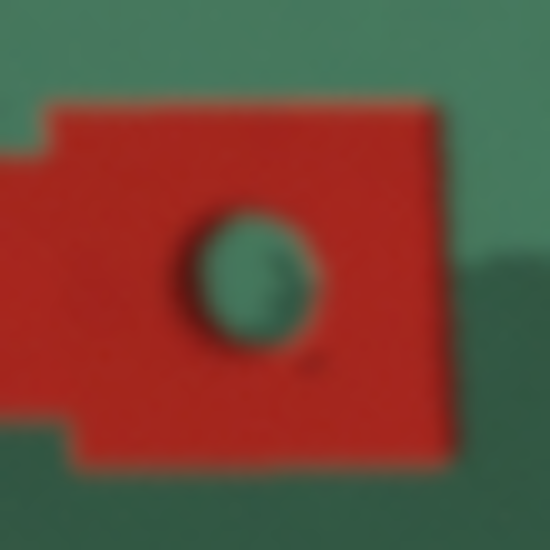

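```bash
python3 - <<'E'
from h import *
plan((.5132,-.0019,.070),-98.2,5)
E
```

```text
ang now -97.94 pos [473.   74.8 120.4]
{"tx":14.1,"ty":-10.1,"tz":10.1,"yaw":0.0009,"jaw":50}
{"tx":14.1,"ty":-10.1,"tz":10.1,"yaw":0.0009,"jaw":50}
{"tx":14.1,"ty":-10.1,"tz":10.1,"yaw":0.0009,"jaw":50}
{"tx":14.0,"ty":-10.1,"tz":10.1,"yaw":0.0009,"jaw":50}
{"tx":14.0,"ty":-10.1,"tz":10.1,"yaw":0.0009,"jaw":50}
```

>>> move_arm:
  plan:
    - {"tx": 14, "ty": -10, "tz": 6, "yaw": 0.001, "jaw": 0}
    - {"tx": 14, "ty": -10, "tz": 6, "yaw": 0.001, "jaw": 0}
    - {"tx": 14, "ty": -10, "tz": 10, "yaw": 0.001, "jaw": 0}
    - {"tx": 14, "ty": -10, "tz": 14, "yaw": 0.001, "jaw": 0}
    - {"tx": 14, "ty": -10, "tz": 14, "yaw": 0.001, "jaw": 0}
    - {"tx": 0, "ty": 0, "tz": 0, "yaw": 0, "jaw": 0}
    - {"tx": 0, "ty": 0, "tz": 0, "yaw": 0, "jaw": 0}
    - {"tx": 0, "ty": 0, "tz": 0, "yaw": 0, "jaw": 0}

```text
t: 8.1
eef_pos: [0.513, -0.0015, 0.0711]
orientation: [-0.655, 0.756, -0.0, 0.0]
ft_force: [-0.0, 0.4, -0.8]
width: 0.0157
```

```bash
python3 - <<'E'
from h import *
s=state(); im=read_camera('wrist'); save('w7',im,1.4); sd=read_camera('side'); save('s7',sd,7,(245,140,325,225)); c=cam('wrist',s)
np.save('w7.npy',im); np.save('w7c.npy',c[3])
for q in ['hole','pin']:
    print(q,[(np.round(d['pixel'],1).tolist(),round(d['score'],2)) for d in finder.landmark_of('side',q)][:3])
cs=cam('side')
print('expected pin tip at',proj(cs,(.5135,.0004,.0475)),'hole',proj(cs,(.5135,.0004,.036)))
E
```

```text
t 8.1 pos [513.   -1.5  71.1] ang -98.23 F [-0.   0.4 -0.8] w 15.7
hole [([282.8, 206.7], 0.65), ([290.4, 174.6], 0.44), ([272.9, 142.6], 0.16)]
pin [([336.7, 364.5], 0.81), ([363.0, 315.1], 0.55), ([285.3, 200.2], 0.46)]
expected pin tip at [284.31378772 202.53306596] hole [284.15915869 205.62177618]
```

View pics/w7.png

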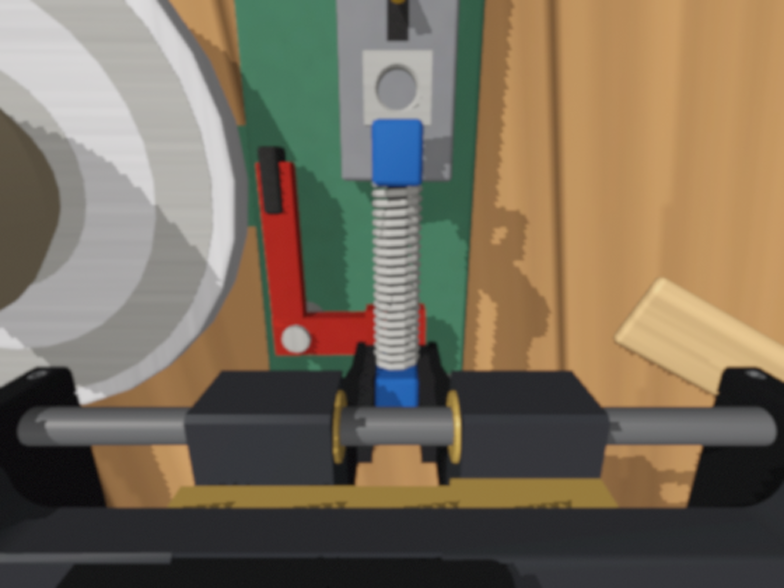

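View pics/s7.png

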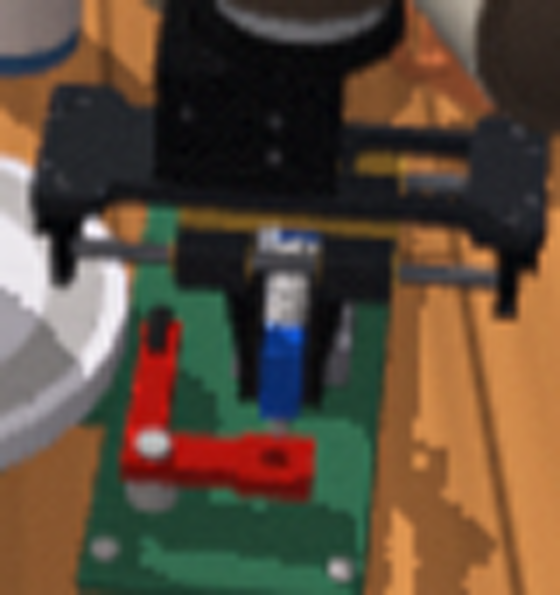

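>>> move_arm:
  plan:
    - {"tx": 0, "ty": 0, "tz": 5, "yaw": 0, "jaw": 0}
    - {"tx": 0, "ty": 0, "tz": 5, "yaw": 0, "jaw": 0}
    - {"tx": 0, "ty": 0, "tz": 3, "yaw": 0, "jaw": 0}
    - {"tx": 0, "ty": 0, "tz": 3, "yaw": 0, "jaw": 0}
    - {"tx": 0, "ty": 0, "tz": 0, "yaw": 0, "jaw": 0}
    - {"tx": 0, "ty": 0, "tz": 0, "yaw": 0, "jaw": 0}

```text
t: 8.9
eef_pos: [0.5127, -0.0021, 0.0544]
orientation: [-0.654, 0.756, 0.0, -0.0]
ft_force: [0.0, -0.1, -1.5]
width: 0.0158
```

```bash
python3 - <<'E'
from h import *
s=state(); sd=read_camera('side'); save('s8',sd,7,(245,140,325,225)); save('w8',read_camera('wrist'),1.4)
E
```

```text
t 8.9 pos [512.7  -2.1  54.4] ang -98.28 F [ 0.  -0.1 -1.5] w 15.8
```

View pics/s8.png

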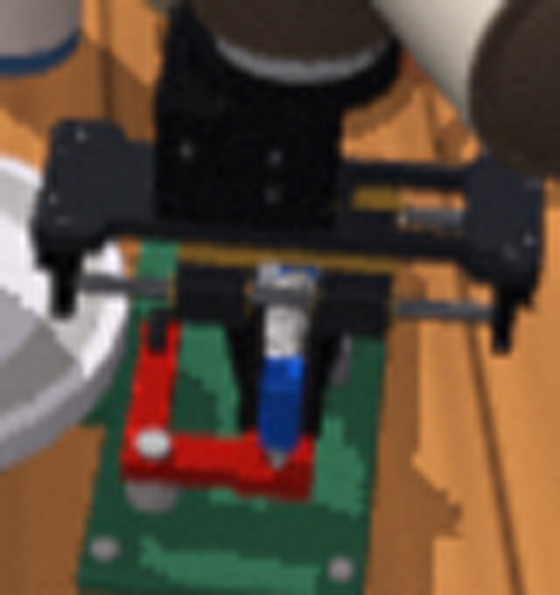

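View pics/w8.png

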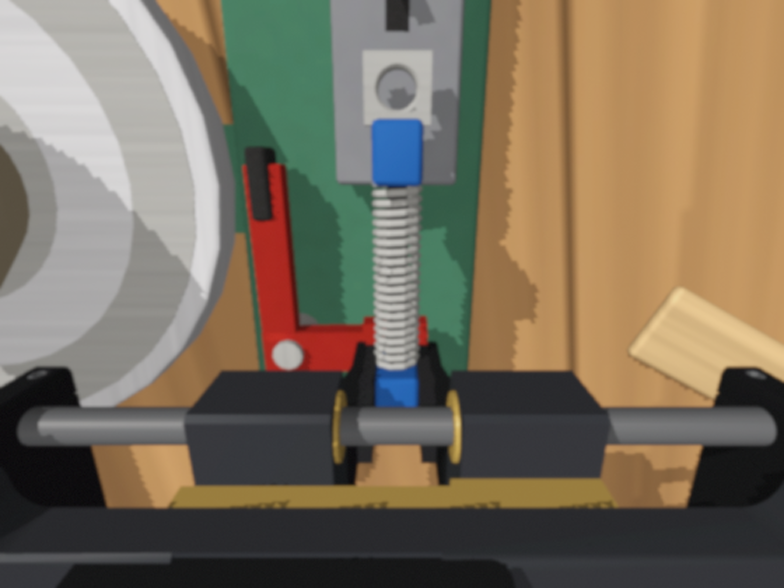

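>>> move_arm:
  plan:
    - {"tx": 0, "ty": 0, "tz": 2, "yaw": 0, "jaw": 0}
    - {"tx": 0, "ty": 0, "tz": 2, "yaw": 0, "jaw": 0}
    - {"tx": 0, "ty": 0, "tz": 2, "yaw": 0, "jaw": 0}
    - {"tx": 0, "ty": 0, "tz": 0, "yaw": 0, "jaw": 0}
    - {"tx": 0, "ty": 0, "tz": 0, "yaw": 0, "jaw": 0}

```text
t: 9.5
eef_pos: [0.5127, -0.0021, 0.0485]
orientation: [-0.654, 0.756, 0.0, -0.0]
ft_force: [0.1, 0.4, -1.9]
width: 0.0155
```

```bash
python3 - <<'E'
from h import *
s=state(); sd=read_camera('side'); save('s9',sd,7,(245,140,325,225))
E
```

```text
t 9.5 pos [512.7  -2.1  48.5] ang -98.28 F [ 0.1  0.4 -1.9] w 15.5
```

View pics/s9.png

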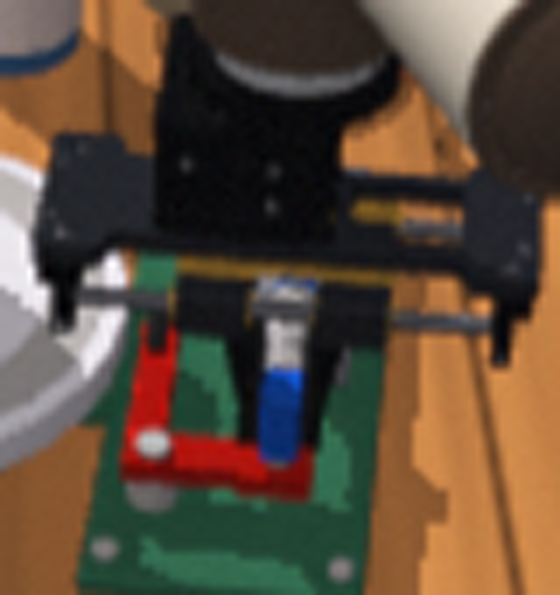

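>>> move_arm:
  plan:
    - {"tx": 0, "ty": 0, "tz": 2, "yaw": 0, "jaw": 0}
    - {"tx": 0, "ty": 0, "tz": 1.5, "yaw": 0, "jaw": 0}
    - {"tx": 0, "ty": 0, "tz": 1, "yaw": 0, "jaw": 0}
    - {"tx": 0, "ty": 0, "tz": 0, "yaw": 0, "jaw": 0}
    - {"tx": 0, "ty": 0, "tz": 0, "yaw": 0, "jaw": 0}
    - {"tx": 0, "ty": 0, "tz": 0, "yaw": 0, "jaw": 0}

```text
t: 10.15
eef_pos: [0.5126, -0.0021, 0.044]
orientation: [-0.654, 0.756, 0.0, -0.0]
ft_force: [0.1, -0.4, -1.2]
width: 0.0156
```

```bash
python3 - <<'E'
from h import *
s=state(); sd=read_camera('side'); save('s10',sd,7,(245,140,325,225)); save('w10',read_camera('wrist'),1.4)
E
```

```text
t 10.15 pos [512.6  -2.1  44. ] ang -98.28 F [ 0.1 -0.4 -1.2] w 15.6
```

View pics/s10.png

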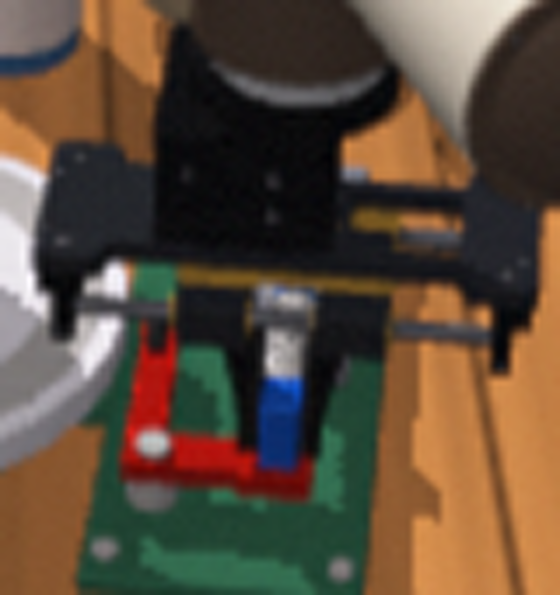

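View pics/w10.png

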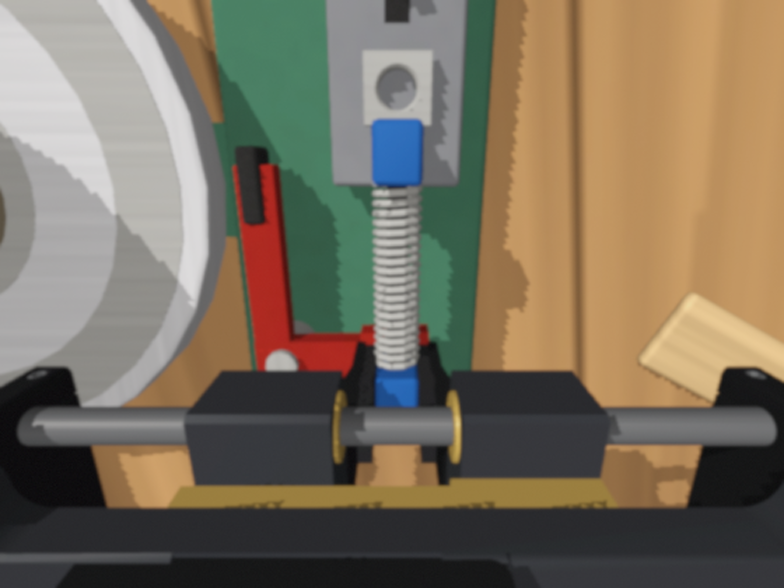

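>>> move_arm:
  plan:
    - {"tx": 0, "ty": 0, "tz": 1, "yaw": 0, "jaw": 0}
    - {"tx": 0, "ty": 0, "tz": 0, "yaw": 0, "jaw": 0}
    - {"tx": 0, "ty": 0, "tz": 0, "yaw": 0, "jaw": 0}
    - {"tx": 0, "ty": 0, "tz": 0, "yaw": 0, "jaw": 0}

```text
t: 10.65
eef_pos: [0.5128, -0.0021, 0.0434]
orientation: [-0.654, 0.756, -0.0, 0.0]
ft_force: [-2.5, -0.0, 4.0]
width: 0.0157
```

>>> move_arm:
  plan:
    - {"tx": 0, "ty": 0, "tz": 0, "yaw": 0, "jaw": 30}
    - {"tx": 0, "ty": 0, "tz": 0, "yaw": 0, "jaw": 40}
    - {"tx": 0, "ty": 0, "tz": 0, "yaw": 0, "jaw": 40}
    - {"tx": 0, "ty": 0, "tz": 0, "yaw": 0, "jaw": 40}

```text
t: 11.05
eef_pos: [0.5126, -0.0021, 0.0429]
orientation: [-0.654, 0.756, 0.0, -0.0]
ft_force: [-0.1, -0.1, 0.8]
width: 0.0372
```

```bash
python3 - <<'E'
from h import *
s=state(); sd=read_camera('side'); save('s11',sd,7,(245,140,325,225)); save('w11',read_camera('wrist'),1.4)
E
```

```text
t 11.05 pos [512.6  -2.1  42.9] ang -98.28 F [-0.1 -0.1  0.8] w 37.2
```

View pics/s11.png

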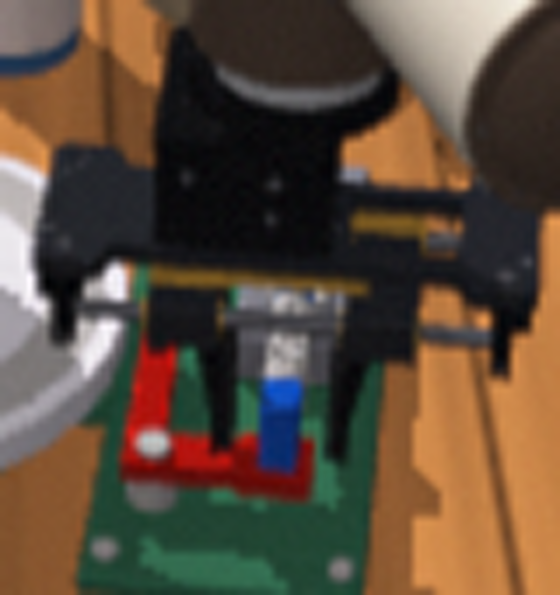

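View pics/w11.png

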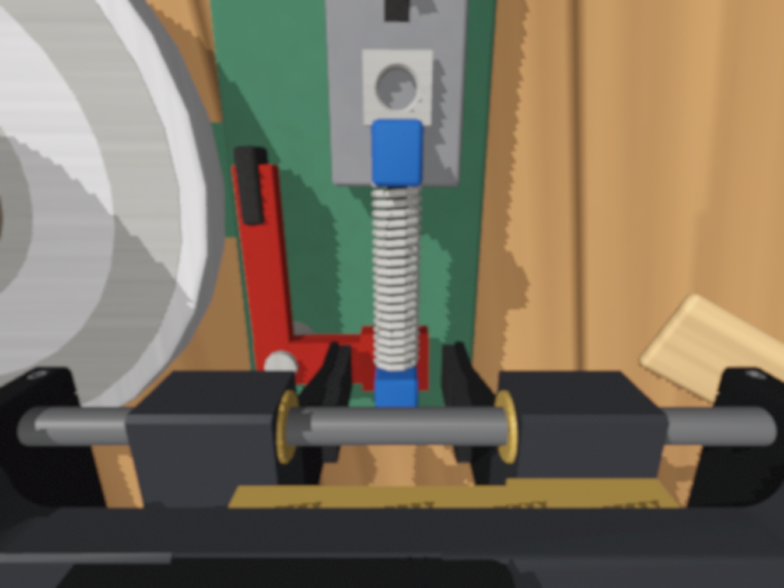

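>>> move_arm:
  plan:
    - {"tx": 0, "ty": 0, "tz": -20, "yaw": 0, "jaw": 44}
    - {"tx": 0, "ty": 0, "tz": -35, "yaw": 0, "jaw": 44}
    - {"tx": 20, "ty": 0, "tz": -10, "yaw": 0, "jaw": 44}
    - {"tx": 35, "ty": 0, "tz": 0, "yaw": 0, "jaw": 44}
    - {"tx": 33, "ty": 0, "tz": 0, "yaw": 0, "jaw": 44}
    - {"tx": 0, "ty": 0, "tz": 0, "yaw": 0, "jaw": 44}
    - {"tx": 0, "ty": 0, "tz": 0, "yaw": 0, "jaw": 44}
    - {"tx": 0, "ty": 0, "tz": 0, "yaw": 0, "jaw": 44}

```text
t: 11.95
eef_pos: [0.5002, -0.0888, 0.108]
orientation: [-0.654, 0.756, -0.0, 0.0]
ft_force: [0.2, -0.2, 0.3]
width: 0.0443
```

```bash
python3 - <<'E'
from h import *
s=state(); im=read_camera('wrist'); save('w12',im,1.4); np.save('w12.npy',im); c=cam('wrist',s); np.save('w12c.npy',c[3])
for q in ['slot','eye','eye_block']:
    print(q,[(np.round(d['pixel'],1).tolist(),round(d['score'],2)) for d in finder.landmark_of('wrist',q)][:3])
E
```

```text
t 11.95 pos [500.2 -88.8 108. ] ang -98.26 F [ 0.2 -0.2  0.3] w 44.3
slot [([283.9, 168.5], 0.86)]
eye [([280.1, 196.3], 0.97)]
eye_block [([282.5, 228.9], 0.75)]
```

View pics/w12.png

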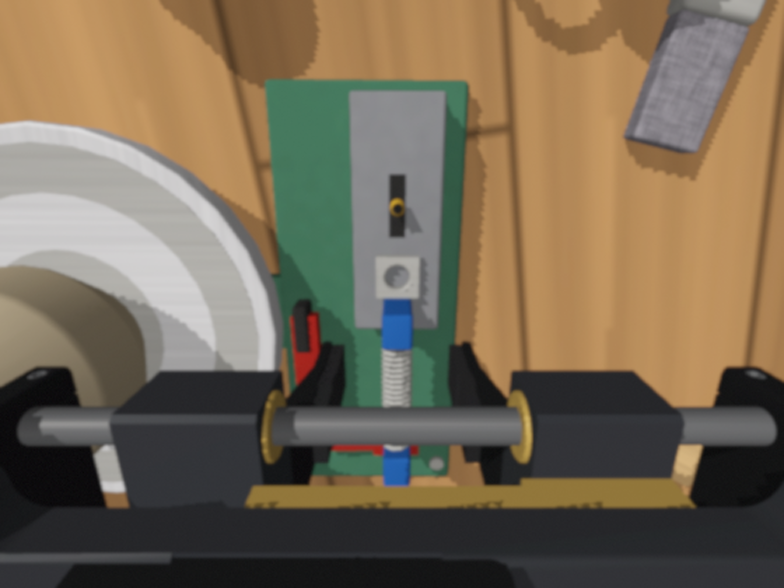

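```bash
python3 - <<'E'
from h import *
im=np.load('w12.npy'); f,cx,cy,_=cam('wrist'); W=np.load('w12c.npy'); c=(f,cx,cy,W)
save('w12c',im,6,(245,115,325,255))
s=r.sense();M=R.from_quat(s['orientation']).as_matrix()
for n,p,z in [('slot +y',(397/1.4,236/1.4),.036),('slot -y',(397/1.4,175/1.4),.036),('post top',(397/1.4,207/1.4),.048),('eye',(397/1.4,276/1.4),.042),('anch +y',(397/1.4,327/1.4),.036),('eyeb',(398/1.4,324/1.4),.07)]:
    P=atz(c,p,z); print(n,np.round(P*1e3,1),np.round(M.T@(P-np.array([.5002,-.0888,.108]))*1e3,1))
E
```

```text
slot +y [ 493.9 -130.3   36. ] [42.   0.3 72. ]
slot -y [ 489.1 -162.8   36. ] [74.9  0.4 72. ]
post top [ 491.4 -147.5   48. ] [59.3  0.3 60. ]
eye [ 497. -109.   42.] [20.5  0.3 66. ]
anch +y [501.8 -76.   36. ] [-12.9   0.3  72. ]
eyeb [499.1 -91.6  70. ] [ 2.9  0.7 38. ]
```

View pics/w12c.png

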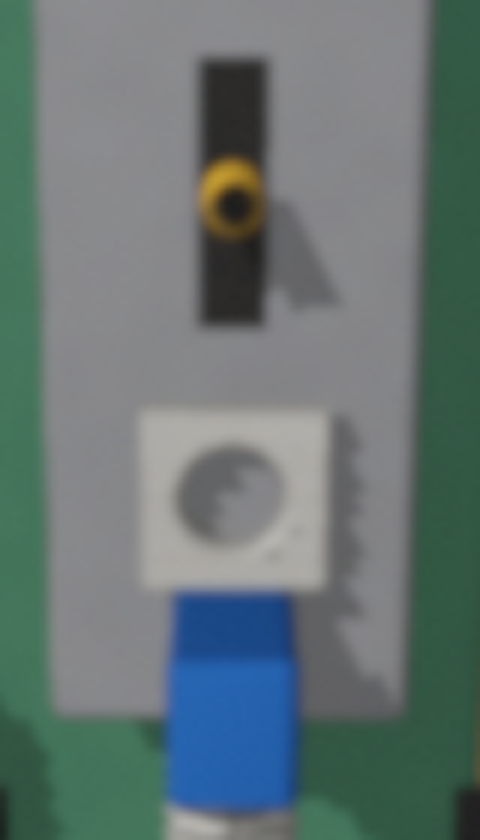

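>>> move_arm:
  plan:
    - {"tx": -1.4, "ty": 0.3, "tz": 25, "yaw": 0, "jaw": 44}
    - {"tx": 0, "ty": 0, "tz": 25, "yaw": 0, "jaw": 44}
    - {"tx": 0, "ty": 0, "tz": 12, "yaw": 0, "jaw": 44}
    - {"tx": 0, "ty": 0, "tz": 5, "yaw": 0, "jaw": 44}
    - {"tx": 0, "ty": 0, "tz": 0, "yaw": 0, "jaw": 44}
    - {"tx": 0, "ty": 0, "tz": 0, "yaw": 0, "jaw": 44}

```text
t: 12.75
eef_pos: [0.5008, -0.0876, 0.0419]
orientation: [-0.654, 0.756, -0.001, 0.001]
ft_force: [-0.1, 0.1, 0.3]
width: 0.0441
```

```bash
python3 - <<'E'
from h import *
s=state(); save('s13',read_camera('side'),7,(245,140,325,225)); save('w13',read_camera('wrist'),1.4)
E
```

```text
t 12.75 pos [500.8 -87.6  41.9] ang -98.25 F [-0.1  0.1  0.3] w 44.1
```

View pics/w13.png

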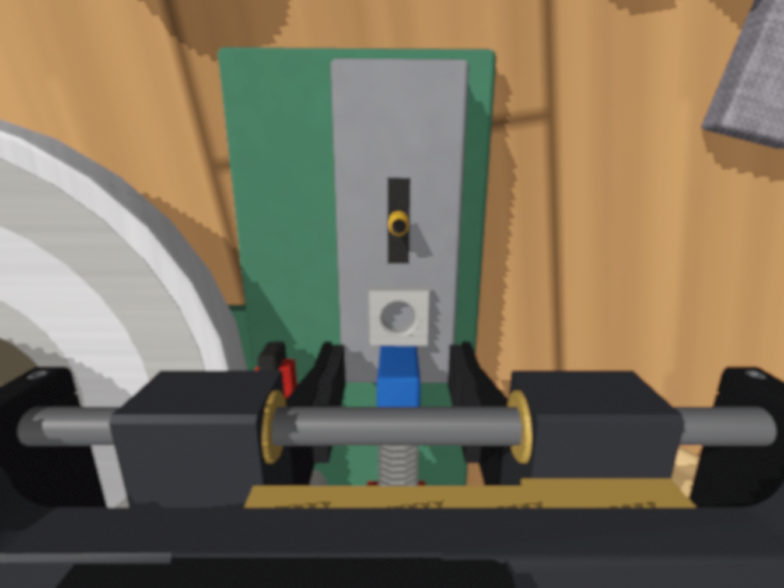

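View pics/s13.png

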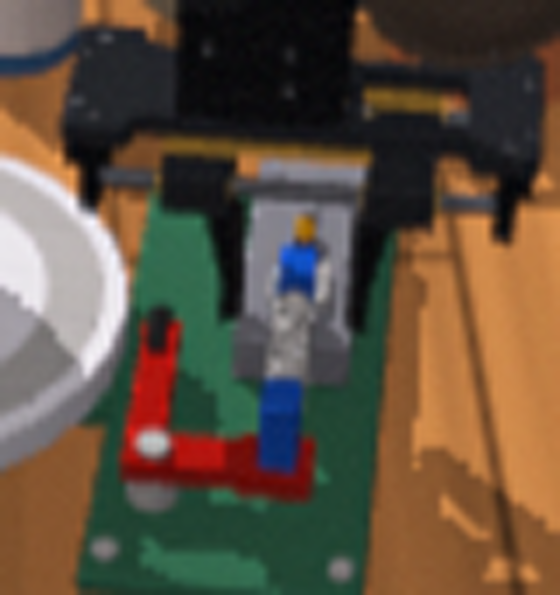

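>>> move_arm:
  plan:
    - {"tx": 0, "ty": 0, "tz": 0, "yaw": 0, "jaw": 0}
    - {"tx": 0, "ty": 0, "tz": 0, "yaw": 0, "jaw": 0}
    - {"tx": 0, "ty": 0, "tz": 0, "yaw": 0, "jaw": 0}
    - {"tx": 0, "ty": 0, "tz": 0, "yaw": 0, "jaw": 0}
    - {"tx": 0, "ty": 0, "tz": 0, "yaw": 0, "jaw": 0}
    - {"tx": 4, "ty": 0, "tz": 0, "yaw": 0, "jaw": 0}
    - {"tx": 4, "ty": 0, "tz": 0, "yaw": 0, "jaw": 0}
    - {"tx": 4, "ty": 0, "tz": 0, "yaw": 0, "jaw": 0}
    - {"tx": 3, "ty": 0, "tz": 0, "yaw": 0, "jaw": 0}
    - {"tx": 0, "ty": 0, "tz": 0, "yaw": 0, "jaw": 0}
    - {"tx": 0, "ty": 0, "tz": 0, "yaw": 0, "jaw": 0}

```text
t: 13.95
eef_pos: [0.4982, -0.1027, 0.0412]
orientation: [-0.654, 0.756, -0.0, 0.0]
ft_force: [2.1, 2.0, -0.4]
width: 0.0157
```

```bash
python3 - <<'E'
from h import *
s=state(); save('s14',read_camera('side'),7,(245,140,325,225)); save('w14',read_camera('wrist'),1.4)
E
```

```text
t 13.95 pos [ 498.2 -102.7   41.2] ang -98.3 F [ 2.1  2.  -0.4] w 15.7
```

View pics/w14.png

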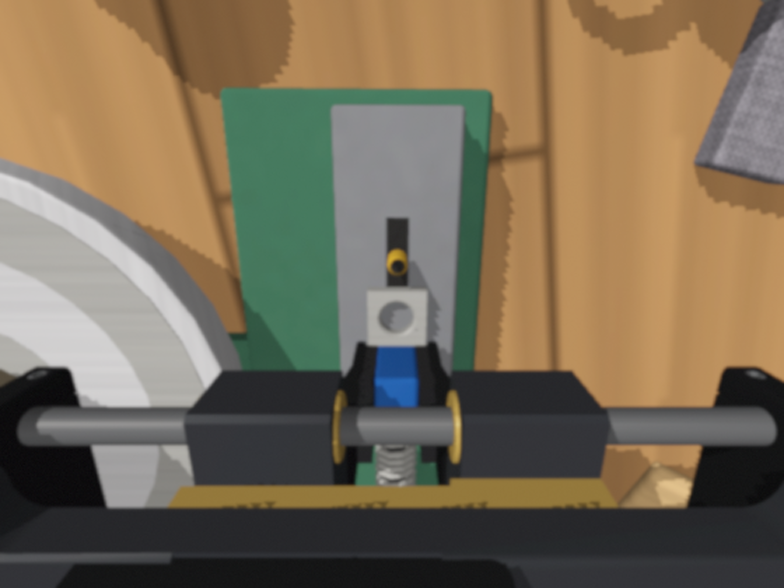

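View pics/s14.png

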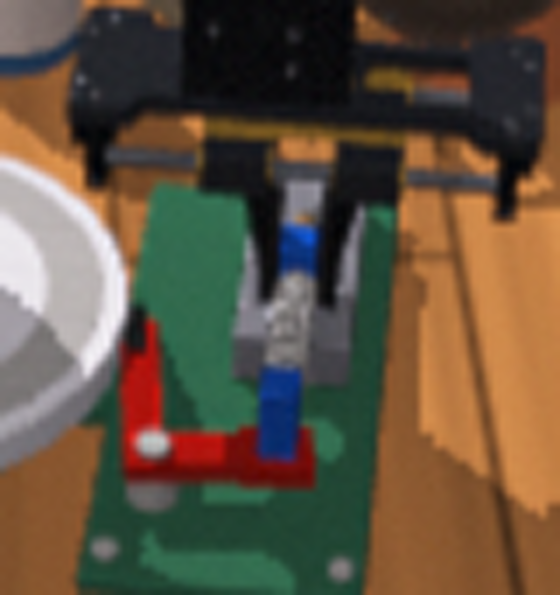

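>>> move_arm:
  plan:
    - {"tx": 3, "ty": 0, "tz": 0, "yaw": 0, "jaw": 0}
    - {"tx": 0, "ty": 0, "tz": -2, "yaw": 0, "jaw": 0}
    - {"tx": 0, "ty": 0, "tz": -2, "yaw": 0, "jaw": 0}
    - {"tx": 0, "ty": 0, "tz": -2, "yaw": 0, "jaw": 0}
    - {"tx": 0, "ty": 0, "tz": 0, "yaw": 0, "jaw": 0}
    - {"tx": 0, "ty": 0, "tz": 0, "yaw": 0, "jaw": 0}

```text
t: 14.65
eef_pos: [0.4971, -0.1055, 0.047]
orientation: [-0.654, 0.756, 0.0, -0.0]
ft_force: [1.6, 3.7, -3.0]
width: 0.0158
```

```bash
python3 - <<'E'
from h import *
s=state(); save('s15',read_camera('side'),7,(245,140,325,225)); save('w15',read_camera('wrist'),1.4)
E
```

```text
t 14.65 pos [ 497.1 -105.5   47. ] ang -98.28 F [ 1.6  3.7 -3. ] w 15.8
```

View pics/w15.png

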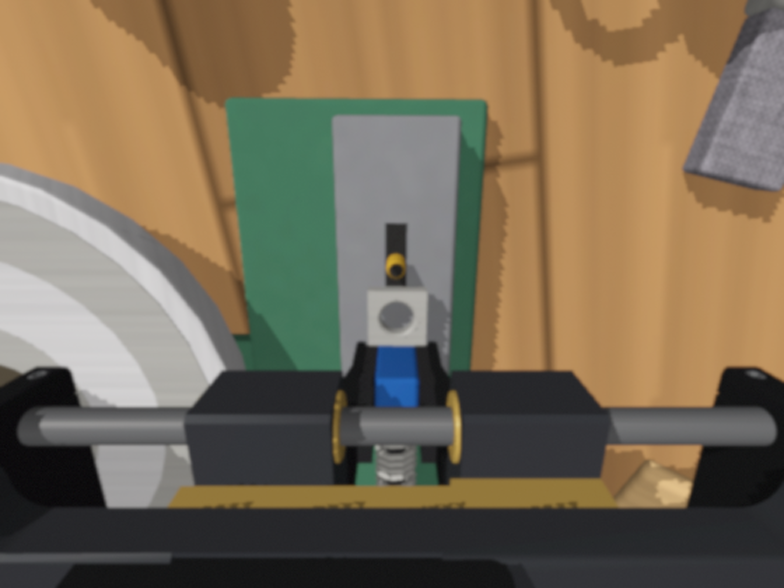

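View pics/s15.png

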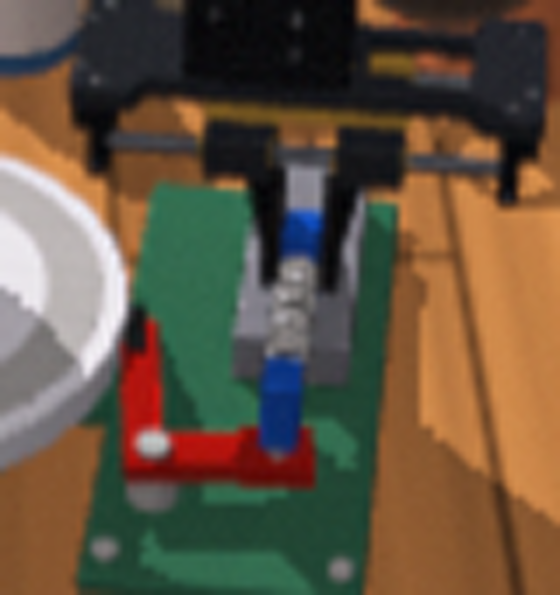

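>>> move_arm:
  plan:
    - {"tx": 0, "ty": 0, "tz": -2, "yaw": 0, "jaw": 0}
    - {"tx": 0, "ty": 0, "tz": -2, "yaw": 0, "jaw": 0}
    - {"tx": 0, "ty": 0, "tz": -2, "yaw": 0, "jaw": 0}
    - {"tx": 0, "ty": 0, "tz": -0.7, "yaw": 0, "jaw": 0}
    - {"tx": 0, "ty": 0, "tz": 0, "yaw": 0, "jaw": 0}
    - {"tx": 0, "ty": 0, "tz": 0, "yaw": 0, "jaw": 0}

```text
t: 15.35
eef_pos: [0.4974, -0.1056, 0.0541]
orientation: [-0.654, 0.756, -0.0, 0.0]
ft_force: [1.0, 2.7, 0.1]
width: 0.0159
```

```bash
python3 - <<'E'
from h import *
s=state(); save('s16',read_camera('side'),7,(245,140,325,225)); save('w16',read_camera('wrist'),1.4)
E
```

```text
t 15.35 pos [ 497.4 -105.6   54.1] ang -98.26 F [1.  2.7 0.1] w 15.9
```

View pics/w16.png

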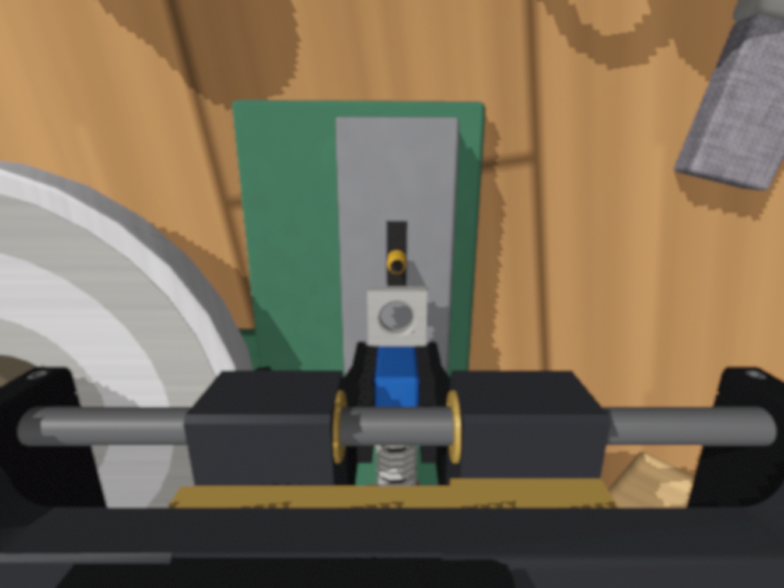

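View pics/s16.png

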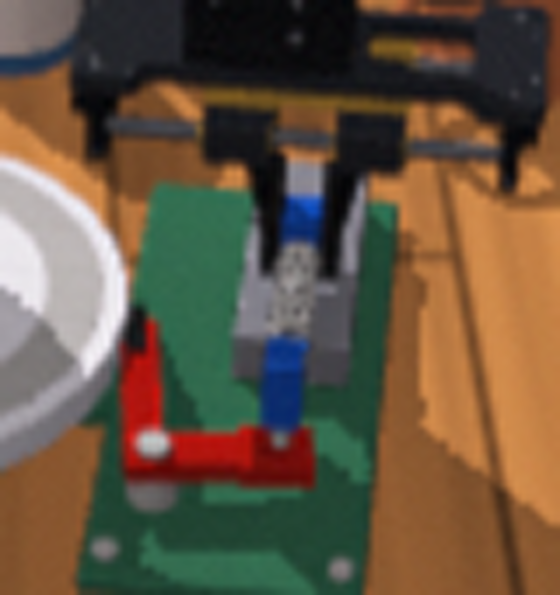

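```bash
python3 - <<'E'
from h import *
s=state(); c=cam('wrist',s);M=R.from_quat(s['orientation']).as_matrix()
save('w16c',cv2.imread('pics/w16.png')[:,:,::-1],6,(350,210,450,350))
for n,p,z in [('eye',(397/1.4,316/1.4),.0549),('post top',(396.5/1.4,266/1.4),.048)]:
    P=atz(c,p,z); print(n,np.round(P*1e3,1),np.round(M.T@(P-s['eef_pos'])*1e3,1))
E
```

```text
t 15.45 pos [ 497.5 -105.6   54.1] ang -98.27 F [1.4 2.4 0.2] w 15.9
eye [ 494.2 -127.6   54.9] [22.2  0.1 -0.8]
post top [ 491.6 -146.7   48. ] [41.5 -0.1  6.1]
```

View pics/w16c.png

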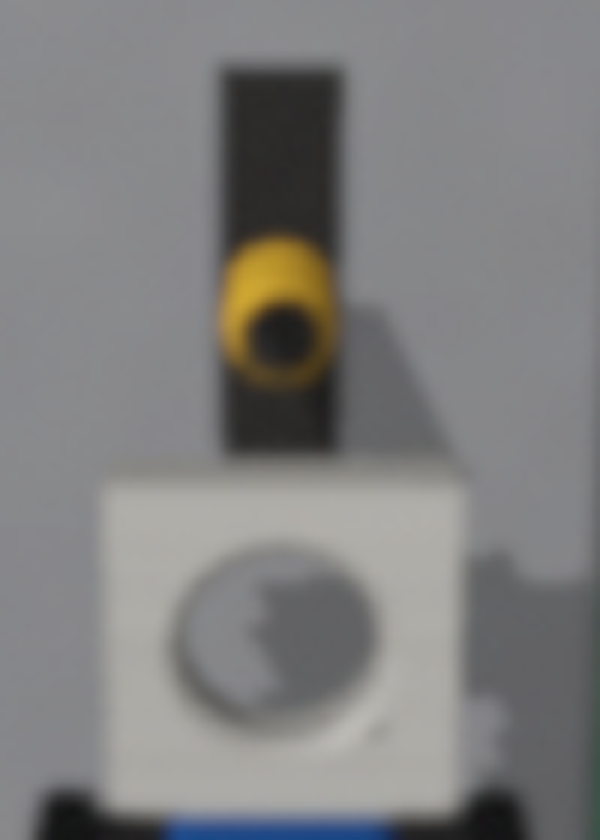

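>>> move_arm:
  plan:
    - {"tx": 2, "ty": 0, "tz": 0, "yaw": 0, "jaw": 0}
    - {"tx": 2, "ty": 0, "tz": 0, "yaw": 0, "jaw": 0}
    - {"tx": 1.5, "ty": 0, "tz": 0, "yaw": 0, "jaw": 0}
    - {"tx": 1.5, "ty": 0, "tz": 0, "yaw": 0, "jaw": 0}
    - {"tx": 0, "ty": 0, "tz": 0, "yaw": 0, "jaw": 0}

```text
t: 15.95
eef_pos: [0.4964, -0.1126, 0.0538]
orientation: [-0.654, 0.756, -0.0, 0.0]
ft_force: [0.5, 4.4, 0.6]
width: 0.016
```

```bash
python3 - <<'E'
from h import *
s=state(); save('s17',read_camera('side'),7,(245,140,325,225)); save('w17',read_camera('wrist'),3,(230,140,330,260))
E
```

```text
t 15.95 pos [ 496.4 -112.6   53.8] ang -98.3 F [0.5 4.4 0.6] w 16.0
```

View pics/w17.png

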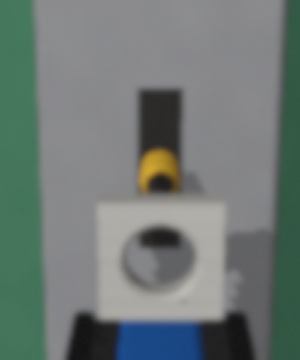

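View pics/s17.png

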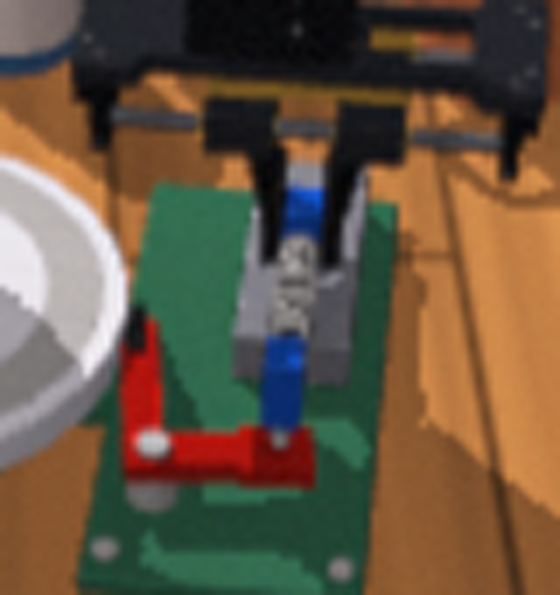

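>>> move_arm:
  plan:
    - {"tx": 2, "ty": 0, "tz": 0, "yaw": 0, "jaw": 0}
    - {"tx": 2, "ty": 0, "tz": 0, "yaw": 0, "jaw": 0}
    - {"tx": 1.5, "ty": 0, "tz": 0, "yaw": 0, "jaw": 0}
    - {"tx": 0, "ty": 0, "tz": 0, "yaw": 0, "jaw": 0}

```text
t: 16.45
eef_pos: [0.4941, -0.1188, 0.0533]
orientation: [-0.654, 0.756, 0.001, -0.002]
ft_force: [1.0, -0.6, -1.8]
width: 0.0158
```

```bash
python3 - <<'E'
from h import *
s=state(); save('s18',read_camera('side'),7,(245,140,325,225)); save('w18',read_camera('wrist'),3,(230,140,330,260))
E
```

```text
t 16.45 pos [ 494.1 -118.8   53.3] ang -98.29 F [ 1.  -0.6 -1.8] w 15.8
```

View pics/w18.png

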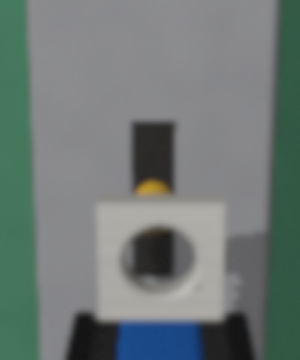

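View pics/s18.png

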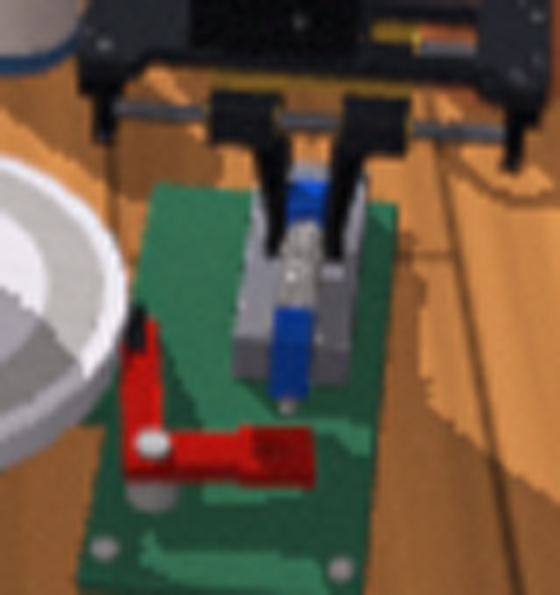

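```bash
python3 - <<'E'
from h import *
s=state(); c=cam('top')
for n,p,z in [('rest +y',(214/1.4,320/1.4),.03),('rest -y',(299/1.4,318/1.4),.03),('tray low',(173/1.4,303/1.4),.05),('tray hi',(173/1.4,224/1.4),.05),('stack',(249/1.4,180/1.4),.05),('wood a',(372/1.4,403/1.4),.01),('wood b',(413/1.4,376/1.4),.01)]: print(n,np.round(atz(c,p,z)*1e3))
save('t19',read_camera('top'),1.4); save('w19',read_camera('wrist'),1.4)
save('s19',read_camera('side'),7,(245,140,325,225))
E
```

```text
t 16.55 pos [ 494.3 -118.6   53.3] ang -98.3 F [ 0.3  0.4 -1.4] w 15.7
rest +y [482. 416.  30.]
rest -y [485. 240.  30.]
tray low [517. 493.  50.]
tray hi [679. 494.  50.]
stack [769. 339.  50.]
wood a [305.  90.  10.]
wood b [360.   3.  10.]
```

View pics/t19.png

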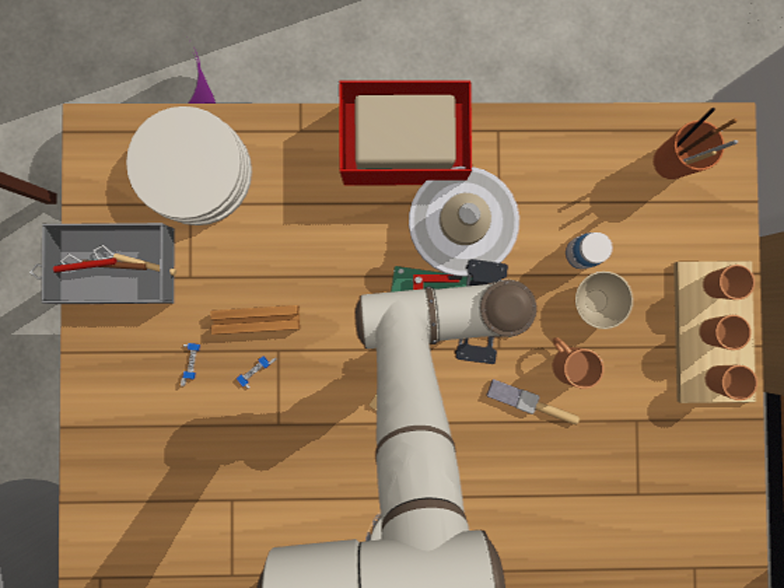

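View pics/w19.png

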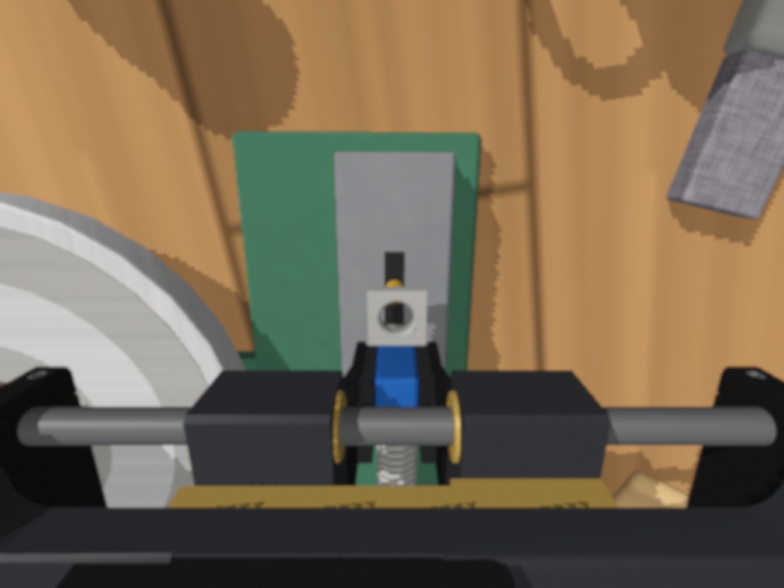

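```bash
python3 - <<'E'
from h import *
plan((.482,.444,.13),-87,14)
E
```

```text
ang now -98.29 pos [ 494.9 -118.3   53.5]
{"tx":-39.6,"ty":6.7,"tz":-5.5,"yaw":-0.0141,"jaw":50}
{"tx":-39.7,"ty":6.1,"tz":-5.5,"yaw":-0.0141,"jaw":50}
{"tx":-39.8,"ty":5.6,"tz":-5.5,"yaw":-0.0141,"jaw":50}
{"tx":-39.9,"ty":5.0,"tz":-5.5,"yaw":-0.0141,"jaw":50}
{"tx":-39.9,"ty":4.5,"tz":-5.5,"yaw":-0.0141,"jaw":50}
{"tx":-40.0,"ty":3.9,"tz":-5.5,"yaw":-0.0141,"jaw":50}
{"tx":-40.0,"ty":3.3,"tz":-5.5,"yaw":-0.0141,"jaw":50}
{"tx":-40.1,"ty":2.8,"tz":-5.5,"yaw":-0.0141,"jaw":50}
{"tx":-40.1,"ty":2.2,"tz":-5.5,"yaw":-0.0141,"jaw":50}
{"tx":-40.1,"ty":1.6,"tz":-5.5,"yaw":-0.0141,"jaw":50}
{"tx":-40.2,"ty":1.1,"tz":-5.5,"yaw":-0.0141,"jaw":50}
{"tx":-40.2,"ty":0.5,"tz":-5.5,"yaw":-0.0141,"jaw":50}
{"tx":-40.2,"ty":-0.0,"tz":-5.5,"yaw":-0.0141,"jaw":50}
{"tx":-40.2,"ty":-0.6,"tz":-5.5,"yaw":-0.0141,"jaw":50}
```

>>> move_arm:
  plan:
    - {"tx": 0, "ty": 0, "tz": -20, "yaw": 0, "jaw": 0}
    - {"tx": 0, "ty": 0, "tz": -30, "yaw": 0, "jaw": 0}
    - {"tx": -15, "ty": 4, "tz": -25, "yaw": -0.014, "jaw": 0}
    - {"tx": -30, "ty": 6, "tz": 0, "yaw": -0.014, "jaw": 0}
    - {"tx": -40, "ty": 5.6, "tz": 0, "yaw": -0.014, "jaw": 0}
    - {"tx": -40, "ty": 5, "tz": 0, "yaw": -0.014, "jaw": 0}
    - {"tx": -40, "ty": 4.5, "tz": 0, "yaw": -0.014, "jaw": 0}
    - {"tx": -40, "ty": 4, "tz": 0, "yaw": -0.014, "jaw": 0}
    - {"tx": -40, "ty": 3.3, "tz": 0, "yaw": -0.014, "jaw": 0}
    - {"tx": -40, "ty": 2.8, "tz": 0, "yaw": -0.014, "jaw": 0}
    - {"tx": -40, "ty": 2.2, "tz": 0, "yaw": -0.014, "jaw": 0}
    - {"tx": -40, "ty": 1.6, "tz": 0, "yaw": -0.014, "jaw": 0}

```text
t: 17.9
eef_pos: [0.4838, 0.2507, 0.1286]
orientation: [-0.706, 0.708, -0.0, -0.0]
ft_force: [0.6, 0.4, -0.9]
width: 0.0156
```

>>> move_arm:
  plan:
    - {"tx": -40, "ty": 1.1, "tz": 0, "yaw": -0.014, "jaw": 0}
    - {"tx": -40, "ty": 0.5, "tz": 0, "yaw": -0.014, "jaw": 0}
    - {"tx": -40, "ty": 0, "tz": 0, "yaw": -0.014, "jaw": 0}
    - {"tx": -40, "ty": 0, "tz": 0, "yaw": -0.014, "jaw": 0}
    - {"tx": -30, "ty": 0, "tz": 0, "yaw": 0, "jaw": 0}
    - {"tx": 0, "ty": 0, "tz": 0, "yaw": 0, "jaw": 0}
    - {"tx": 0, "ty": 0, "tz": 0, "yaw": 0, "jaw": 0}

```text
t: 18.6
eef_pos: [0.4779, 0.4392, 0.1278]
orientation: [0.725, -0.688, 0.0, 0.001]
ft_force: [0.3, -0.8, -1.3]
width: 0.016
```

```bash
python3 - <<'E'
from h import *
s=state(); im=read_camera('wrist'); save('w20',im,1.4); save('s20',read_camera('side'),5,(250,220,380,340))
E
```

```text
t 18.6 pos [477.9 439.2 127.8] ang -87.0 F [ 0.3 -0.8 -1.3] w 16.0
```

View pics/w20.png

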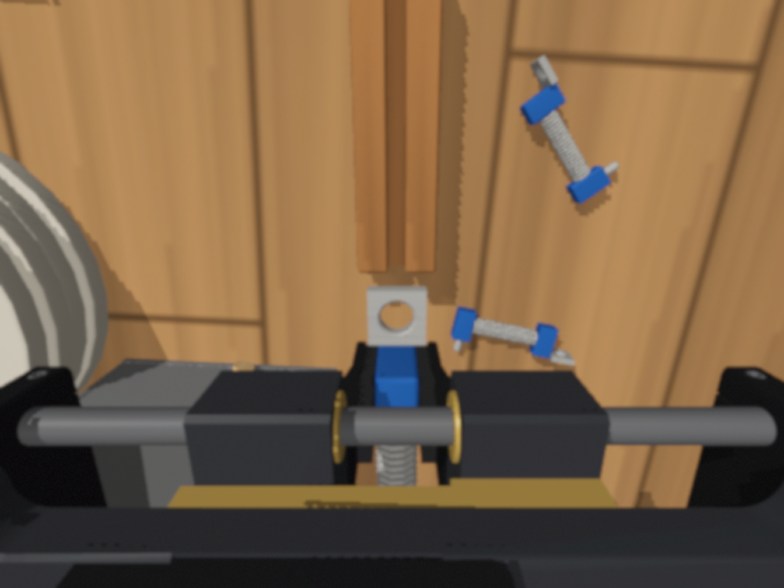

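View pics/s20.png

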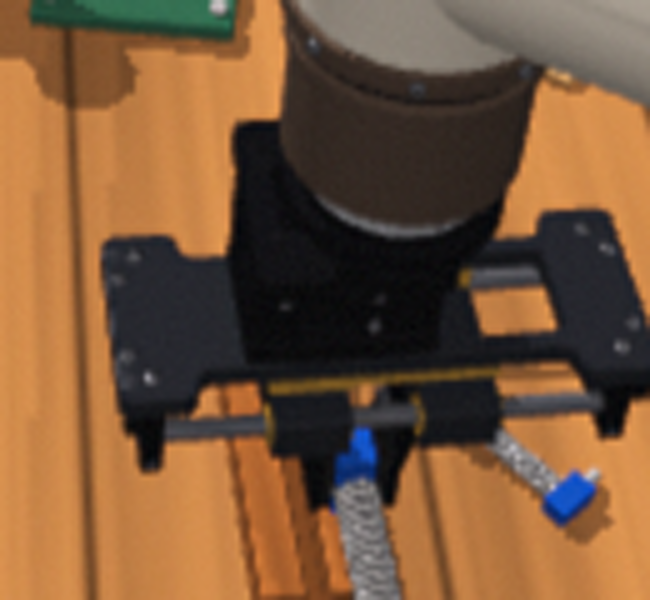

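```bash
python3 - <<'E'
from h import *
s=state(); c=cam('wrist',s);M=R.from_quat(s['orientation']).as_matrix()
for p,z in [((396/1.4,271/1.4),.03),((397/1.4,316/1.4),.1278+.0008),((397/1.4,288/1.4),.1278+.0008)]:
    P=atz(c,p,z); print(np.round(P*1e3,1),np.round(M.T@(P-s['eef_pos'])*1e3,1))
E
```

```text
t 18.7 pos [478.3 438.1 128.3] ang -87.09 F [-0.3 -0.4 -1.5] w 15.4
[479.3 423.2  30. ] [14.8 -0.3 98.3]
[479.5 416.1 128.6] [22.1 -0.  -0.2]
[480.1 404.1 128.6] [34.1 -0.  -0.2]
```

>>> move_arm:
  plan:
    - {"tx": -12, "ty": -0.3, "tz": 20, "yaw": 0, "jaw": 0}
    - {"tx": 0, "ty": 0, "tz": 30, "yaw": 0, "jaw": 0}
    - {"tx": 0, "ty": 0, "tz": 25, "yaw": 0, "jaw": 0}
    - {"tx": 0, "ty": 0, "tz": 15, "yaw": 0, "jaw": 0}
    - {"tx": 0, "ty": 0, "tz": 0, "yaw": 0, "jaw": 0}
    - {"tx": 0, "ty": 0, "tz": 0, "yaw": 0, "jaw": 0}
    - {"tx": 0, "ty": 0, "tz": 0, "yaw": 0, "jaw": 0}

```text
t: 19.4
eef_pos: [0.479, 0.4519, 0.0404]
orientation: [0.725, -0.689, -0.0, -0.001]
ft_force: [0.8, 0.1, -0.5]
width: 0.0157
```

```bash
python3 - <<'E'
from h import *
s=state(); im=read_camera('wrist'); save('w21',im,1.4); save('s21',read_camera('side'),5,(250,220,380,340))
E
```

```text
t 19.4 pos [479.  451.9  40.4] ang -87.05 F [ 0.8  0.1 -0.5] w 15.7
```

View pics/w21.png

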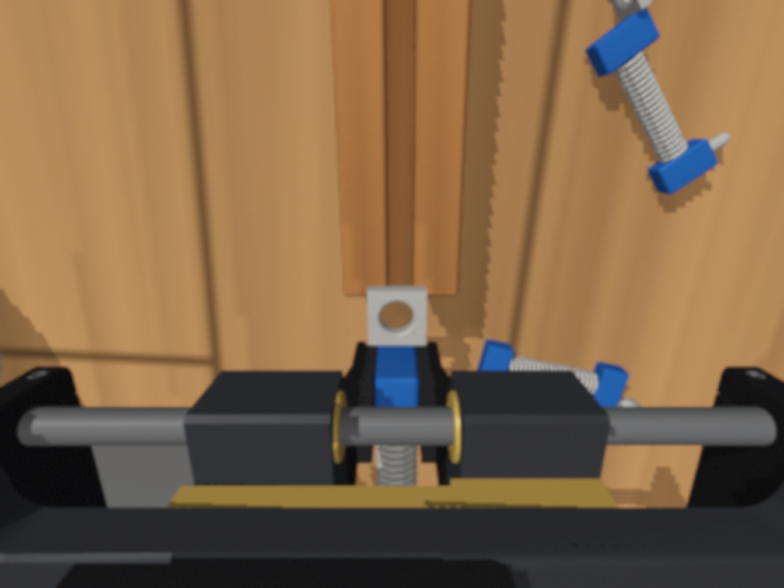

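View pics/s21.png

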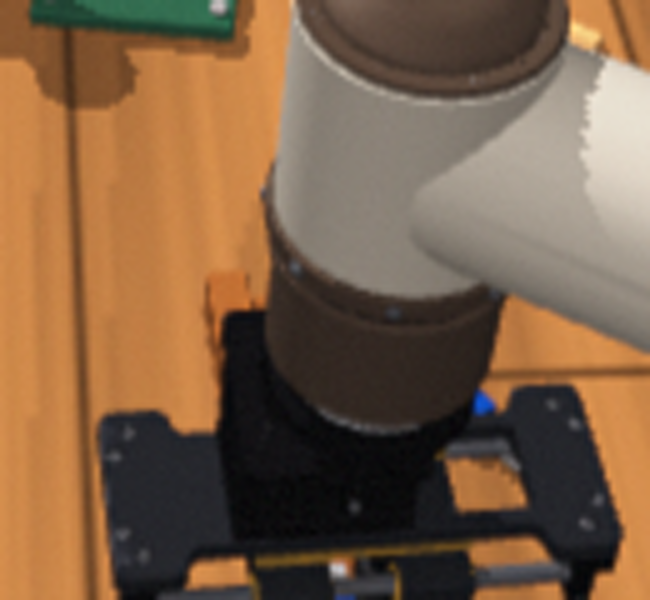

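```bash
python3 - <<'E'
from h import *
s=state(); c=cam('wrist',s);M=R.from_quat(s['orientation']).as_matrix()
for p,z in [((396/1.4,295/1.4),.03),((397/1.4,288/1.4),.0412)]:
    P=atz(c,p,z); print(np.round(P*1e3,1),np.round(M.T@(P-s['eef_pos'])*1e3,1))
E
```

```text
t 19.5 pos [478.7 451.9  40.2] ang -87.05 F [-0.6 -1.  -0.7] w 15.7
[480.6 424.3  30. ] [27.7 -0.4 10.2]
[480.5 417.6  41.2] [34.3 -0.  -1. ]
```

>>> move_arm:
  plan:
    - {"tx": 2, "ty": 0, "tz": 2, "yaw": 0, "jaw": 0}
    - {"tx": 0, "ty": 0, "tz": 2, "yaw": 0, "jaw": 0}
    - {"tx": 0, "ty": 0, "tz": 1, "yaw": 0, "jaw": 0}
    - {"tx": 0, "ty": 0, "tz": 1, "yaw": 0, "jaw": 0}
    - {"tx": 0, "ty": 0, "tz": 0.5, "yaw": 0, "jaw": 0}
    - {"tx": 0, "ty": 0, "tz": 0, "yaw": 0, "jaw": 0}

```text
t: 20.1
eef_pos: [0.4785, 0.4495, 0.0345]
orientation: [0.725, -0.688, 0.0, -0.0]
ft_force: [-3.8, -0.8, 9.5]
width: 0.016
```

```bash
python3 - <<'E'
from h import *
s=state(); im=read_camera('wrist'); save('w22',im,1.4)
E
```

```text
t 20.1 pos [478.5 449.5  34.5] ang -87.0 F [-3.8 -0.8  9.5] w 16.0
```

View pics/w22.png

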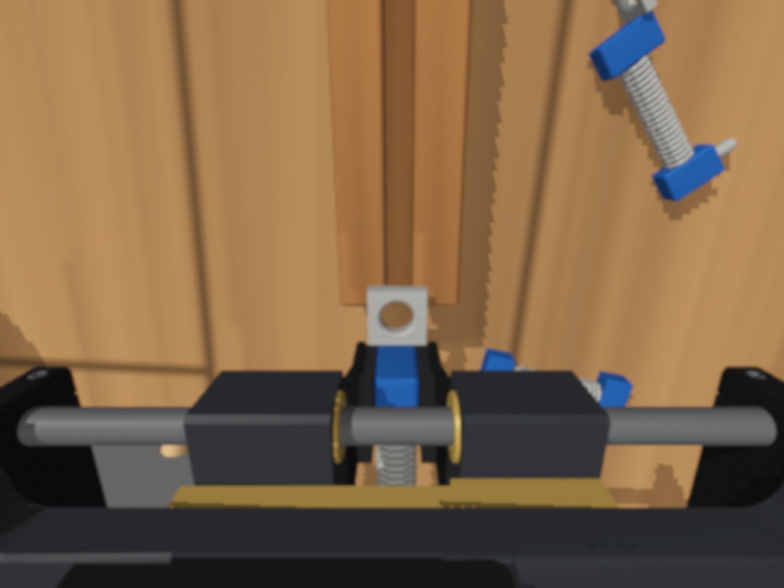

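>>> move_arm:
  plan:
    - {"tx": 0, "ty": 0, "tz": 0.5, "yaw": 0, "jaw": 0}
    - {"tx": 0, "ty": 0, "tz": 0.5, "yaw": 0, "jaw": 0}
    - {"tx": 0, "ty": 0, "tz": 0, "yaw": 0, "jaw": 0}

```text
t: 20.45
eef_pos: [0.4785, 0.4499, 0.0338]
orientation: [0.725, -0.688, 0.0, -0.001]
ft_force: [-3.9, -1.0, 9.8]
width: 0.016
```

>>> move_arm:
  plan:
    - {"tx": 0, "ty": 0, "tz": 0.5, "yaw": 0, "jaw": 0}
    - {"tx": 0, "ty": 0, "tz": 0.5, "yaw": 0, "jaw": 0}
    - {"tx": 0, "ty": 0, "tz": 0, "yaw": 0, "jaw": 0}

```text
t: 20.75
eef_pos: [0.4785, 0.4503, 0.033]
orientation: [0.725, -0.688, 0.0, -0.001]
ft_force: [-4.0, 0.0, 9.4]
width: 0.0158
```

```bash
python3 - <<'E'
from h import *
s=state(); im=read_camera('wrist'); save('w23',im,1.4)
E
```

```text
t 20.75 pos [478.5 450.3  33. ] ang -86.99 F [-4.   0.   9.4] w 15.8
```

View pics/w23.png

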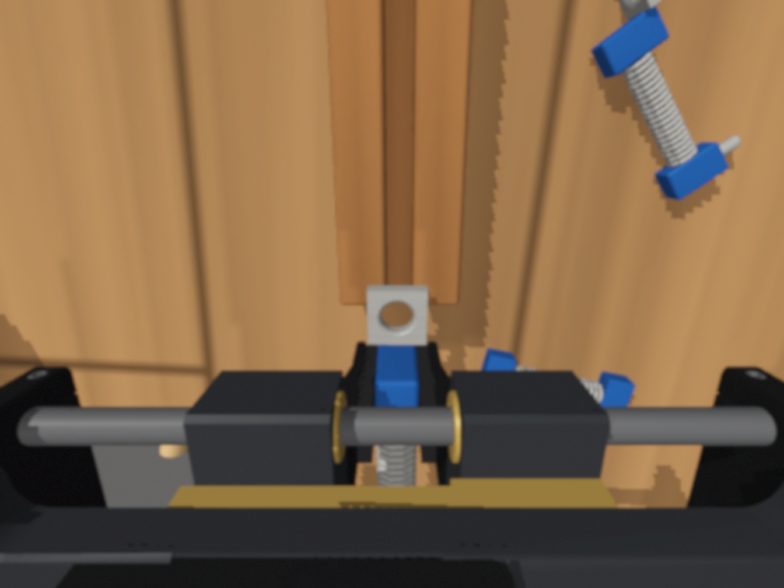

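>>> move_arm:
  plan:
    - {"tx": 0, "ty": 0, "tz": 0.5, "yaw": 0, "jaw": 0}
    - {"tx": 0, "ty": 0, "tz": 0.5, "yaw": 0, "jaw": 0}
    - {"tx": 0, "ty": 0, "tz": 0, "yaw": 0, "jaw": 0}
    - {"tx": 0, "ty": 0, "tz": -2, "yaw": 0, "jaw": 0}
    - {"tx": 0, "ty": 0, "tz": -15, "yaw": 0, "jaw": 0}
    - {"tx": 0, "ty": 0, "tz": -30, "yaw": 0, "jaw": 0}
    - {"tx": 0, "ty": 0, "tz": -40, "yaw": 0, "jaw": 0}
    - {"tx": 0, "ty": 0, "tz": 0, "yaw": 0, "jaw": 0}
    - {"tx": 0, "ty": 0, "tz": 0, "yaw": 0, "jaw": 0}

```text
t: 21.7
eef_pos: [0.4786, 0.4496, 0.1178]
orientation: [0.725, -0.689, -0.0, -0.001]
ft_force: [-0.6, -0.1, -1.4]
width: 0.0159
```

```bash
python3 - <<'E'
from h import *
s=state(); im=read_camera('wrist'); save('w24',im,1.4); np.save('w24.npy',im);save('s24',read_camera('side'),4,(250,220,390,370))
E
```

```text
t 21.7 pos [478.6 449.6 117.8] ang -87.07 F [-0.6 -0.1 -1.4] w 15.9
```

View pics/w24.png

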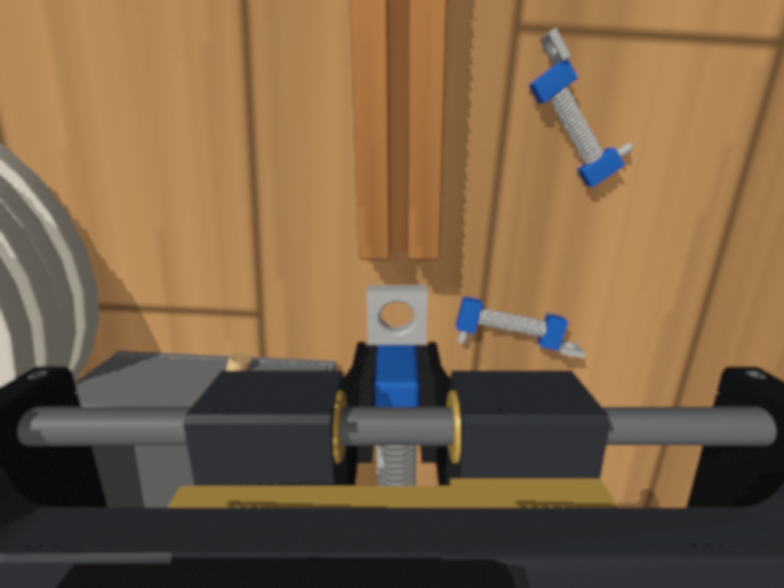

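View pics/s24.png

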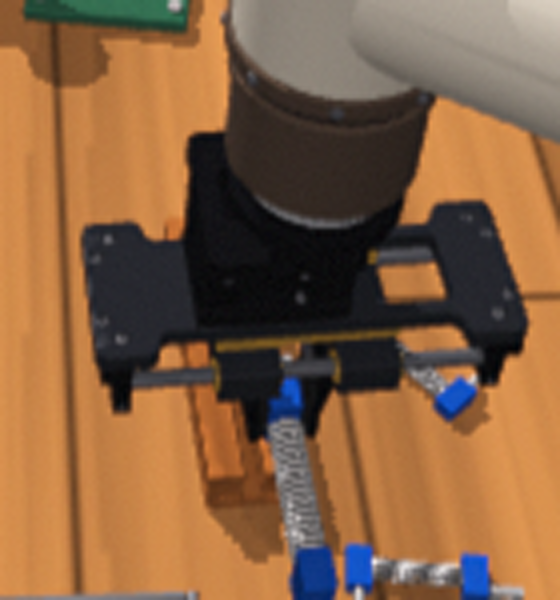

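```bash
python3 - <<'E'
from h import *
f,cx,cy,_=cam('wrist'); H=np.array(camera_model('wrist')['hand_eye']); cc=(f,cx,cy,H)
for th in (0,.05,.1,.15):
    out=[]
    for x,u in [(34,6),(22,6),(10,6)]:   # along, height above underside, pivot at grip (x=0,h=24 => z tool -18.7)
        h=u-24; X=x*np.cos(th)-h*np.sin(th); Hh=h*np.cos(th)+x*np.sin(th)
        out.append(np.round(1.4*proj(cc,np.array([X,0,-18.7-Hh])/1e3)[1],1))
    print(th,out)
for a in (20,24):
    pass
s=r.sense();M=R.from_quat(s['orientation']).as_matrix();cs=cam('side')
for th in (0,.05,.1,.15):
    o=[]
    for (x,u) in [(-98,34),(-98,0)]:
        h=u-24; X=x*np.cos(th)-h*np.sin(th); Hh=h*np.cos(th)+x*np.sin(th)
        P=s['eef_pos']+M@(np.array([X,0,-18.7-Hh])/1e3); p=proj(cs,P); o.append(np.round((p-[250,220])*4,0))
    print(th,o)
im=np.load('w24.npy'); save('w24c',im,6,(240,195,325,260))
m=cv2.imread('pics/w20.png')[:,:,::-1]; m=cv2.resize(m,(560,420),interpolation=cv2.INTER_AREA); save('w20c',m,6,(240,195,325,260))
im=read_camera('side'); save('s24b',im,7,(300,320,380,400))
E
```

```text
0 [np.float64(288.5), np.float64(316.5), np.float64(343.4)]
0.05 [np.float64(287.8), np.float64(315.5), np.float64(341.9)]
0.1 [np.float64(287.2), np.float64(314.7), np.float64(340.6)]
0.15 [np.float64(286.9), np.float64(314.0), np.float64(339.4)]
0 [array([322., 578.]), array([314., 617.])]
0.05 [array([321., 585.]), array([312., 620.])]
0.1 [array([320., 591.]), array([311., 622.])]
0.15 [array([319., 596.]), array([309., 623.])]
```

View pics/s24b.png

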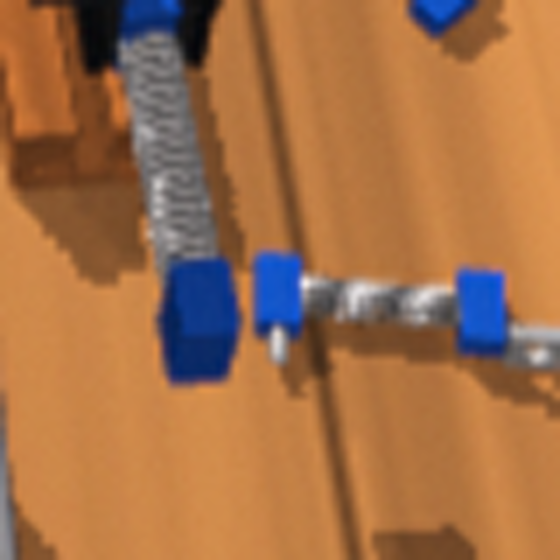

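View pics/w24c.png

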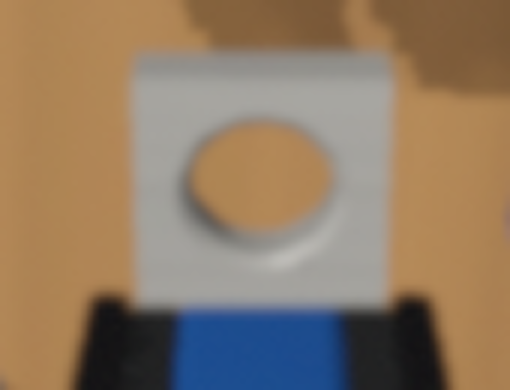

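View pics/w20c.png

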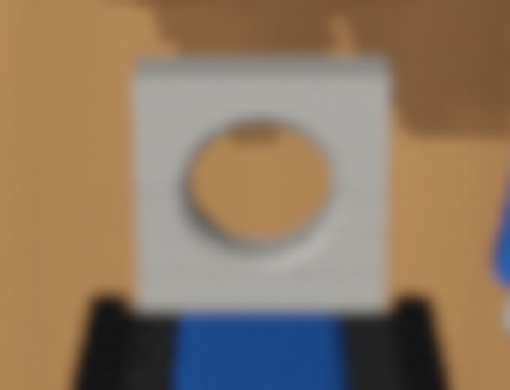

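>>> move_arm:
  plan:
    - {"tx": 0, "ty": 0, "tz": 40, "yaw": 0, "jaw": 0}
    - {"tx": 0, "ty": 0, "tz": 30, "yaw": 0, "jaw": 0}
    - {"tx": 0, "ty": 0, "tz": 12, "yaw": 0, "jaw": 0}
    - {"tx": 0, "ty": 0, "tz": 0, "yaw": 0, "jaw": 0}
    - {"tx": 0, "ty": 0, "tz": 1.5, "yaw": 0, "jaw": 0}
    - {"tx": 0, "ty": 0, "tz": 1, "yaw": 0, "jaw": 0}
    - {"tx": 0, "ty": 0, "tz": 1, "yaw": 0, "jaw": 0}
    - {"tx": 0, "ty": 0, "tz": 1, "yaw": 0, "jaw": 0}
    - {"tx": 0, "ty": 0, "tz": 0.5, "yaw": 0, "jaw": 0}
    - {"tx": 0, "ty": 0, "tz": 0, "yaw": 0, "jaw": 0}

```text
t: 22.85
eef_pos: [0.4787, 0.4494, 0.0307]
orientation: [0.725, -0.689, 0.0, -0.001]
ft_force: [-1.4, -2.1, 4.4]
width: 0.0155
```

>>> move_arm:
  plan:
    - {"tx": 0, "ty": 0, "tz": -2, "yaw": 0, "jaw": 0}
    - {"tx": 0, "ty": 0, "tz": -25, "yaw": 0, "jaw": 0}
    - {"tx": 0, "ty": 0, "tz": -40, "yaw": 0, "jaw": 0}
    - {"tx": 0, "ty": 0, "tz": -20, "yaw": 0, "jaw": 0}
    - {"tx": 0, "ty": 0, "tz": 0, "yaw": 0, "jaw": 0}
    - {"tx": 0, "ty": 0, "tz": 0, "yaw": 0, "jaw": 0}

```text
t: 23.45
eef_pos: [0.4778, 0.449, 0.1157]
orientation: [0.725, -0.689, -0.0, 0.0]
ft_force: [-0.3, 0.0, -2.4]
width: 0.0154
```

```bash
python3 - <<'E'
from h import *
s=state(); im=read_camera('wrist'); save('w25c',im,6,(240,195,325,260)); np.save('w25.npy',im)
im=read_camera('side'); save('s25b',im,7,(300,320,380,400))
M=R.from_quat(s['orientation']).as_matrix();cs=cam('side')
for th in (0,.05,.1,.15,.2):
    o=[]
    for (x,u) in [(-78,34),(-98,34),(-98,0)]:
        h=u-24; X=x*np.cos(th)-h*np.sin(th); Hh=h*np.cos(th)+x*np.sin(th)
        P=s['eef_pos']+M@(np.array([X,0,-18.7-Hh])/1e3); p=proj(cs,P); o.append(np.round((p-[300,320])*7,0))
    print(th,*o)
E
```

```text
t 23.45 pos [477.8 449.  115.7] ang -87.08 F [-0.3  0.  -2.4] w 15.4
0 [198. 239.] [214. 312.] [199. 381.]
0.05 [197. 249.] [212. 324.] [196. 385.]
0.1 [195. 258.] [210. 334.] [193. 389.]
0.15 [194. 266.] [208. 344.] [190. 391.]
0.2 [192. 273.] [205. 352.] [187. 393.]
```

View pics/w25c.png

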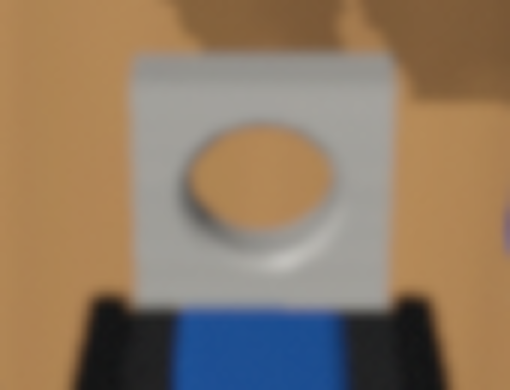

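View pics/s25b.png

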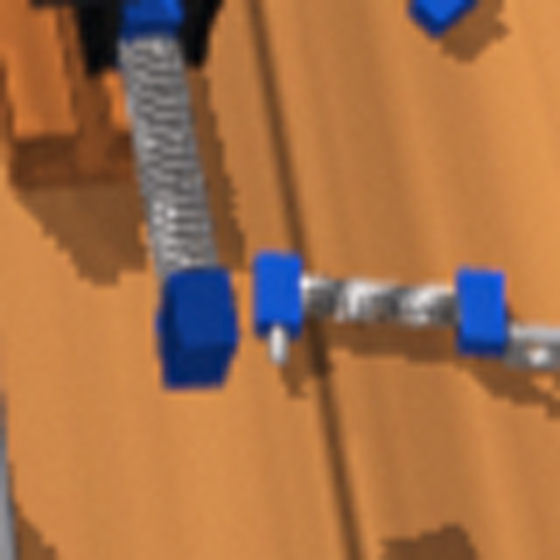

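```bash
python3 - <<'E'
from h import *
plan((.5002,-.0893,.115),-98.2,14)
E
```

```text
ang now -87.08 pos [477.5 448.4 114.2]
{"tx":38.4,"ty":0.3,"tz":-0.1,"yaw":0.0139,"jaw":50}
{"tx":38.4,"ty":-0.2,"tz":-0.1,"yaw":0.0139,"jaw":50}
{"tx":38.4,"ty":-0.7,"tz":-0.1,"yaw":0.0139,"jaw":50}
{"tx":38.4,"ty":-1.3,"tz":-0.1,"yaw":0.0139,"jaw":50}
{"tx":38.4,"ty":-1.8,"tz":-0.1,"yaw":0.0139,"jaw":50}
{"tx":38.4,"ty":-2.3,"tz":-0.1,"yaw":0.0139,"jaw":50}
{"tx":38.3,"ty":-2.9,"tz":-0.1,"yaw":0.0139,"jaw":50}
{"tx":38.3,"ty":-3.4,"tz":-0.1,"yaw":0.0139,"jaw":50}
{"tx":38.2,"ty":-3.9,"tz":-0.1,"yaw":0.0139,"jaw":50}
{"tx":38.2,"ty":-4.5,"tz":-0.1,"yaw":0.0139,"jaw":50}
{"tx":38.1,"ty":-5.0,"tz":-0.1,"yaw":0.0139,"jaw":50}
{"tx":38.0,"ty":-5.5,"tz":-0.1,"yaw":0.0139,"jaw":50}
{"tx":38.0,"ty":-6.0,"tz":-0.1,"yaw":0.0139,"jaw":50}
{"tx":37.9,"ty":-6.6,"tz":-0.1,"yaw":0.0139,"jaw":50}
```

>>> move_arm:
  plan:
    - {"tx": 20, "ty": 0, "tz": 0, "yaw": 0.014, "jaw": 0}
    - {"tx": 38, "ty": -0.2, "tz": 0, "yaw": 0.014, "jaw": 0}
    - {"tx": 38, "ty": -0.7, "tz": 0, "yaw": 0.014, "jaw": 0}
    - {"tx": 38, "ty": -1.3, "tz": 0, "yaw": 0.014, "jaw": 0}
    - {"tx": 38, "ty": -1.8, "tz": 0, "yaw": 0.014, "jaw": 0}
    - {"tx": 38, "ty": -2.3, "tz": 0, "yaw": 0.014, "jaw": 0}
    - {"tx": 38, "ty": -2.9, "tz": 0, "yaw": 0.014, "jaw": 0}
    - {"tx": 38, "ty": -3.4, "tz": 0, "yaw": 0.014, "jaw": 0}
    - {"tx": 38, "ty": -3.9, "tz": 0, "yaw": 0.014, "jaw": 0}
    - {"tx": 38, "ty": -4.5, "tz": 0, "yaw": 0.014, "jaw": 0}
    - {"tx": 38, "ty": -5, "tz": 0, "yaw": 0.014, "jaw": 0}
    - {"tx": 38, "ty": -5.5, "tz": 0, "yaw": 0.014, "jaw": 0}

```text
t: 24.75
eef_pos: [0.4962, 0.0084, 0.1149]
orientation: [-0.665, 0.747, 0.001, -0.001]
ft_force: [0.6, -0.1, -1.5]
width: 0.016
```

```bash
python3 - <<'E'
from h import *
s=state(); im=read_camera('side'); save('s26',im,7,(245,140,325,225))
plan((.5002,-.0893,.073),-98.2,4)
E
```

```text
t 24.75 pos [496.2   8.4 114.9] ang -96.7 F [ 0.6 -0.1 -1.5] w 16.0
ang now -96.96 pos [495.2   4.5 114.6]
{"tx":23.1,"ty":-4.1,"tz":10.4,"yaw":0.0054,"jaw":50}
{"tx":23.1,"ty":-4.2,"tz":10.4,"yaw":0.0054,"jaw":50}
{"tx":23.1,"ty":-4.3,"tz":10.4,"yaw":0.0054,"jaw":50}
{"tx":23.0,"ty":-4.5,"tz":10.4,"yaw":0.0054,"jaw":50}
```

View pics/s26.png

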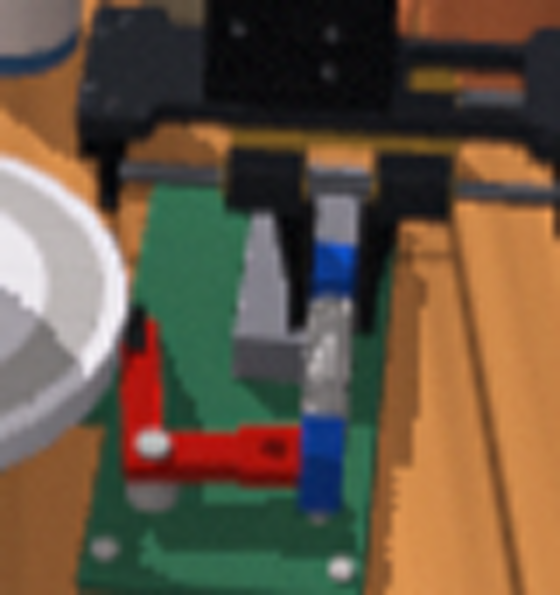

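```bash
python3 - <<'E'
from h import *
cs=cam('side')
for p in [(276,446),(277,456)]: print(np.round(atz(cs,(245+(p[0]+.5)/7-.5,140+(p[1]+.5)/7-.5),.036)*1e3,1))
save('s26z',read_camera('side'),16,(270,185,300,220))
E
```

```text
[513.3  -9.7  36. ]
[513.3  -3.5  36. ]
```

View pics/s26z.png

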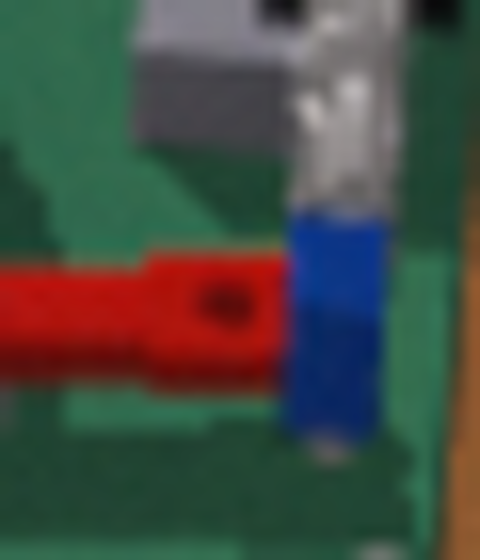

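>>> move_arm:
  plan:
    - {"tx": 23, "ty": -4.1, "tz": 5, "yaw": 0.0054, "jaw": 0}
    - {"tx": 23, "ty": -4.2, "tz": 8, "yaw": 0.0054, "jaw": 0}
    - {"tx": 23, "ty": -4.3, "tz": 14, "yaw": 0.0054, "jaw": 0}
    - {"tx": 23, "ty": -4.5, "tz": 14, "yaw": 0.0054, "jaw": 0}
    - {"tx": 0, "ty": 0, "tz": 0, "yaw": 0, "jaw": 0}
    - {"tx": 0, "ty": 0, "tz": 0, "yaw": 0, "jaw": 0}
    - {"tx": 0, "ty": 0, "tz": 0, "yaw": 0, "jaw": 0}

```text
t: 25.55
eef_pos: [0.503, -0.0826, 0.0752]
orientation: [-0.657, 0.754, -0.0, 0.0]
ft_force: [-1.4, 0.8, -1.1]
width: 0.0156
```

```bash
python3 - <<'E'
from h import *
s=state(); im=read_camera('side'); save('s27',im,7,(245,140,325,225)); save('s27z',im,16,(265,175,310,212)); save('w27',read_camera('wrist'),1.4)
M=R.from_quat(s['orientation']).as_matrix();cs=cam('side')
for th in (.06,.09,.12):
    o=[]
    for (x,u) in [(-88,-15),(-88,0),(-98,0)]:
        h=u-24; X=x*np.cos(th)-h*np.sin(th); Hh=h*np.cos(th)+x*np.sin(th)
        P=s['eef_pos']+M@(np.array([X,0,-18.7-Hh])/1e3); p=proj(cs,P); o.append((np.round(P*1e3,1),np.round((p-[265,175]+.5)*16-.5,0)))
    print(th,*o)
E
```

```text
t 25.55 pos [503.  -82.6  75.2] ang -97.85 F [-1.4  0.8 -1.1] w 15.6
0.06 (array([514.7,   2.1,  49.7]), array([311., 445.])) (array([514.8,   3. ,  64.7]), array([314., 383.])) (array([516.2,  12.9,  64.1]), array([309., 422.]))
0.09 (array([514.5,   0.8,  47.2]), array([311., 451.])) (array([514.7,   2.1,  62.1]), array([313., 391.])) (array([516.1,  12. ,  61.2]), array([309., 431.]))
0.12 (array([514.3,  -0.7,  44.7]), array([311., 456.])) (array([514.6,   1.1,  59.6]), array([313., 398.])) (array([515.9,  11. ,  58.4]), array([309., 440.]))
```

View pics/s27z.png

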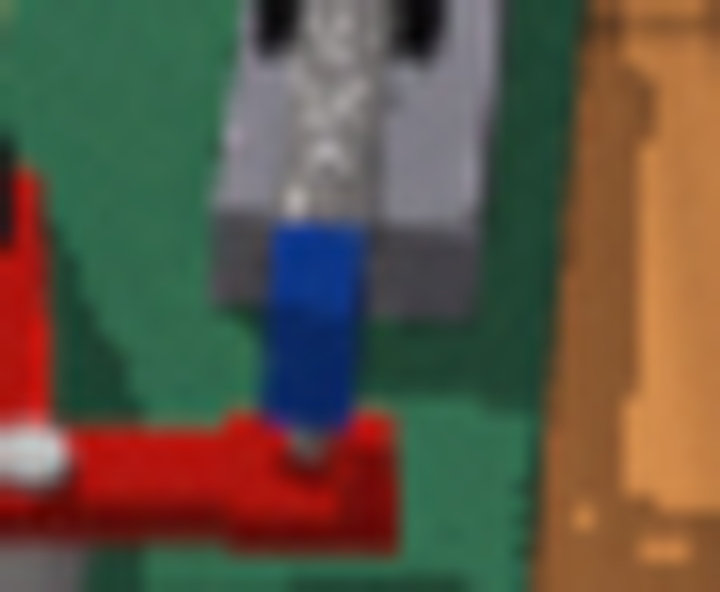

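View pics/w27.png

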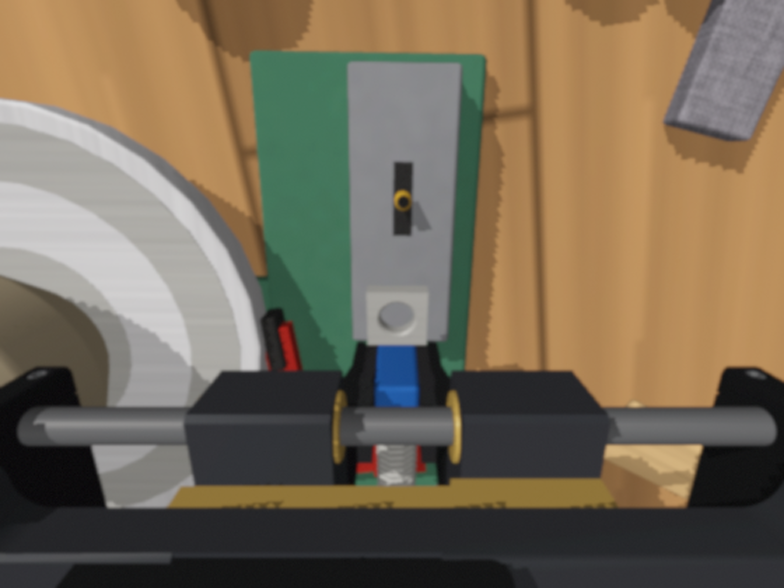

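>>> move_arm:
  plan:
    - {"tx": 4, "ty": 0.6, "tz": 0, "yaw": 0.004, "jaw": 0}
    - {"tx": 3.3, "ty": 0.6, "tz": 0, "yaw": 0.003, "jaw": 0}
    - {"tx": 0, "ty": 0, "tz": 0, "yaw": 0, "jaw": 0}
    - {"tx": 0, "ty": 0, "tz": 0, "yaw": 0, "jaw": 0}
    - {"tx": 0, "ty": 0, "tz": 0, "yaw": 0, "jaw": 0}

```text
t: 26.15
eef_pos: [0.5006, -0.0903, 0.0753]
orientation: [-0.654, 0.757, -0.0, 0.0]
ft_force: [0.3, 0.4, -2.4]
width: 0.0157
```

```bash
python3 - <<'E'
from h import *
s=state(); im=read_camera('side'); save('s28z',im,16,(265,175,310,212))
M=R.from_quat(s['orientation']).as_matrix();cs=cam('side')
for th in (.06,.09,.12):
    o=[]
    for (x,u) in [(-88,-15),(-88,0),(-98,0)]:
        h=u-24; X=x*np.cos(th)-h*np.sin(th); Hh=h*np.cos(th)+x*np.sin(th)
        P=s['eef_pos']+M@(np.array([X,0,-18.7-Hh])/1e3); p=proj(cs,P); o.append((np.round(P*1e3,1),np.round((p-[265,175]+.5)*16-.5,0)))
    print(th,*o)
E
```

```text
t 26.15 pos [500.6 -90.3  75.3] ang -98.32 F [ 0.3  0.4 -2.4] w 15.7
0.06 (array([512.9,  -5.7,  49.8]), array([318., 415.])) (array([513.1,  -4.9,  64.8]), array([321., 353.])) (array([514.5,   5. ,  64.2]), array([316., 392.]))
0.09 (array([512.8,  -7.1,  47.3]), array([318., 421.])) (array([512.9,  -5.8,  62.2]), array([321., 361.])) (array([514.4,   4.1,  61.3]), array([316., 402.]))
0.12 (array([512.5,  -8.5,  44.8]), array([318., 427.])) (array([512.8,  -6.7,  59.7]), array([320., 369.])) (array([514.2,   3.1,  58.5]), array([316., 410.]))
```

View pics/s28z.png

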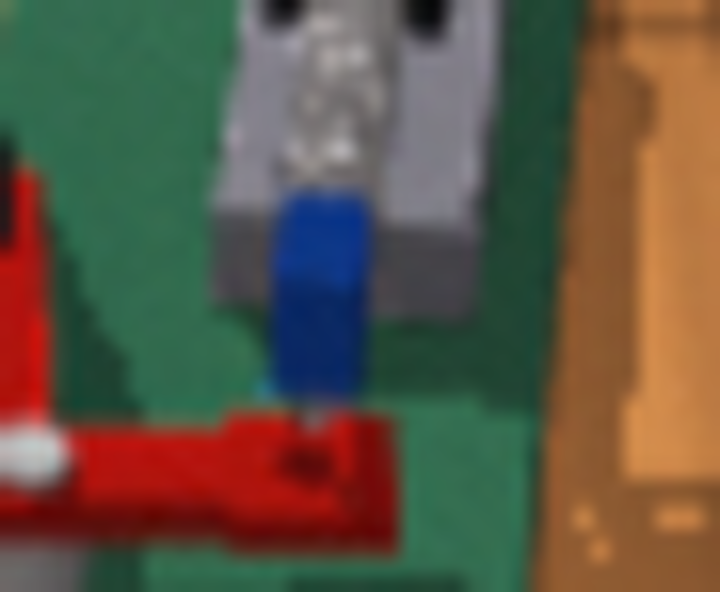

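>>> move_arm:
  plan:
    - {"tx": 0, "ty": 0, "tz": 5, "yaw": 0, "jaw": 0}
    - {"tx": 0, "ty": 0, "tz": 5, "yaw": 0, "jaw": 0}
    - {"tx": 0, "ty": 0, "tz": 3, "yaw": 0, "jaw": 0}
    - {"tx": 0, "ty": 0, "tz": 3, "yaw": 0, "jaw": 0}
    - {"tx": 0, "ty": 0, "tz": 2, "yaw": 0, "jaw": 0}
    - {"tx": 0, "ty": 0, "tz": 0, "yaw": 0, "jaw": 0}

```text
t: 26.8
eef_pos: [0.5006, -0.0902, 0.0569]
orientation: [-0.654, 0.757, 0.0, -0.0]
ft_force: [0.7, 1.2, -1.7]
width: 0.016
```

```bash
python3 - <<'E'
from h import *
s=state(); im=read_camera('side'); save('s29z',im,16,(265,175,310,212))
E
```

```text
t 26.8 pos [500.6 -90.2  56.9] ang -98.31 F [ 0.7  1.2 -1.7] w 16.0
```

View pics/s29z.png

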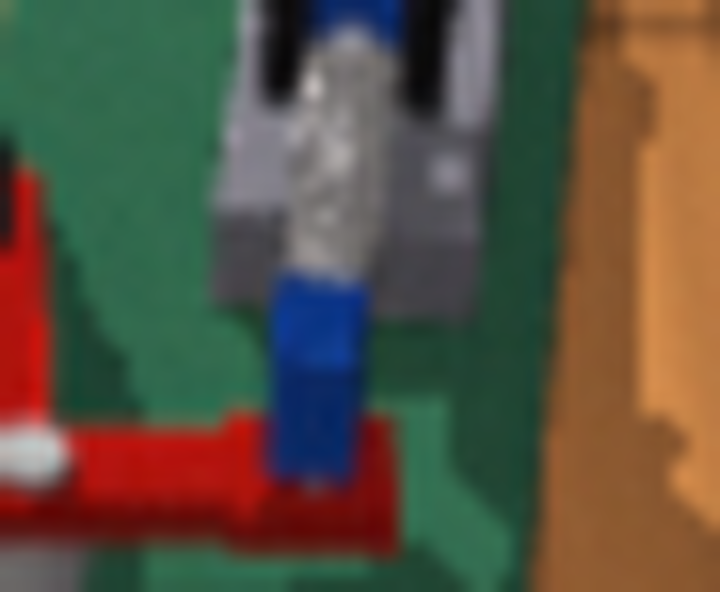

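>>> move_arm:
  plan:
    - {"tx": 0, "ty": 0, "tz": 2.5, "yaw": 0, "jaw": 0}
    - {"tx": 0, "ty": 0, "tz": 2.3, "yaw": 0, "jaw": 0}
    - {"tx": 0, "ty": 0, "tz": 0, "yaw": 0, "jaw": 0}
    - {"tx": 2, "ty": 0.1, "tz": 0, "yaw": 0.001, "jaw": 0}
    - {"tx": 2, "ty": 0.1, "tz": 0, "yaw": 0.001, "jaw": 0}
    - {"tx": 2, "ty": 0.1, "tz": 0, "yaw": 0.001, "jaw": 0}
    - {"tx": 2, "ty": 0.1, "tz": 0, "yaw": 0.001, "jaw": 0}
    - {"tx": 0, "ty": 0, "tz": 0, "yaw": 0, "jaw": 0}
    - {"tx": 0, "ty": 0, "tz": 0, "yaw": 0, "jaw": 0}

```text
t: 27.75
eef_pos: [0.4993, -0.0981, 0.0526]
orientation: [-0.652, 0.758, -0.0, 0.0]
ft_force: [-0.1, 3.6, 1.6]
width: 0.0155
```

```bash
python3 - <<'E'
from h import *
s=state(); im=read_camera('side'); save('s30z',im,16,(265,175,310,212))
E
```

```text
t 27.75 pos [499.3 -98.1  52.6] ang -98.55 F [-0.1  3.6  1.6] w 15.5
```

View pics/s30z.png

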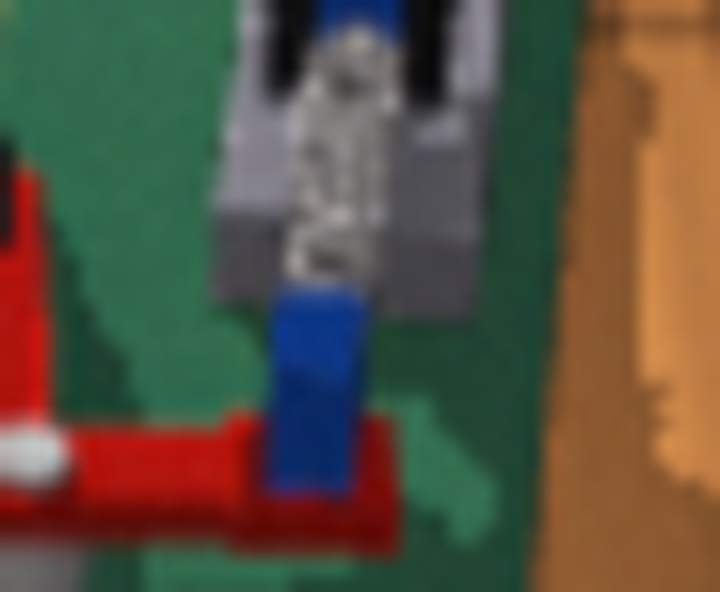

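>>> move_arm:
  plan:
    - {"tx": 2, "ty": 0.1, "tz": 0, "yaw": 0, "jaw": 0}
    - {"tx": 2, "ty": 0.1, "tz": 0, "yaw": 0, "jaw": 0}
    - {"tx": 2, "ty": 0.1, "tz": 0, "yaw": 0, "jaw": 0}
    - {"tx": 2, "ty": 0, "tz": 0, "yaw": 0, "jaw": 0}
    - {"tx": 1.5, "ty": 0, "tz": 0, "yaw": 0, "jaw": 0}
    - {"tx": 0, "ty": 0, "tz": 0, "yaw": 0, "jaw": 0}
    - {"tx": 0, "ty": 0, "tz": 0, "yaw": 0, "jaw": 0}

```text
t: 28.5
eef_pos: [0.4975, -0.1075, 0.0525]
orientation: [-0.652, 0.758, -0.0, 0.0]
ft_force: [1.0, 4.4, 1.4]
width: 0.0161
```

```bash
python3 - <<'E'
from h import *
s=state(); im=read_camera('side'); save('s31z',im,12,(265,175,310,212));save('w31',read_camera('wrist'),5,(230,140,330,260))
E
```

```text
t 28.5 pos [ 497.5 -107.5   52.5] ang -98.55 F [1.  4.4 1.4] w 16.1
```

View pics/s31z.png

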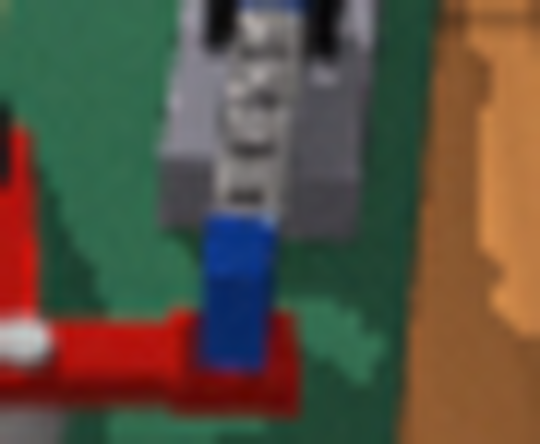

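View pics/w31.png

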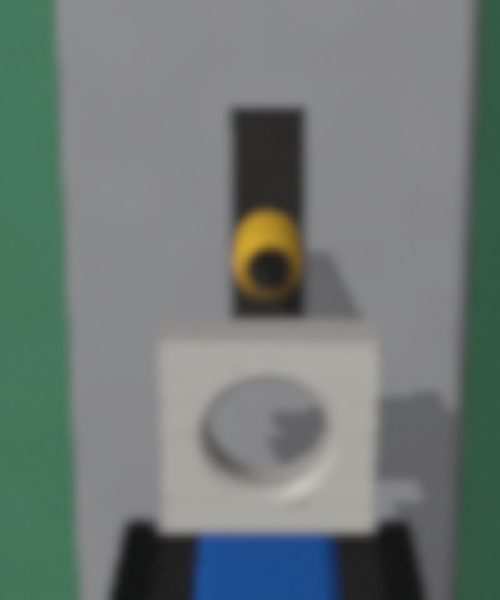

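>>> move_arm:
  plan:
    - {"tx": 0, "ty": 0, "tz": -1.3, "yaw": 0, "jaw": 0}
    - {"tx": 2, "ty": 0, "tz": 0, "yaw": 0, "jaw": 0}
    - {"tx": 2, "ty": 0, "tz": 0, "yaw": 0, "jaw": 0}
    - {"tx": 2, "ty": 0, "tz": 0, "yaw": 0, "jaw": 0}
    - {"tx": 1.5, "ty": 0, "tz": 0, "yaw": 0, "jaw": 0}
    - {"tx": 0, "ty": 0, "tz": 0, "yaw": 0, "jaw": 0}

```text
t: 29.2
eef_pos: [0.4962, -0.1149, 0.0537]
orientation: [-0.652, 0.758, 0.0, 0.0]
ft_force: [1.7, 5.0, 1.2]
width: 0.0159
```

```bash
python3 - <<'E'
from h import *
s=state(); im=read_camera('side'); save('s32z',im,12,(265,175,310,212));save('w32',read_camera('wrist'),5,(230,140,330,260))
E
```

```text
t 29.2 pos [ 496.2 -114.9   53.7] ang -98.56 F [1.7 5.  1.2] w 15.9
```

View pics/s32z.png

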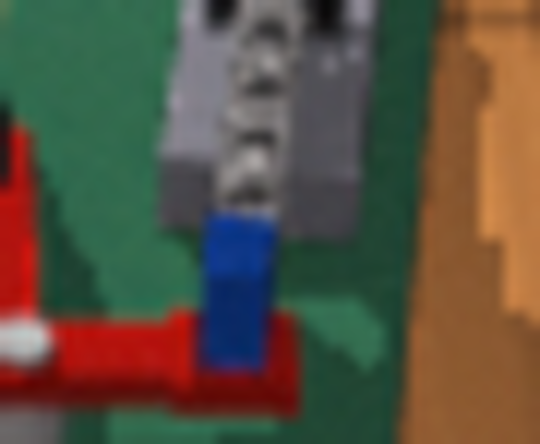

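View pics/w32.png

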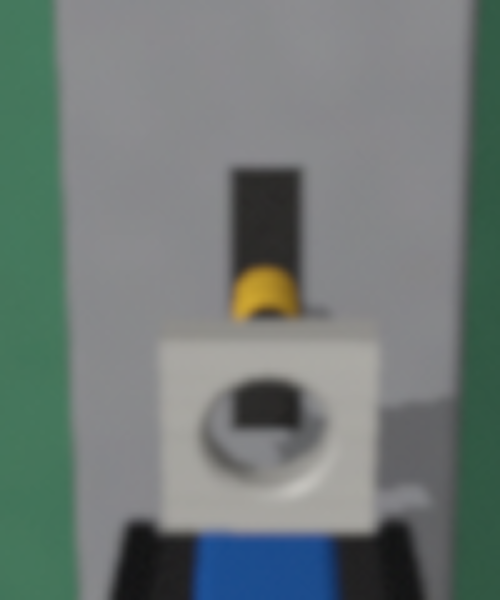

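>>> move_arm:
  plan:
    - {"tx": 2, "ty": 0, "tz": 0, "yaw": 0, "jaw": 0}
    - {"tx": 2, "ty": 0, "tz": 0, "yaw": 0, "jaw": 0}
    - {"tx": 2, "ty": 0, "tz": 0, "yaw": 0, "jaw": 0}
    - {"tx": 1.5, "ty": 0, "tz": 0, "yaw": 0, "jaw": 0}
    - {"tx": 1.5, "ty": 0, "tz": 0, "yaw": 0, "jaw": 0}
    - {"tx": 0, "ty": 0, "tz": 0, "yaw": 0, "jaw": 0}

```text
t: 29.9
eef_pos: [0.4949, -0.1235, 0.0536]
orientation: [-0.652, 0.758, 0.0, 0.0]
ft_force: [1.5, 7.6, 0.6]
width: 0.0159
```

```bash
python3 - <<'E'
from h import *
s=state(); im=read_camera('side'); save('s33z',im,12,(265,175,310,212));save('w33',read_camera('wrist'),5,(230,140,330,260))
E
```

```text
t 29.9 pos [ 494.9 -123.5   53.6] ang -98.57 F [1.5 7.6 0.6] w 15.9
```

View pics/s33z.png

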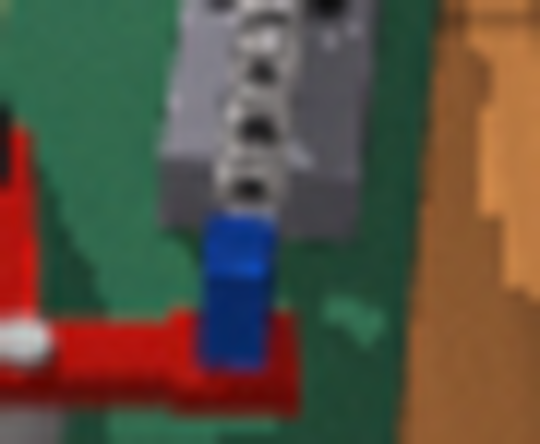

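View pics/w33.png

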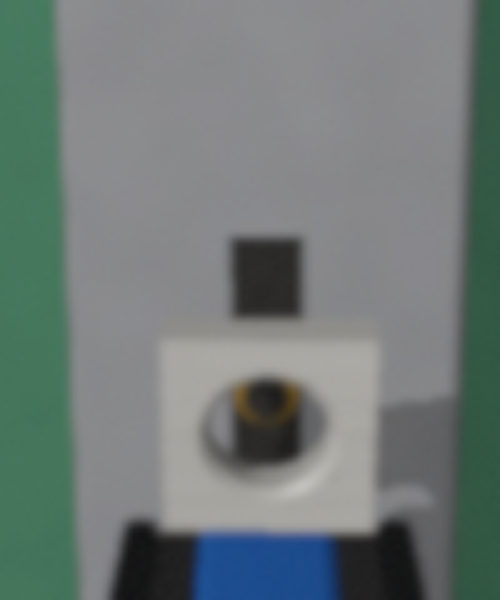

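>>> move_arm:
  plan:
    - {"tx": 1.4, "ty": 0, "tz": 0, "yaw": 0, "jaw": 0}
    - {"tx": 0, "ty": 0, "tz": 0, "yaw": 0, "jaw": 0}
    - {"tx": 0, "ty": 0, "tz": 1, "yaw": 0, "jaw": 0}
    - {"tx": 0, "ty": 0, "tz": 1, "yaw": 0, "jaw": 0}
    - {"tx": 0, "ty": 0, "tz": 0, "yaw": 0, "jaw": 0}

```text
t: 30.5
eef_pos: [0.4946, -0.1247, 0.0515]
orientation: [-0.652, 0.758, 0.0, 0.0]
ft_force: [2.5, 6.7, 0.0]
width: 0.0154
```

```bash
python3 - <<'E'
from h import *
s=state(); save('w34',read_camera('wrist'),5,(230,140,330,260))
E
```

```text
t 30.5 pos [ 494.6 -124.7   51.5] ang -98.56 F [2.5 6.7 0. ] w 15.4
```

View pics/w34.png

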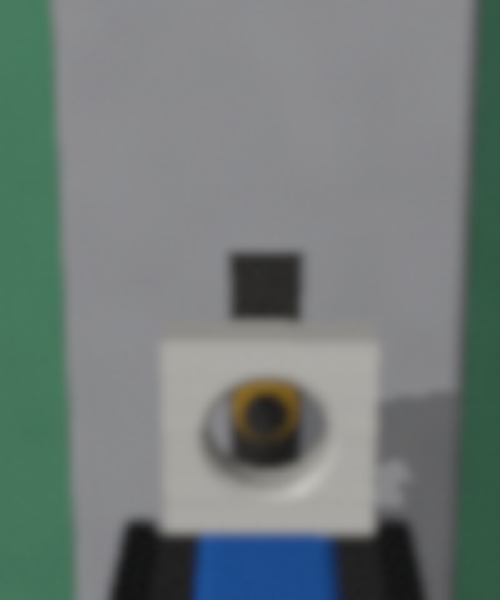

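>>> move_arm:
  plan:
    - {"tx": 0.3, "ty": 0, "tz": 1, "yaw": 0, "jaw": 0}
    - {"tx": 0, "ty": 0, "tz": 1, "yaw": 0, "jaw": 0}
    - {"tx": 0, "ty": 0, "tz": 1, "yaw": 0, "jaw": 0}
    - {"tx": 0, "ty": 0, "tz": 0, "yaw": 0, "jaw": 0}

```text
t: 30.95
eef_pos: [0.4947, -0.125, 0.0486]
orientation: [-0.652, 0.758, 0.0, 0.0]
ft_force: [2.4, 6.7, -0.4]
width: 0.0158
```

```bash
python3 - <<'E'
from h import *
s=state(); save('w35',read_camera('wrist'),5,(230,140,330,260)); save('s35z',read_camera('side'),12,(265,175,310,212))
E
```

```text
t 30.95 pos [ 494.7 -125.    48.6] ang -98.55 F [ 2.4  6.7 -0.4] w 15.8
```

View pics/w35.png

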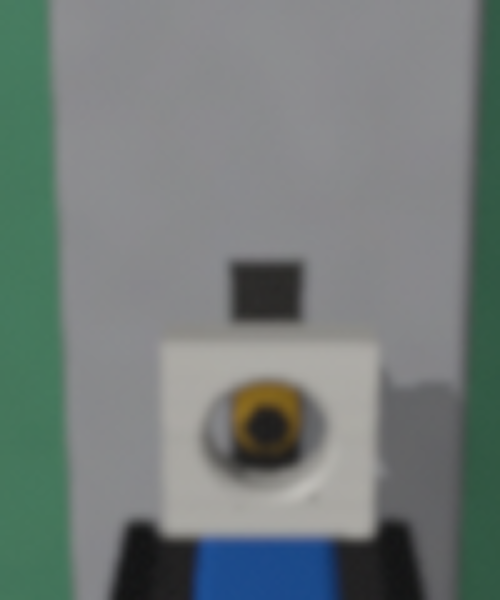

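View pics/s35z.png

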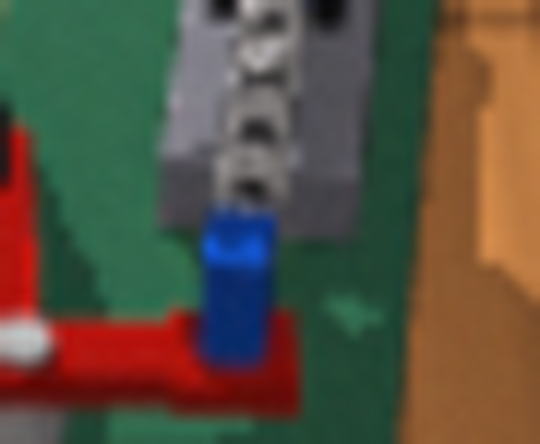

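>>> move_arm:
  plan:
    - {"tx": 0, "ty": 0, "tz": 1, "yaw": 0, "jaw": 0}
    - {"tx": 0, "ty": 0, "tz": 1, "yaw": 0, "jaw": 0}
    - {"tx": 0, "ty": 0, "tz": 1, "yaw": 0, "jaw": 0}
    - {"tx": 0, "ty": 0, "tz": 0, "yaw": 0, "jaw": 0}

```text
t: 31.45
eef_pos: [0.4947, -0.125, 0.0457]
orientation: [-0.652, 0.758, 0.0, 0.0]
ft_force: [2.1, 7.9, 1.5]
width: 0.0158
```

```bash
python3 - <<'E'
from h import *
s=state(); save('w36',read_camera('wrist'),5,(230,140,330,260)); save('s36z',read_camera('side'),12,(265,175,310,212))
E
```

```text
t 31.45 pos [ 494.7 -125.    45.7] ang -98.55 F [2.1 7.9 1.5] w 15.8
```

View pics/w36.png

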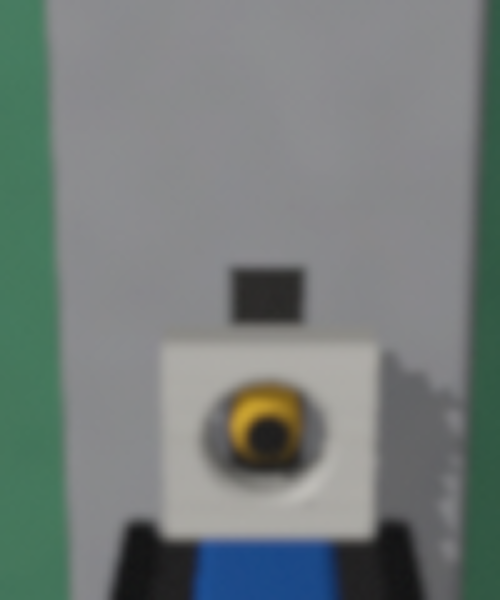

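View pics/s36z.png

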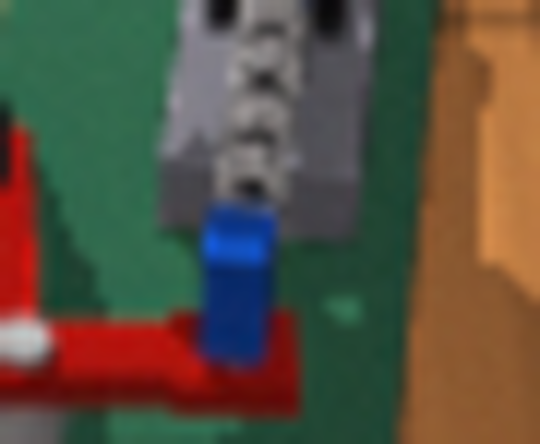

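>>> move_arm:
  plan:
    - {"tx": 0, "ty": 0, "tz": 1, "yaw": 0, "jaw": 0}
    - {"tx": 0, "ty": 0, "tz": 1, "yaw": 0, "jaw": 0}
    - {"tx": 0, "ty": 0, "tz": 1, "yaw": 0, "jaw": 0}
    - {"tx": 0, "ty": 0, "tz": 0.5, "yaw": 0, "jaw": 0}
    - {"tx": 0, "ty": 0, "tz": 0, "yaw": 0, "jaw": 0}

```text
t: 32.05
eef_pos: [0.4949, -0.1251, 0.0424]
orientation: [-0.653, 0.758, -0.0, 0.0]
ft_force: [1.9, 7.5, 1.2]
width: 0.0156
```

```bash
python3 - <<'E'
from h import *
s=state(); save('w37',read_camera('wrist'),5,(230,140,330,260)); save('s37z',read_camera('side'),12,(265,175,310,212))
E
```

```text
t 32.05 pos [ 494.9 -125.1   42.4] ang -98.54 F [1.9 7.5 1.2] w 15.6
```

View pics/w37.png

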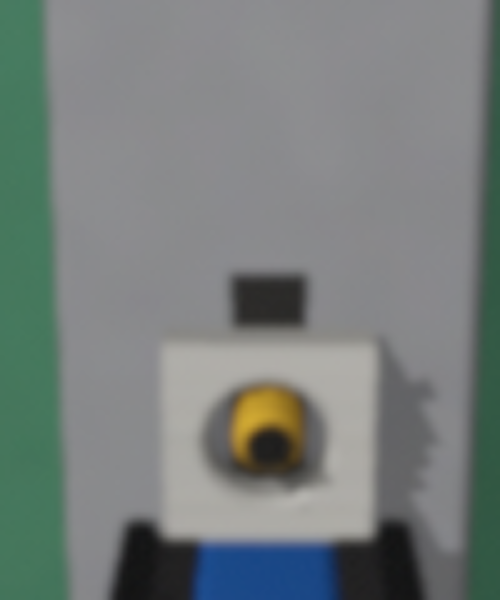

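View pics/s37z.png

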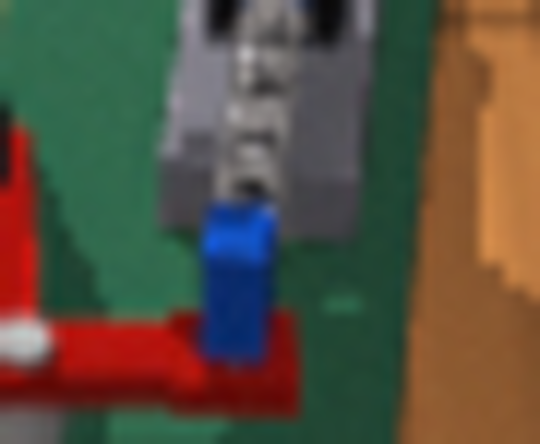

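>>> move_arm:
  plan:
    - {"tx": 0, "ty": 0, "tz": 0.8, "yaw": 0, "jaw": 0}
    - {"tx": -1, "ty": 0, "tz": 0, "yaw": 0, "jaw": 0}
    - {"tx": -1, "ty": 0, "tz": 0, "yaw": 0, "jaw": 0}
    - {"tx": 0, "ty": 0, "tz": 0, "yaw": 0, "jaw": 0}

```text
t: 32.55
eef_pos: [0.4952, -0.1232, 0.0417]
orientation: [-0.653, 0.758, -0.0, 0.0]
ft_force: [1.9, 5.2, 2.0]
width: 0.0161
```

```bash
python3 - <<'E'
from h import *
s=state(); save('w38',read_camera('wrist'),5,(230,140,330,260))
E
```

```text
t 32.55 pos [ 495.2 -123.2   41.7] ang -98.53 F [1.9 5.2 2. ] w 16.1
```

View pics/w38.png

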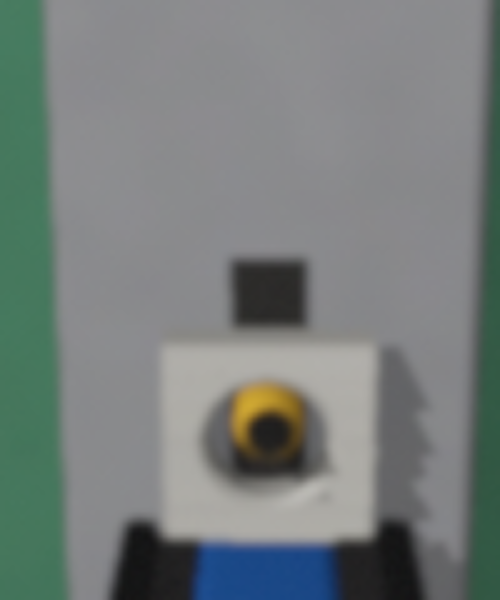

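>>> move_arm:
  plan:
    - {"tx": -1, "ty": 0, "tz": 0, "yaw": 0, "jaw": 0}
    - {"tx": -0.7, "ty": 0, "tz": 0, "yaw": 0, "jaw": 0}
    - {"tx": 0, "ty": 0, "tz": 0, "yaw": 0, "jaw": 0}
    - {"tx": 0, "ty": 0, "tz": 0, "yaw": 0, "jaw": 0}

```text
t: 33.0
eef_pos: [0.4952, -0.1226, 0.0416]
orientation: [-0.652, 0.758, -0.0, -0.0]
ft_force: [2.1, -2.2, 1.2]
width: 0.0163
```

Post has taken the load. Open.

>>> move_arm:
  plan:
    - {"tx": 0, "ty": 0, "tz": 0, "yaw": 0, "jaw": 20}
    - {"tx": 0, "ty": 0, "tz": 0, "yaw": 0, "jaw": 30}
    - {"tx": 0, "ty": 0, "tz": 0, "yaw": 0, "jaw": 40}
    - {"tx": 0, "ty": 0, "tz": 0, "yaw": 0, "jaw": 40}
    - {"tx": 0, "ty": 0, "tz": 0, "yaw": 0, "jaw": 40}

```text
t: 33.5
eef_pos: [0.4946, -0.1219, 0.0412]
orientation: [-0.652, 0.758, 0.0, -0.0]
ft_force: [0.6, 0.2, -0.4]
width: 0.0384
```

```bash
python3 - <<'E'
from h import *
s=state(); save('w39',read_camera('wrist'),1.4); save('s39z',read_camera('side'),12,(255,165,310,212))
E
```

```text
t 33.5 pos [ 494.6 -121.9   41.2] ang -98.54 F [ 0.6  0.2 -0.4] w 38.4
```

View pics/w39.png

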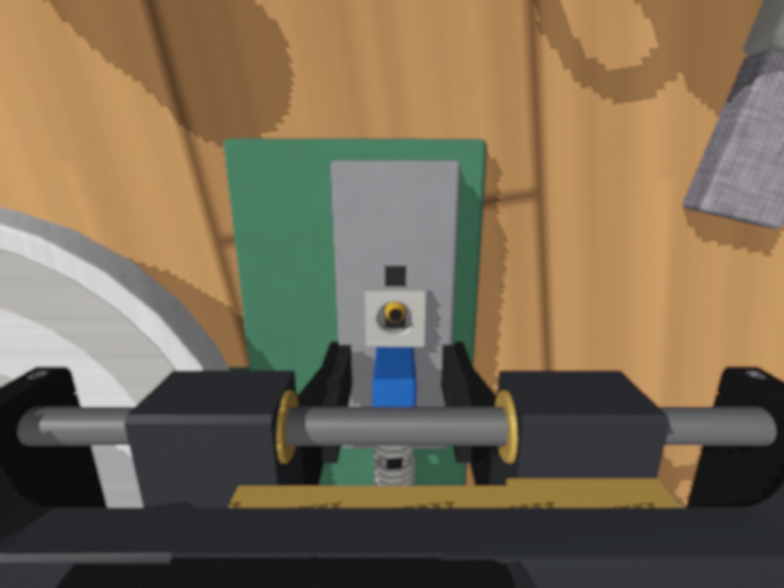

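View pics/s39z.png

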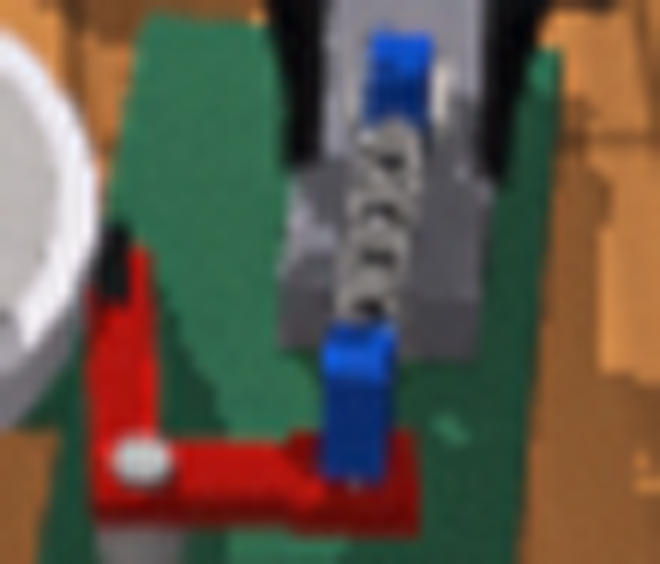

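```bash
python3 - <<'E'
from h import *
plan((.5122,-.0055,.0412),-98.54,6)
E
```

```text
ang now -98.54 pos [ 494.9 -121.8   41.3]
{"tx":-19.6,"ty":0.0,"tz":0.0,"yaw":0.0000,"jaw":50}
{"tx":-19.6,"ty":0.0,"tz":0.0,"yaw":0.0000,"jaw":50}
{"tx":-19.6,"ty":0.0,"tz":0.0,"yaw":0.0000,"jaw":50}
{"tx":-19.6,"ty":0.0,"tz":0.0,"yaw":0.0000,"jaw":50}
{"tx":-19.6,"ty":0.0,"tz":0.0,"yaw":0.0000,"jaw":50}
{"tx":-19.6,"ty":0.0,"tz":0.0,"yaw":0.0000,"jaw":50}
```

>>> move_arm:
  plan:
    - {"tx": 0, "ty": 0, "tz": -20, "yaw": 0, "jaw": 44}
    - {"tx": 0, "ty": 0, "tz": -30, "yaw": 0, "jaw": 44}
    - {"tx": 0, "ty": 0, "tz": -20, "yaw": 0, "jaw": 40}
    - {"tx": -30, "ty": 0, "tz": 0, "yaw": 0, "jaw": 0}
    - {"tx": -30, "ty": 0, "tz": 0, "yaw": 0, "jaw": 0}
    - {"tx": 0, "ty": 0, "tz": 0, "yaw": 0, "jaw": 0}
    - {"tx": 0, "ty": 0, "tz": 0, "yaw": 0, "jaw": 0}

```text
t: 34.3
eef_pos: [0.5039, -0.0622, 0.1114]
orientation: [-0.653, 0.757, 0.0, -0.0]
ft_force: [0.1, -0.0, 0.3]
width: 0.0156
```

```bash
python3 - <<'E'
from h import *
s=state(); save('w40',read_camera('wrist'),1.4); save('s40z',read_camera('side'),12,(255,165,310,212))
plan((.5122,-.0055,.085),-98.54,3)
E
```

```text
t 34.3 pos [503.9 -62.2 111.4] ang -98.47 F [ 0.1 -0.   0.3] w 15.6
ang now -98.57 pos [503.7 -63.  111.3]
{"tx":-19.4,"ty":0.0,"tz":8.8,"yaw":-0.0001,"jaw":50}
{"tx":-19.4,"ty":0.0,"tz":8.8,"yaw":-0.0001,"jaw":50}
{"tx":-19.4,"ty":0.0,"tz":8.8,"yaw":-0.0001,"jaw":50}
```

View pics/w40.png

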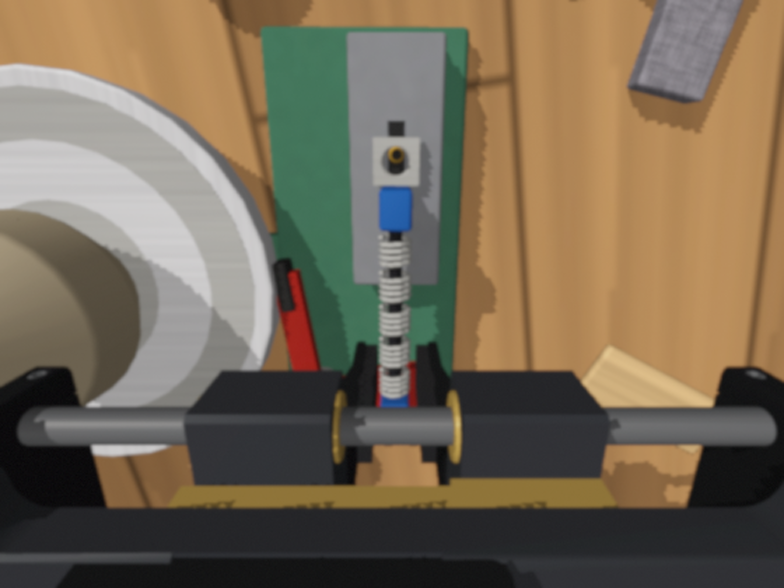

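View pics/s40z.png

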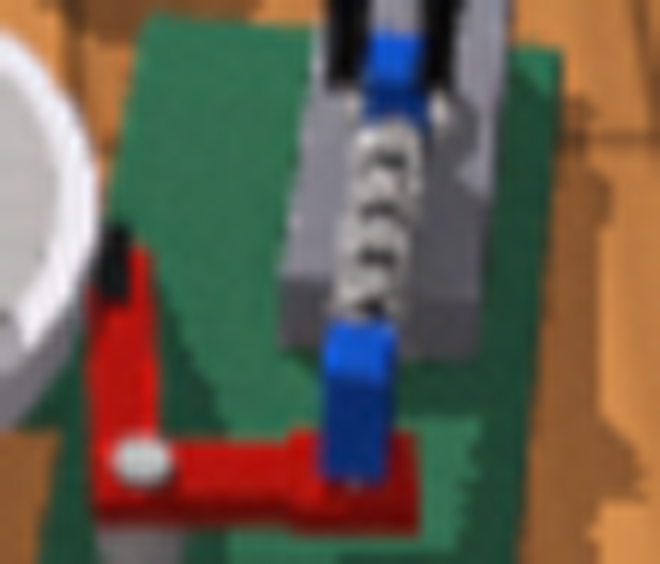

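>>> move_arm:
  plan:
    - {"tx": -19.4, "ty": 0, "tz": 5, "yaw": 0, "jaw": 0}
    - {"tx": -19.4, "ty": 0, "tz": 10, "yaw": 0, "jaw": 0}
    - {"tx": -19.4, "ty": 0, "tz": 12, "yaw": 0, "jaw": 0}
    - {"tx": 0, "ty": 0, "tz": 4, "yaw": 0, "jaw": 0}
    - {"tx": 0, "ty": 0, "tz": 0, "yaw": 0, "jaw": 0}
    - {"tx": 0, "ty": 0, "tz": 2, "yaw": 0, "jaw": 0}
    - {"tx": 0, "ty": 0, "tz": 2, "yaw": 0, "jaw": 0}
    - {"tx": 0, "ty": 0, "tz": 2, "yaw": 0, "jaw": 0}
    - {"tx": 0, "ty": 0, "tz": 0, "yaw": 0, "jaw": 0}

```text
t: 35.3
eef_pos: [0.5125, -0.0054, 0.0744]
orientation: [-0.652, 0.758, 0.0, -0.0]
ft_force: [-0.2, 0.5, 0.0]
width: 0.0004
```

```bash
python3 - <<'E'
from h import *
s=state(); save('s41z',read_camera('side'),12,(255,165,310,212))
E
```

```text
t 35.3 pos [512.5  -5.4  74.4] ang -98.58 F [-0.2  0.5  0. ] w 0.4
```

View pics/s41z.png

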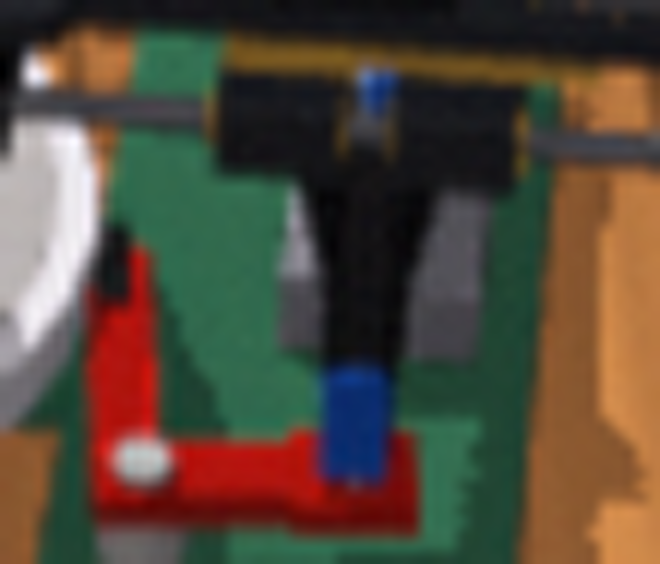

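>>> move_arm:
  plan:
    - {"tx": 0, "ty": 0, "tz": 1, "yaw": 0, "jaw": 0}
    - {"tx": 0, "ty": 0, "tz": 1, "yaw": 0, "jaw": 0}
    - {"tx": 0, "ty": 0, "tz": 0, "yaw": 0, "jaw": 0}

```text
t: 35.65
eef_pos: [0.5126, -0.005, 0.0723]
orientation: [-0.652, 0.758, 0.0, -0.0]
ft_force: [1.1, 0.1, -0.1]
width: 0.0007
```

>>> move_arm:
  plan:
    - {"tx": 0, "ty": 0, "tz": 1, "yaw": 0, "jaw": 0}
    - {"tx": 0, "ty": 0, "tz": 0, "yaw": 0, "jaw": 0}

```text
t: 35.85
eef_pos: [0.513, -0.0049, 0.0717]
orientation: [-0.653, 0.758, -0.0, 0.0]
ft_force: [0.2, 0.3, 1.7]
width: 0.0003
```

>>> move_arm:
  plan:
    - {"tx": 0, "ty": 0, "tz": 1, "yaw": 0, "jaw": 0}
    - {"tx": 0, "ty": 0, "tz": 0, "yaw": 0, "jaw": 0}

```text
t: 36.05
eef_pos: [0.5131, -0.0048, 0.0708]
orientation: [-0.653, 0.758, -0.0, 0.0]
ft_force: [-0.6, 0.2, 4.1]
width: 0.0006
```

>>> move_arm:
  plan:
    - {"tx": 0, "ty": 0, "tz": 0.7, "yaw": 0, "jaw": 0}
    - {"tx": 0, "ty": 0, "tz": 0, "yaw": 0, "jaw": 0}

```text
t: 36.25
eef_pos: [0.5132, -0.0048, 0.0705]
orientation: [-0.653, 0.758, -0.0, 0.001]
ft_force: [-1.1, 1.7, 7.4]
width: 0.0004
```

>>> move_arm:
  plan:
    - {"tx": 0, "ty": 0, "tz": 0.7, "yaw": 0, "jaw": 0}
    - {"tx": 0, "ty": 0, "tz": 0, "yaw": 0, "jaw": 0}
    - {"tx": 0, "ty": 0, "tz": 0, "yaw": 0, "jaw": 0}

```text
t: 36.55
eef_pos: [0.5134, -0.0048, 0.0704]
orientation: [-0.653, 0.758, -0.001, 0.001]
ft_force: [-1.8, 1.3, 9.8]
width: 0.0003
```

>>> move_arm:
  plan:
    - {"tx": 0, "ty": 0, "tz": -5, "yaw": 0, "jaw": 0}
    - {"tx": 0, "ty": 0, "tz": -30, "yaw": 0, "jaw": 0}
    - {"tx": -35, "ty": 0, "tz": -35, "yaw": 0, "jaw": 0}
    - {"tx": -40, "ty": 0, "tz": -20, "yaw": 0, "jaw": 0}
    - {"tx": 0, "ty": 0, "tz": 0, "yaw": 0, "jaw": 0}
    - {"tx": 0, "ty": 0, "tz": 0, "yaw": 0, "jaw": 0}
    - {"tx": 0, "ty": 0, "tz": 0, "yaw": 0, "jaw": 0}

```text
t: 37.25
eef_pos: [0.5226, 0.0684, 0.1578]
orientation: [-0.652, 0.758, 0.001, -0.001]
ft_force: [0.2, 0.1, -0.9]
width: 0.0002
```

```bash
python3 - <<'E'
from h import *
s=state(); im=read_camera('wrist'); save('w42',im,5,(225,40,345,160)); save('w42f',im,1.4); save('s42z',read_camera('side'),12,(255,165,310,212)); save('t42',read_camera('top'),6,(270,180,380,250))
np.save('w42.npy',im); np.save('w42c.npy',cam('wrist',s)[3])
E
```

```text
t 37.25 pos [522.6  68.4 157.8] ang -98.58 F [ 0.2  0.1 -0.9] w 0.2
```

View pics/w42f.png

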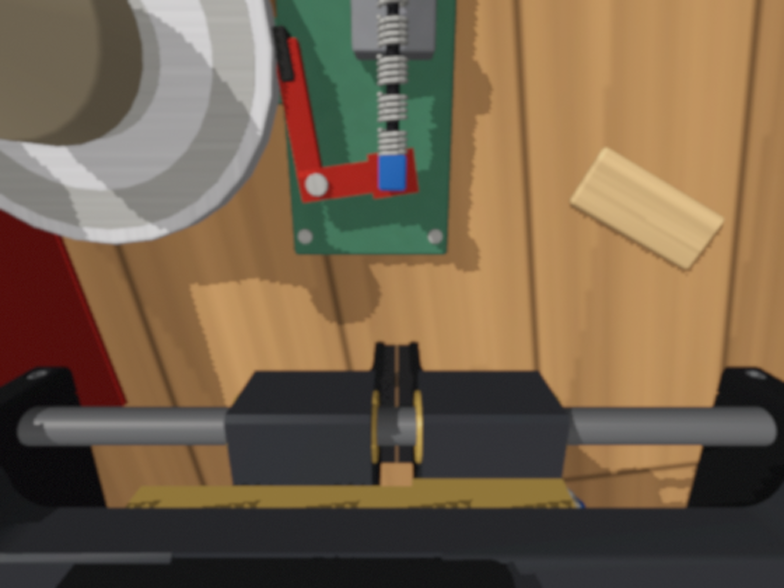

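View pics/s42z.png

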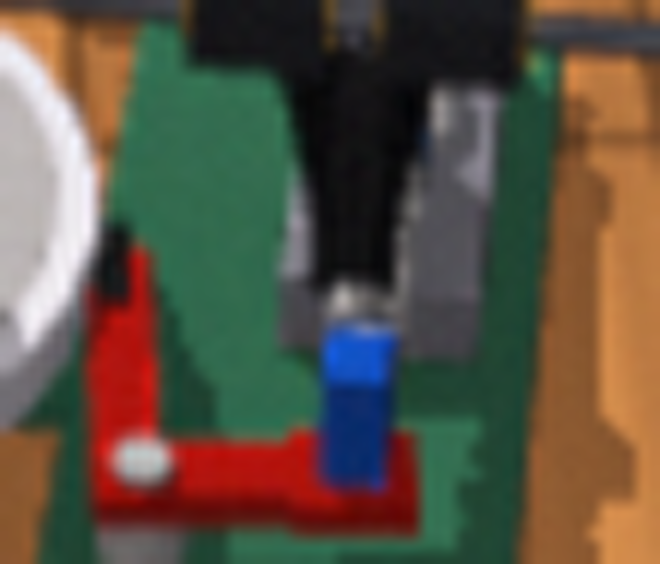

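View pics/t42.png

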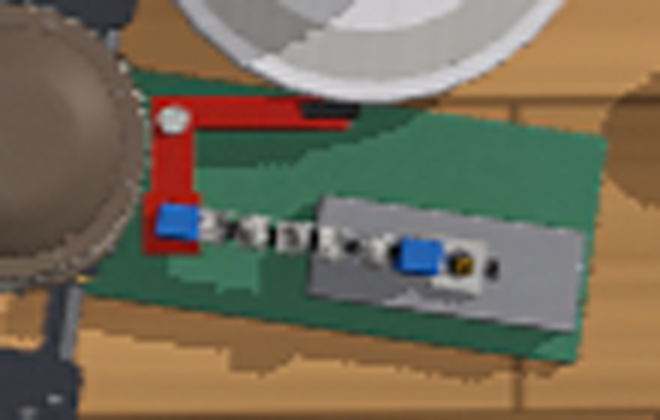

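>>> move_arm:
  plan:
    - {"tx": 0, "ty": 30, "tz": -20, "yaw": 0, "jaw": 0}
    - {"tx": 0, "ty": 40, "tz": -10, "yaw": 0, "jaw": 0}
    - {"tx": 10, "ty": 40, "tz": 0, "yaw": 0, "jaw": 0}
    - {"tx": 20, "ty": 10, "tz": 0, "yaw": 0, "jaw": 0}
    - {"tx": 0, "ty": 0, "tz": 0, "yaw": 0, "jaw": 0}
    - {"tx": 0, "ty": 0, "tz": 0, "yaw": 0, "jaw": 0}
    - {"tx": 0, "ty": 0, "tz": 0, "yaw": 0, "jaw": 0}

```text
t: 38.1
eef_pos: [0.4015, 0.0574, 0.189]
orientation: [-0.652, 0.758, -0.0, 0.0]
ft_force: [0.7, 0.2, -1.2]
width: 0.0001
```

```bash
python3 - <<'E'
from h import *
s=state(); im=read_camera('wrist'); save('w43',im,1.4); sd=read_camera('side'); save('s43z',sd,10,(250,150,325,212)); save('w43z',im,5,(100,0,250,110))
print([(np.round(d['pixel'],1).tolist(),round(d['score'],2)) for d in finder.landmark_of('side','eye')][:3])
cs=cam('side')
E
```

```text
t 38.1 pos [401.5  57.4 189. ] ang -98.58 F [ 0.7  0.2 -1.2] w 0.1
[([345.3, 296.9], 0.59), ([375.9, 371.5], 0.43), ([289.1, 172.7], 0.39)]
```

View pics/w43.png

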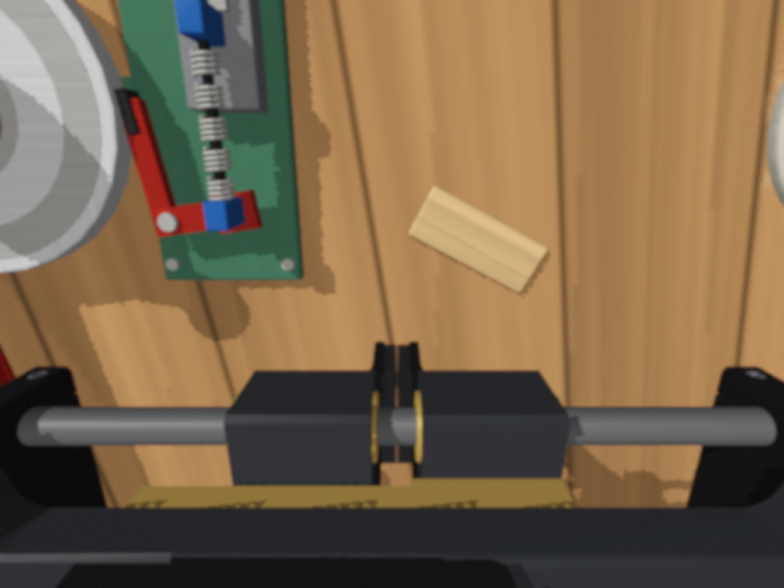

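View pics/s43z.png

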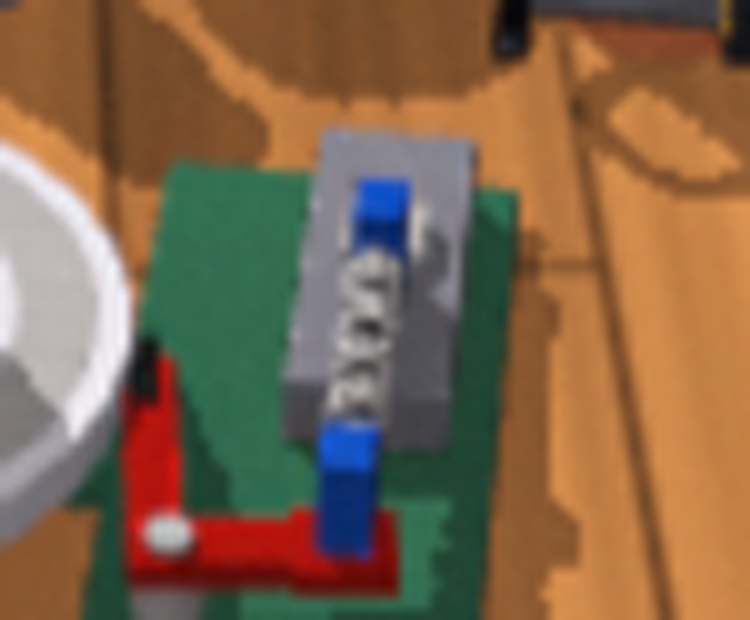

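```bash
python3 - <<'E'
from h import *
plan((.4948,-.1218,.11),-98.58,6)
E
```

```text
ang now -98.56 pos [401.3  57.5 188.7]
{"tx":27.2,"ty":-19.9,"tz":13.1,"yaw":0.0000,"jaw":50}
{"tx":27.2,"ty":-19.9,"tz":13.1,"yaw":0.0000,"jaw":50}
{"tx":27.2,"ty":-19.9,"tz":13.1,"yaw":0.0000,"jaw":50}
{"tx":27.2,"ty":-19.9,"tz":13.1,"yaw":0.0000,"jaw":50}
{"tx":27.2,"ty":-19.9,"tz":13.1,"yaw":0.0000,"jaw":50}
{"tx":27.2,"ty":-19.9,"tz":13.1,"yaw":0.0000,"jaw":50}
```

>>> move_arm:
  plan:
    - {"tx": 27.2, "ty": -19.9, "tz": 5, "yaw": 0, "jaw": 0}
    - {"tx": 27.2, "ty": -19.9, "tz": 10, "yaw": 0, "jaw": 0}
    - {"tx": 27.2, "ty": -19.9, "tz": 10, "yaw": 0, "jaw": 0}
    - {"tx": 27.2, "ty": -19.9, "tz": 15, "yaw": 0, "jaw": 0}
    - {"tx": 27.2, "ty": -19.9, "tz": 19, "yaw": 0, "jaw": 0}
    - {"tx": 27.2, "ty": -19.9, "tz": 19, "yaw": 0, "jaw": 0}
    - {"tx": 0, "ty": 0, "tz": 20, "yaw": 0, "jaw": 0}
    - {"tx": 0, "ty": 0, "tz": 10, "yaw": 0, "jaw": 0}
    - {"tx": 0, "ty": 0, "tz": 0, "yaw": 0, "jaw": 0}
    - {"tx": 0, "ty": 0, "tz": 0, "yaw": 0, "jaw": 0}

```text
t: 39.25
eef_pos: [0.495, -0.1214, 0.0815]
orientation: [-0.653, 0.757, -0.0, 0.0]
ft_force: [0.1, 0.8, -0.1]
width: -0.0001
```

```bash
python3 - <<'E'
from h import *
s=state(); im=read_camera('wrist'); save('w44',im,1.4)
E
```

```text
t 39.25 pos [ 495.  -121.4   81.5] ang -98.47 F [ 0.1  0.8 -0.1] w -0.1
```

View pics/w44.png

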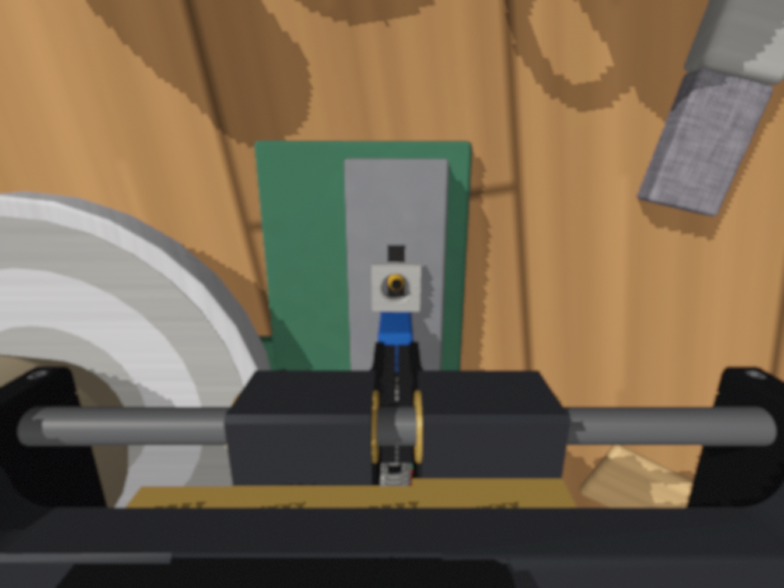

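Post inside the eye. Now a light touch on the eye block's top to feel its height.

>>> move_arm:
  plan:
    - {"tx": 0, "ty": 0, "tz": 4, "yaw": 0, "jaw": 0}
    - {"tx": 0, "ty": 0, "tz": 3, "yaw": 0, "jaw": 0}
    - {"tx": 0, "ty": 0, "tz": 1.5, "yaw": 0, "jaw": 0}
    - {"tx": 0, "ty": 0, "tz": 0, "yaw": 0, "jaw": 0}

```text
t: 39.7
eef_pos: [0.4944, -0.1217, 0.0725]
orientation: [-0.653, 0.758, 0.0, -0.0]
ft_force: [-0.8, 0.6, -0.2]
width: 0.0005
```

>>> move_arm:
  plan:
    - {"tx": 0, "ty": 0, "tz": 1, "yaw": 0, "jaw": 0}
    - {"tx": 0, "ty": 0, "tz": 0, "yaw": 0, "jaw": 0}

```text
t: 39.9
eef_pos: [0.4948, -0.1218, 0.0718]
orientation: [-0.653, 0.758, -0.0, 0.0]
ft_force: [0.3, -0.5, 2.2]
width: 0.0005
```

>>> move_arm:
  plan:
    - {"tx": 0, "ty": 0, "tz": 0.5, "yaw": 0, "jaw": 0}
    - {"tx": 0, "ty": 0, "tz": 0, "yaw": 0, "jaw": 0}

```text
t: 40.1
eef_pos: [0.4949, -0.1219, 0.0714]
orientation: [-0.653, 0.758, -0.0, 0.0]
ft_force: [-0.8, -0.3, 5.2]
width: 0.0004
```

>>> move_arm:
  plan:
    - {"tx": 0, "ty": 0, "tz": 0.5, "yaw": 0, "jaw": 0}
    - {"tx": 0, "ty": 0, "tz": 0, "yaw": 0, "jaw": 0}

```text
t: 40.3
eef_pos: [0.4947, -0.122, 0.0708]
orientation: [-0.653, 0.758, -0.0, 0.0]
ft_force: [0.1, -0.1, 4.8]
width: 0.0007
```

>>> move_arm:
  plan:
    - {"tx": 0, "ty": 0, "tz": 0.4, "yaw": 0, "jaw": 0}
    - {"tx": 0, "ty": 0, "tz": 0, "yaw": 0, "jaw": 0}

```text
t: 40.5
eef_pos: [0.4947, -0.122, 0.0705]
orientation: [-0.653, 0.758, -0.0, 0.0]
ft_force: [-1.0, -1.4, 4.5]
width: 0.0006
```

Down within about 0.5 mm. Back off, clear of everything, and check again.

>>> move_arm:
  plan:
    - {"tx": 0, "ty": 0, "tz": -5, "yaw": 0, "jaw": 0}
    - {"tx": 0, "ty": 0, "tz": -30, "yaw": 0, "jaw": 0}
    - {"tx": 0, "ty": 0, "tz": -40, "yaw": 0, "jaw": 0}
    - {"tx": -20, "ty": 30, "tz": -30, "yaw": 0, "jaw": 0}
    - {"tx": -30, "ty": 35, "tz": 0, "yaw": 0, "jaw": 0}
    - {"tx": -30, "ty": 35, "tz": 0, "yaw": 0, "jaw": 0}
    - {"tx": 0, "ty": 0, "tz": 0, "yaw": 0, "jaw": 0}
    - {"tx": 0, "ty": 0, "tz": 0, "yaw": 0, "jaw": 0}
    - {"tx": 0, "ty": 0, "tz": 0, "yaw": 0, "jaw": 0}
    - {"tx": 0, "ty": 0, "tz": 0, "yaw": 0, "jaw": 0}

```text
t: 41.5
eef_pos: [0.4081, -0.0283, 0.1749]
orientation: [-0.652, 0.758, 0.0, -0.0]
ft_force: [0.6, 0.8, -0.2]
width: 0.0002
```

```bash
python3 - <<'E'
from h import *
s=state(); save('w45',read_camera('wrist'),1.4); save('s45z',read_camera('side'),10,(250,150,325,212)); save('t45',read_camera('top'),1.4)
E
```

```text
t 41.5 pos [408.1 -28.3 174.9] ang -98.64 F [ 0.6  0.8 -0.2] w 0.2
```

View pics/s45z.png

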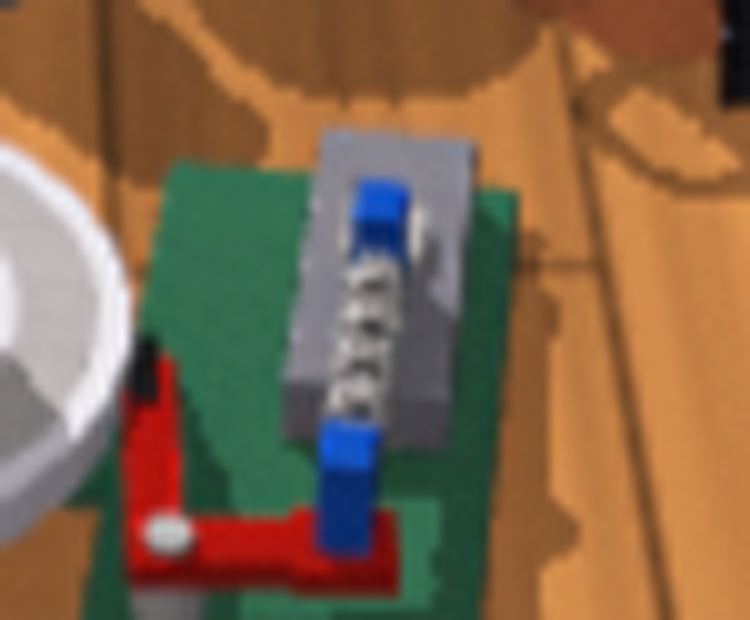

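View pics/w45.png

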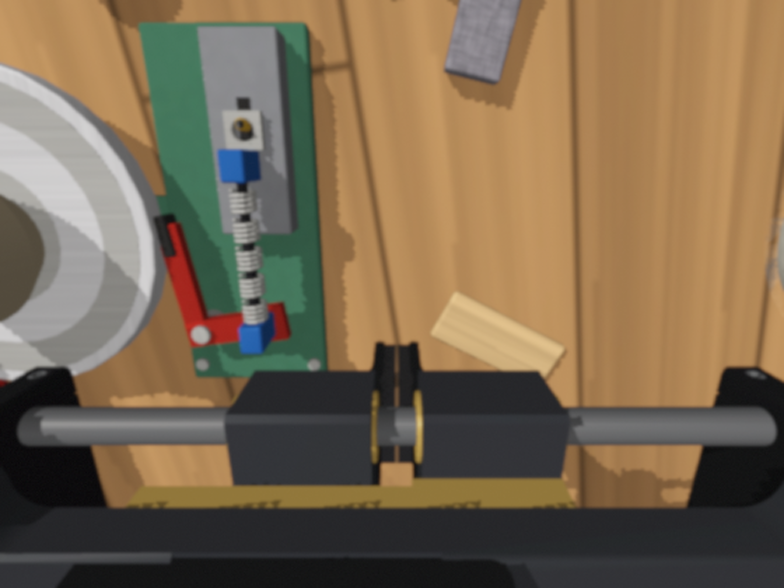

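View pics/t45.png

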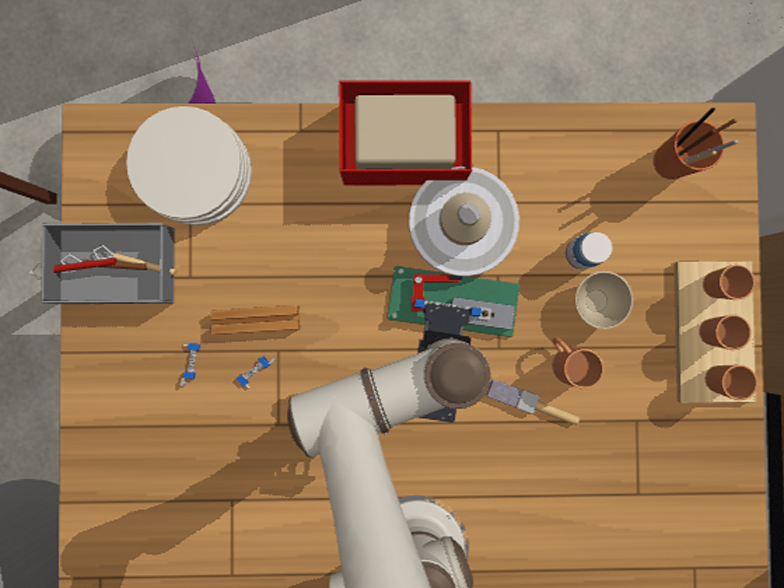

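```bash
python3 -c "
from h import *
state(); print(workorder.sign_off())"
```

```text
t 41.65 pos [407.9 -28.4 174.8] ang -98.64 F [ 0.5  0.2 -0.3] w 0.9
the job is handed in; nothing more can be done
None
```

The spring is fitted. The hook pin is down in the brake arm's hole, the eye is over the brass post, and the spring holds the brake on by itself. I handed the job in at about 42 s; sign-off gives no verdict.

**What happened:**
- I used the largest of the three springs, the one on the wooden rest, and put its pin fully into the hole while it was still relaxed.
- On the first try at the post I lifted the eye end level. The pin came out of the hole part-way through the stretch, and the spring stayed in the gripper.
- I tilted the spring slightly in the gripper by pressing its eye plate on the wooden rest. Then I refitted the pin, stretched the spring to roughly 144 mm by my estimate, and lowered the eye over the post. The wrist force readings stayed below 10 N throughout.

**Last checks:**
- **Hook end:** it sat about 1.5–2 mm high after release. I pressed it down until it stopped firmly, which put the block top at about 70.4 mm against the nominal 70.
- **Eye end:** it sat about 1.5 mm high. I pressed it down with about 5 N to 70.5 mm, so it is flat within about 0.5 mm. It was moving down rather than firmly stopped when I backed off.
- **Final pictures:** the post is inside the eye, the coils are open and the brake arm is on. The pots and the glaze jar look unmoved, and the robot is clear.

Not measured directly: the brake arm's angle, and the final pin-to-eye length, which I estimate at about 140 mm. I read both from the camera images only.

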